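# Recharge the bench cream depositor and lock in its nozzle holder

### The job

Clear every spent (black-lidded) cartridge out of the depositor's bay into the grey bin, stand every fresh (green-lidded) cartridge squarely in a pocket of the bay, any pocket, and then shut the clamp all the way down so that it drives them fully home. After that, lift the nozzle holder up into the bayonet head with its handle at the yellow mark and twist it clockwise (seen from above) until its lugs are locked and the handle points to the red mark. Let everything go, and leave the other kitchen things where they are.

Things in the scene. Friction and masses are not known exactly. Their poses are not given: they have to be found in the camera images.
- fresh1: Fresh cream cartridge (may be absent): white with a GREEN lid and yellow side labels; sealed plastic box, 64 mm long (its x) x 44 mm wide (its y) x 64 mm tall, about 90 g, flat vertical sides; origin at the centre of its underside, z up. Same shape end for end. Starts standing on the table in front of the depositor.
- fresh2: Fresh cream cartridge (may be absent): white with a GREEN lid and yellow side labels; sealed plastic box, 64 mm long (its x) x 44 mm wide (its y) x 64 mm tall, about 90 g, flat vertical sides; origin at the centre of its underside, z up. Same shape end for end. Starts standing on the table in front of the depositor.
- fresh3: Fresh cream cartridge (may be absent): white with a GREEN lid and yellow side labels; sealed plastic box, 64 mm long (its x) x 44 mm wide (its y) x 64 mm tall, about 90 g, flat vertical sides; origin at the centre of its underside, z up. Same shape end for end. Starts standing on the table in front of the depositor.
- spent1: Spent cartridge (may be absent): white with a BLACK lid with a red dot; sealed plastic box, 64 mm long (its x) x 44 mm wide (its y) x 64 mm tall, about 90 g, flat vertical sides; origin at the centre of its underside, z up. Same shape end for end. Starts standing in a pocket of the cartridge bay.
- spent2: Spent cartridge (may be absent): white with a BLACK lid with a red dot; sealed plastic box, 64 mm long (its x) x 44 mm wide (its y) x 64 mm tall, about 90 g, flat vertical sides; origin at the centre of its underside, z up. Same shape end for end. Starts standing in a pocket of the cartridge bay.
- spent3: Spent cartridge (may be absent): white with a BLACK lid with a red dot; sealed plastic box, 64 mm long (its x) x 44 mm wide (its y) x 64 mm tall, about 90 g, flat vertical sides; origin at the centre of its underside, z up. Same shape end for end. Starts standing in a pocket of the cartridge bay.
- depositor: White bench cream depositor, fixed. Its x points from its front (robot side) to its back, y left seen from the robot, z up; origin at table height. Right: blue cartridge bay. Left: a column and arm carrying a round bayonet head over the base; column and arm lie on the +y side of the bayonet axis, front and -y side are free.
- pocket1 (a point): Floor centre of pocket 1 of the blue bay, at the height of a driven-home cartridge's underside (20 mm above the table); axes as the depositor's. Inside 70 mm (x) x 50 mm (y), pitch 76 mm along y, walls end 25 mm above this point. A cartridge (long side along x) first stands on a sprung plate 10 mm above it; the clamp drives it down against 1.6 to 2.4 N each.
- pocket2 (a point): Floor centre of pocket 2 of the blue bay, at the height of a driven-home cartridge's underside (20 mm above the table); axes as the depositor's. Inside 70 mm (x) x 50 mm (y), pitch 76 mm along y, walls end 25 mm above this point. A cartridge (long side along x) first stands on a sprung plate 10 mm above it; the clamp drives it down against 1.6 to 2.4 N each.
- pocket3 (a point): Floor centre of pocket 3 of the blue bay, at the height of a driven-home cartridge's underside (20 mm above the table); axes as the depositor's. Inside 70 mm (x) x 50 mm (y), pitch 76 mm along y, walls end 25 mm above this point. A cartridge (long side along x) first stands on a sprung plate 10 mm above it; the clamp drives it down against 1.6 to 2.4 N each.
- clamp (a joint): Hinged clamp over the bay: 0 = shut (press bar on the driven-home cartridges), about 1.5 = upright and open (limit 1.75). Stiff hinge, 0.9 N m: stays where it is left, at any angle, also when shut on the springs.
- clamp_handle (a point): Middle of the clamp's red round handle bar: 14 mm diameter, runs 250 mm along the depositor's y, 175 mm from the hinge axis. Shut it lies in front of the hinge at the hinge's height; the steel press bar lies 100 mm from the hinge, between two side arms 250 mm apart.
- clamp_hinge (a point): Middle of the clamp's hinge axis, 100 mm above the table at the back of the bay; the axis is the depositor's y. The handle is at hinge + 175 mm x (-cos a, 0, sin a) in the depositor's axes, a = clamp angle.
- mount (a point): On the vertical bayonet axis, at the top of the head's three brass ledges (200 mm above the table; 8 mm thick, inner radius 33 mm, 3 gaps 120 degrees apart that admit the lugs within +-4 degrees). Solid ceiling 15 mm above this point; disc of radius 56 mm up to 60 mm above it. Short ramps lift the lugs the first 3 mm of the twist.
- yellow_mark (a point): Yellow mark on the rim of the head's disc: handle direction for entering, seen from the bayonet axis; 55 degrees counter-clockwise (seen from above) of the red mark, to the front right.
- red_mark (a point): Red mark on the rim of the head's disc: handle direction when locked, straight to the front (depositor's -x). After entering turn the holder 55 degrees CLOCKWISE seen from above; end stops about 5 degrees past this mark.
- holder: Nozzle holder, 0.28 kg: steel cup radius 34 mm, neck radius 30 mm, 68 mm high; three brass lugs 14 mm wide reach to radius 40 mm, 56 to 64 mm above its underside, one over the handle, others 120 degrees either side. Black handle with orange end along its own -x, to 200 mm from the axis. Origin: centre of the underside, z up. Locked, its origin is 56 mm below point mount.
- holder_grip (a point): Good grip point on the holder's handle: 115 mm from the cup's axis along the holder's -x, 32 mm above the underside. The handle is 24 mm wide and 22 mm tall here, with flat sides. Axes as the holder's.
- bin: Grey open bin, fixed: 160 (x) x 170 (y) x 50 mm high outside, 4 mm walls and floor about 4 mm; origin at the centre of its underside.
- jar: Bystander, leave alone: glass jar with yellow cap, 100 mm high; origin at its underside.
- mug: Bystander, leave alone: blue mug, 90 mm; origin at its underside.

How it is judged:
On the way, in this order (a step that is already met when the one before it is completed fails the run):
1. all spent cartridges are in the bin and all fresh ones stand in pockets, with the clamp still open (x of spent1 in the frame of bin between -0.08 and 0.08 m and y of spent1 in the frame of bin between -0.085 and 0.085 m and z of spent1 in the frame of bin between -0.005 and 0.07 m and x of spent2 in the frame of bin between -0.08 and 0.08 m and y of spent2 in the frame of bin between -0.085 and 0.085 m and z of spent2 in the frame of bin between -0.005 and 0.07 m and x of spent3 in the frame of bin between -0.08 and 0.08 m and y of spent3 in the frame of bin between -0.085 and 0.085 m and z of spent3 in the frame of bin between -0.005 and 0.07 m and ((horizontal distance between fresh1 and pocket1 below 0.008 m and z of fresh1 in the frame of pocket1 between -0.004 and 0.016 m) or (horizontal distance between fresh1 and pocket2 below 0.008 m and z of fresh1 in the frame of pocket2 between -0.004 and 0.016 m) or (horizontal distance between fresh1 and pocket3 below 0.008 m and z of fresh1 in the frame of pocket3 between -0.004 and 0.016 m)) and angle between each of fresh1, fresh2, fresh3's own z axis and vertical below 0.1 rad and angle between the x axis of each of fresh1, fresh2, fresh3 and the x axis of depositor, either way round below 0.15 rad and ((horizontal distance between fresh2 and pocket1 below 0.008 m and z of fresh2 in the frame of pocket1 between -0.004 and 0.016 m) or (horizontal distance between fresh2 and pocket2 below 0.008 m and z of fresh2 in the frame of pocket2 between -0.004 and 0.016 m) or (horizontal distance between fresh2 and pocket3 below 0.008 m and z of fresh2 in the frame of pocket3 between -0.004 and 0.016 m)) and ((horizontal distance between fresh3 and pocket1 below 0.008 m and z of fresh3 in the frame of pocket1 between -0.004 and 0.016 m) or (horizontal distance between fresh3 and pocket2 below 0.008 m and z of fresh3 in the frame of pocket2 between -0.004 and 0.016 m) or (horizontal distance between fresh3 and pocket3 below 0.008 m and z of fresh3 in the frame of pocket3 between -0.004 and 0.016 m)) and value of joint clamp above 0.8 rad), for 0.2 s.
2. the clamp is shut and has driven the fresh cartridges home (((horizontal distance between fresh1 and pocket1 below 0.008 m and z of fresh1 in the frame of pocket1 between -0.004 and 0.004 m) or (horizontal distance between fresh1 and pocket2 below 0.008 m and z of fresh1 in the frame of pocket2 between -0.004 and 0.004 m) or (horizontal distance between fresh1 and pocket3 below 0.008 m and z of fresh1 in the frame of pocket3 between -0.004 and 0.004 m)) and angle between each of fresh1, fresh2, fresh3's own z axis and vertical below 0.1 rad and angle between the x axis of each of fresh1, fresh2, fresh3 and the x axis of depositor, either way round below 0.15 rad and ((horizontal distance between fresh2 and pocket1 below 0.008 m and z of fresh2 in the frame of pocket1 between -0.004 and 0.004 m) or (horizontal distance between fresh2 and pocket2 below 0.008 m and z of fresh2 in the frame of pocket2 between -0.004 and 0.004 m) or (horizontal distance between fresh2 and pocket3 below 0.008 m and z of fresh2 in the frame of pocket3 between -0.004 and 0.004 m)) and ((horizontal distance between fresh3 and pocket1 below 0.008 m and z of fresh3 in the frame of pocket1 between -0.004 and 0.004 m) or (horizontal distance between fresh3 and pocket2 below 0.008 m and z of fresh3 in the frame of pocket2 between -0.004 and 0.004 m) or (horizontal distance between fresh3 and pocket3 below 0.008 m and z of fresh3 in the frame of pocket3 between -0.004 and 0.004 m)) and value of joint clamp below 0.05 rad), for 0.2 s.
3. the nozzle holder is locked in the bayonet head (horizontal distance between holder and mount below 0.006 m and z of holder in the frame of mount between -0.06 and -0.051 m and angle between the x axis of holder and the x axis of depositor, either way round below 0.2 rad and x of holder_grip in the frame of mount below -0.1 m and angle between holder's own z axis and vertical below 0.1 rad), for 0.2 s.
At the end, for the whole second after the job is handed in: Spent all in the bin; fresh ones in pockets: within 8 mm of centre, 4 mm of home depth, 0.15 rad; clamp under 0.05 rad; holder within 6 mm of the axis, origin 51 to 60 mm under the mount, handle within 0.2 rad of the red mark, tilt under 0.1 rad; all at rest (all of step 2 and all of step 3 and x of spent1 in the frame of bin between -0.08 and 0.08 m and y of spent1 in the frame of bin between -0.085 and 0.085 m and z of spent1 in the frame of bin between -0.005 and 0.07 m and x of spent2 in the frame of bin between -0.08 and 0.08 m and y of spent2 in the frame of bin between -0.085 and 0.085 m and z of spent2 in the frame of bin between -0.005 and 0.07 m and x of spent3 in the frame of bin between -0.08 and 0.08 m and y of spent3 in the frame of bin between -0.085 and 0.085 m and z of spent3 in the frame of bin between -0.005 and 0.07 m and linear speed of each of fresh1, fresh2, fresh3, holder below 0.02 m/s); the robot touches nothing.
It fails at once if a bystander was pushed more than 50 mm or knocked away (distance of any of jar, mug from where it was at the start of the episode above 0.05 m).
Of fresh1, fresh2, fresh3 only 2 to 3 are there at a start; the rules pass over those that are not, and their reading is None.
Of spent1, spent2, spent3 only 1 to 2 are there at a start; the rules pass over those that are not, and their reading is None.
At some moment in a run one of fresh1, fresh2, fresh3 may be knocked a few centimetres aside while the robot is not near it.
It also fails if it takes over 210 s, if anything falls off the work surface, if the arm or the gripper's body presses on something with over 40 N, if the wrist force passes 120 N, or if a joint passes its speed limit or range.

### The arm

A 7-joint arm with a two-finger parallel gripper is mounted at the origin on the work surface. World frame = base frame: x ahead of the robot, y to its left, z up, the work surface at z = 0. Lengths are in m, angles in rad, forces in N, time in s.
With the tool pointing down it reaches from about 0.425 to 0.95 m from the base axis. Payload 4.7 kg.
Tool frame: the origin (TCP) lies on the centre line of the jaws, within the pads' length; the fingertips stand 8 mm ahead of it and the grasp point (between the pads) lies 11 mm behind it; z points along the fingers, y is the direction in which the jaws open and shut (so a half turn about z gives the same grasp; the last joint's range is limited). The gripper opens to 87 mm and grips with 3 to 60 N. Pads are 19 mm wide; open, the fingers measure 117 mm over their backs; the gripper's body (75 mm by 190 mm) begins 51 mm behind the grasp point.
Start: joints at [-1.327, 0.469, -0.049, 1.532, 0.024, 1.141, -0.082], TCP at [0.182, 0.65, 0.201] pointing down, gripper open.
Joint ranges: [-2.59, 2.59], [-0.33, 1.99], [-1.39, 1.29], [0.1, 2.45], [-1.04, 4.18], [0.21, 1.99], [-2.66, 2.66]. Speed limits (rad/s): [2.57, 2.57, 3.14, 3.14, 3.14, 3.14, 3.14].

### API

Orientations are given as a unit quaternion [x, y, z, w].
In Python, from cell import r gives the robot as it stands.
- The arm moves only by the tool send_rows, never from a script. Its argument "deltas" is one flat list of numbers, 7 for each row, row after row: the shift along the tool's x, y, z in mm, then the turn, a rotation vector about the tool's x, y, z in degrees, then the closure, from 0 (fully open) to 1 (shut). In form: [dx, dy, dz, ax, ay, az, jaw, dx, dy, dz, ax, ay, az, jaw, ...]. A call has 1 to 12 rows; each row is the pose to reach, as a shift and turn from the pose measured when the call began, along the tool's axes at that moment; what a row does not reach only later rows make up. A row lasts 1/12 s, in which the tool goes at most 41.7 mm and 7.16 degrees, less where a joint would pass 70% of its speed; a pose out of reach is approached as far as the arm can. A call with a gripper value outside its range is refused whole. The fingers move at their own pace and stop on an object; "force" is the grip in N (left out, the last holds). Time passes only in rows, so rows that repeat a pose let the fingers close. It gives the time, the measured TCP pose, the force and the opening at its end, in the units of the state.
- r.state(): the state, without advancing time (a new reading comes with each control period).
- r.get_image(name): name is "scene" or "top" or "wrist"; returns a dict with "frame" (480x640x3 uint8, blue, green, red), "fx", "fy", "cx", "cy" (pixels), "camera_from_world" (4x4, takes a point from world to camera coordinates); the wrist camera has in their place "hand_eye" (4x4, takes a point from camera to tool coordinates, whose origin is the TCP and whose axes are the flange's). Camera axes: x right, y up, looking along -z (the intrinsics and any distortion apply to the point x, -y, -z); pixel columns grow to the right and rows downward; lengths in m; the calibration is good to about 2 mm. A picture is of the moment at which its call begins: read the wrist's pose just before it. There is no depth.
- r.close_job(): hands the job in, once; it reports no verdict.
The state is a dict: "t": time; "joint_pos": joint angles; "dq": joint speeds; "joint_torque": joint torques, N m; "position": TCP position; "ee_rot": TCP orientation; "ft_force": force on the tool from outside, world axes, zero at the start; "wrist_torque": the same for the moment, N m; "finger_gap": finger opening in m.
Only numpy, scipy, OpenCV 4.12 (cv2) and the standard library are available. Lean on these libraries where they do the work, as an engineer would, in place of code of your own. Each camera call takes 0.05 s, during which the arm holds its last target.

## Working session

There is one attempt and no reset: what is moved stays moved. The work goes in short steps, Python scripts to look and compute and a tool call to move; the robot and the scene stay as the last step left them, time stands still between calls to the robot, and variables do not carry over. Pictures are saved under pics/ and viewed, and the job is handed in when it is done.

Besides the shell and the picture viewer there is one more tool, called after "Call:" by a JSON object that holds its "op" and its "data", one argument or row to a line. send_rows: Moves the arm, as the interface text tells. Its arguments: {"type":"object","properties":{"deltas":{"type":"array","items":{"type":"number"}},"force":{"type":"number"}},"required":["deltas"]}

```bash
ls; mkdir -p pics
cat > h.py <<'E'
import numpy as np, cv2
from cell import r
from scipy.spatial.transform import Rotation as R
def grab(name,fn):
    s=r.state(); d=r.get_image(name); cv2.imwrite('pics/'+fn+'.png',d['frame'])
    if 'camera_from_world' in d: T=np.linalg.inv(np.array(d['camera_from_world']))
    else:
        W=np.eye(4); W[:3,:3]=R.from_quat(s['ee_rot']).as_matrix(); W[:3,3]=s['position']; T=W@np.array(d['hand_eye'])
    d['T']=T; np.savez('pics/'+fn+'.npz',T=T,K=[d['fx'],d['fy'],d['cx'],d['cy']]); return d
def cast(fn,u,v,z):
    q=np.load('pics/'+fn+'.npz'); fx,fy,cx,cy=q['K']; T=q['T']
    p=np.array([(u-cx)/fx,-(v-cy)/fy,-1.]); dw=T[:3,:3]@p; o=T[:3,3]
    return o+dw*(z-o[2])/dw[2]
def proj(fn,P):
    q=np.load('pics/'+fn+'.npz'); fx,fy,cx,cy=q['K']; T=np.linalg.inv(q['T'])
    p=T[:3,:3]@np.array(P)+T[:3,3]; return np.array([cx+fx*p[0]/-p[2],cy-fy*p[1]/-p[2]])
def st():
    s=r.state(); print('t',round(s['t'],2),'pos',np.round(s['position'],4),'rot',np.round(s['ee_rot'],4),'F',np.round(s['ft_force'],1),'gap',round(s['finger_gap'],4)); return s
E
python3 - <<'E'
from h import *
s=st(); print(R.from_quat(s['ee_rot']).as_matrix().round(3))
for n in ['scene','top','wrist']:
    d=grab(n,n+'0'); print(n,d['fx'],d['cx'],d['cy'],d['T'].round(3), [k for k in d])
E
```

```text
pics
t 0.0 pos [0.1817 0.6494 0.2003] rot [ 1.360e-01  9.907e-01 -1.000e-03 -1.000e-04] F [0.1 0.3 0.2] gap 0.0869
[[-0.963  0.269 -0.   ]
 [ 0.269  0.963 -0.002]
 [-0.    -0.002 -1.   ]]
scene 572.3204102970037 321.289696348182 236.29919970587855 [[ 0.49  -0.749  0.446  1.168]
 [ 0.872  0.423 -0.247 -0.359]
 [-0.003  0.51   0.86   1.453]
 [ 0.     0.     0.     1.   ]] ['frame', 'fx', 'fy', 'cx', 'cy', 'camera_from_world', 'T']
top 581.332389494197 318.0857506676205 237.24522058383673 [[ 0.005  0.988 -0.157  0.258]
 [-1.     0.007  0.009  0.038]
 [ 0.01   0.156  0.988  1.831]
 [ 0.     0.     0.     1.   ]] ['frame', 'fx', 'fy', 'cx', 'cy', 'camera_from_world', 'T']
wrist 369.21776970563616 322.49911660691816 240.28681207891574 [[ 0.27  -0.92  -0.282  0.102]
 [ 0.963  0.258  0.082  0.674]
 [-0.003 -0.294  0.956  0.384]
 [ 0.     0.     0.     1.   ]] ['frame', 'fx', 'fy', 'cx', 'cy', 'hand_eye', 'T']
```

View pics/scene0.png

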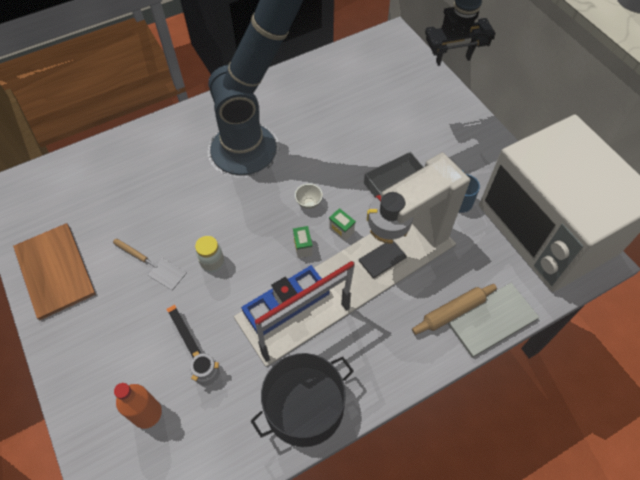

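View pics/top0.png

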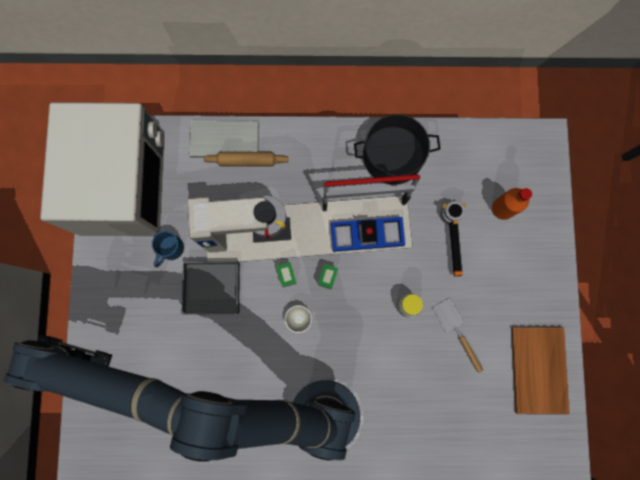

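View pics/wrist0.png

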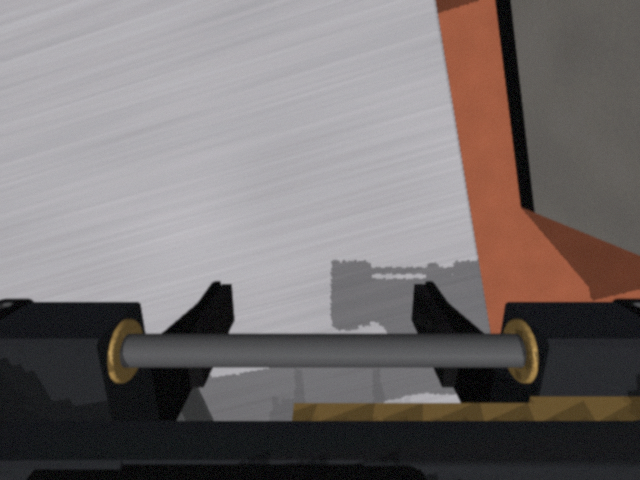

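Run:
```python
from h import *
i=cv2.imread('pics/top0.png'); cv2.imwrite('pics/top0z.png',cv2.resize(i[150:330,170:480],(800,465),interpolation=cv2.INTER_CUBIC))
i=cv2.imread('pics/scene0.png'); cv2.imwrite('pics/scene0z.png',cv2.resize(i[130:400,150:490],(755,600),interpolation=cv2.INTER_CUBIC))
```

```text
(no output)
```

View pics/top0z.png

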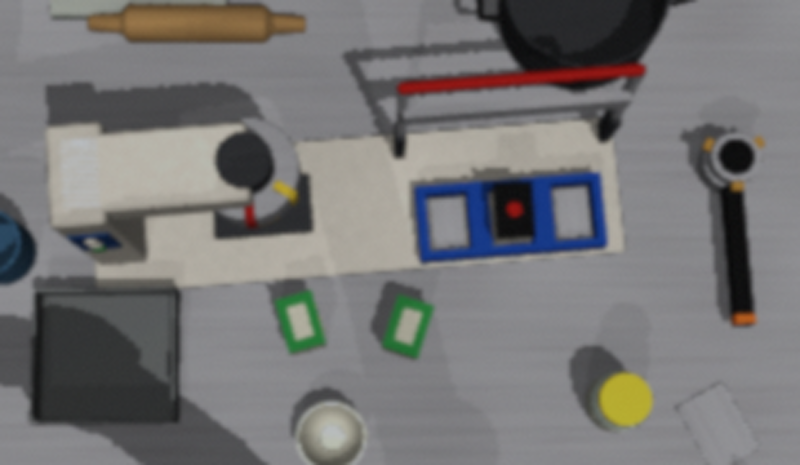

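View pics/scene0z.png

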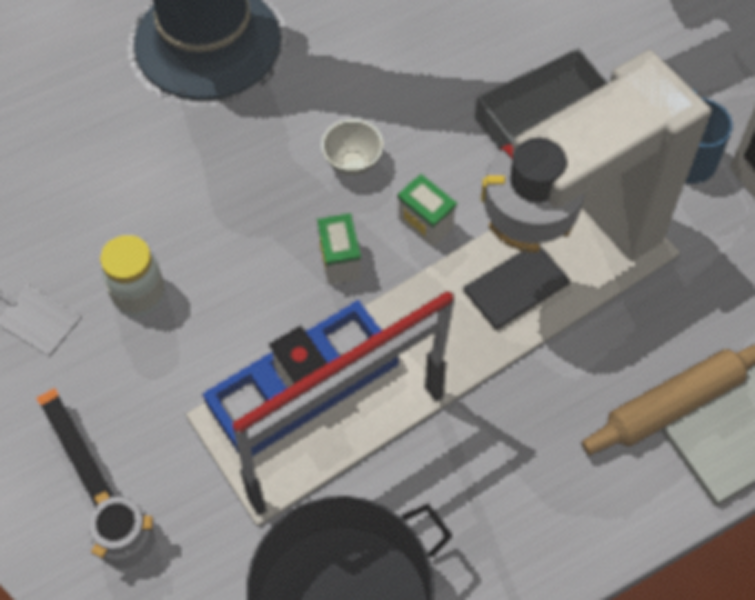

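```bash
cat >> h.py <<'E'
def rect(fn,mask,z,amin=20):
    cs,_=cv2.findContours(mask.astype(np.uint8),cv2.RETR_EXTERNAL,cv2.CHAIN_APPROX_NONE); out=[]
    for c in cs:
        if cv2.contourArea(c)<amin: continue
        w=np.array([cast(fn,u,v,z)[:2] for u,v in c[:,0]],np.float32)
        (cx,cy),(a,b),an=cv2.minAreaRect(w*1000); 
        if a<b: a,b,an=b,a,an-90
        out.append((cx/1000,cy/1000,a,b,(an+90)%180-90,c[:,0].mean(0))); print(fn,'pix',out[-1][5].round(0),'xy %.4f %.4f size %.0f x %.0f mm long-axis ang %.1f'%out[-1][:5])
    return out
E
python3 - <<'E'
from h import *
for fn in ['top0','scene0']:
    i=cv2.imread(f'pics/{fn}.png'); hsv=cv2.cvtColor(i,cv2.COLOR_BGR2HSV); H,S,V=cv2.split(hsv)
    print('green'); rect(fn,(H>50)&(H<75)&(S>120),0.064)
    print('blue'); rect(fn,(H>105)&(H<130)&(S>150)&(V>70),0.045)
    print('red'); rect(fn,((H<5)|(H>174))&(S>170)&(V>110),0.27,4)
    print('yellow'); rect(fn,(H>20)&(H<33)&(S>150)&(V>110),0.1,4)
    print('orange'); rect(fn,(H>5)&(H<15)&(S>190)&(V>140),0.035,10)
E
```

```text
green
top0 pix [327. 276.] xy 0.4196 -0.0077 size 63 x 42 mm long-axis ang -18.1
top0 pix [286. 274.] xy 0.4240 0.1198 size 63 x 42 mm long-axis ang 15.9
blue
top0 pix [367. 235.] xy 0.5539 -0.1321 size 223 x 89 mm long-axis ang -85.0
red
top0 pix [369. 230.] xy 0.5247 -0.1153 size 11 x 8 mm long-axis ang -89.6
top0 pix [526. 193.] xy 0.6301 -0.5488 size 29 x 25 mm long-axis ang -2.8
top0 pix [372. 180.] xy 0.6661 -0.1236 size 259 x 10 mm long-axis ang -85.0
yellow
top0 pix [412. 304.] xy 0.3336 -0.2563 size 57 x 53 mm long-axis ang -89.7
top0 pix [280. 223.] xy 0.5731 0.1367 size 25 x 8 mm long-axis ang 63.5
orange
top0 pix [458. 273.] xy 0.4329 -0.4139 size 19 x 6 mm long-axis ang -89.6
top0 pix [517. 205.] xy 0.6482 -0.6078 size 63 x 35 mm long-axis ang 85.5
green
scene0 pix [302. 237.] xy 0.4233 -0.0079 size 61 x 38 mm long-axis ang -18.3
scene0 pix [342. 219.] xy 0.4284 0.1193 size 60 x 41 mm long-axis ang 16.5
blue
scene0 pix [258. 306.] xy 0.5543 -0.1990 size 92 x 64 mm long-axis ang -85.1
scene0 pix [303. 277.] xy 0.5323 -0.0620 size 74 x 45 mm long-axis ang -84.8
red
scene0 pix [121. 388.] xy 0.6713 -0.5620 size 26 x 18 mm long-axis ang -80.1
scene0 pix [284. 289.] xy 0.6351 -0.1613 size 9 x 5 mm long-axis ang 60.6
scene0 pix [291. 299.] xy 0.6657 -0.1595 size 181 x 5 mm long-axis ang -84.8
scene0 pix [339. 270.] xy 0.6551 -0.0283 size 68 x 4 mm long-axis ang -85.0
yellow
scene0 pix [206. 245.] xy 0.3381 -0.2577 size 55 x 53 mm long-axis ang 15.2
scene0 pix [372. 211.] xy 0.4637 0.1959 size 17 x 3 mm long-axis ang 60.6
orange
```

Run:
```python
from h import *
for p in [(183,263),(239,263),(239,314),(183,314)]: print('bin',cast('top0',*p,0.05).round(3))
print('jar',cast('top0',412,304,.1).round(3),'mug',cast('top0',167,243,.09).round(3),'cup top',cast('top0',455,211,.068).round(3),'orange end',cast('top0',458,273,.035).round(3))
print('dot',cast('top0',369,230,.094).round(3), 'ymark',cast('top0',280,223,.23).round(3),'disc rim')
```

```text
bin [0.457 0.436 0.05 ]
bin [0.458 0.264 0.05 ]
bin [0.303 0.26  0.05 ]
bin [0.302 0.43  0.05 ]
jar [ 0.334 -0.258  0.1  ] mug [0.513 0.478 0.09 ] cup top [ 0.622 -0.403  0.068] orange end [ 0.433 -0.414  0.035]
dot [ 0.556 -0.133  0.094] ymark [0.551 0.13  0.23 ] disc rim
```

Call:
{"op": "send_rows", "data": {
  "deltas": [0, 0, -100, 0, 0, 0, 0, 0, 0, -100, 0, 0, 0, 0, 0, 0, -100, 0, 0, 0, 0]
}}

```text
t: 0.4
position: [0.1822, 0.6517, 0.3063]
ee_rot: [0.136, 0.991, 0.003, 0.0]
ft_force: [-0.1, 0.1, 1.6]
finger_gap: 0.0869
```

```bash
cat >> h.py <<'E'
def plan(p,yaw,s=None,label=''):
    # yaw deg: tool y = rot(yaw) of world y, tool pointing down
    s=s or r.state(); R0=R.from_quat(s['ee_rot']).as_matrix()
    y=np.radians(yaw); ty=np.array([-np.sin(y),np.cos(y),0]); tz=np.array([0,0,-1.]); G=np.c_[np.cross(ty,tz),ty,tz]
    d=R0.T@(np.array(p)-s['position'])*1000; rv=np.degrees(R.from_matrix(R0.T@G).as_rotvec())
    print(label,'shift',d.round(1),'rot',rv.round(2)); return d,rv
E
python3 - <<'E'
from h import *
plan([.45,.15,.36],5); plan([.49,-.13,.3],5)
E
```

```text
shift [-393.1 -410.6  -56.5] rot [  0.37   0.04 -20.63]
 shift [-507.1 -669.9    1.8] rot [  0.37   0.04 -20.63]
```

Call:
{"op": "send_rows", "data": {
  "deltas": [-393, -411, -56, 0, 0, -20, 0, -393, -411, -56, 0, 0, -20, 0, -393, -411, -56, 0, 0, -20, 0, -393, -411, -56, 0, 0, -20, 0, -393, -411, -56, 0, 0, -20, 0, -393, -411, -56, 0, 0, -20, 0, -393, -411, -56, 0, 0, -20, 0, -393, -411, -56, 0, 0, -20, 0, -507, -670, 0, 0, 0, -20.6, 0, -507, -670, 0, 0, 0, -20.6, 0, -507, -670, 0, 0, 0, -20.6, 0, -507, -670, 0, 0, 0, -20.6, 0]
}}

```text
t: 1.4
position: [0.3877, 0.1965, 0.324]
ee_rot: [-0.043, 0.999, 0.003, 0.001]
ft_force: [1.1, -0.5, -0.4]
finger_gap: 0.0868
```

Run:
```python
from h import *
plan([.49,-.13,.3],5)
```

```text
shift [ -73.6 -334.2   22. ] rot [ 0.37  0.11 -0.03]
```

Call:
{"op": "send_rows", "data": {
  "deltas": [-74, -334, 22, 0.4, 0, 0, 0, -74, -334, 22, 0.4, 0, 0, 0, -74, -334, 22, 0.4, 0, 0, 0, -74, -334, 22, 0.4, 0, 0, 0, -74, -334, 22, 0.4, 0, 0, 0, -74, -334, 22, 0.4, 0, 0, 0, -74, -334, 22, 0.4, 0, 0, 0, -74, -334, 22, 0.4, 0, 0, 0, -74, -334, 22, 0.4, 0, 0, 0, -74, -334, 22, 0.4, 0, 0, 0, -74, -334, 22, 0.4, 0, 0, 0, -74, -334, 22, 0.4, 0, 0, 0]
}}

```text
t: 2.4
position: [0.4903, -0.1281, 0.2998]
ee_rot: [-0.044, 0.999, 0.0, 0.001]
ft_force: [-0.9, 0.6, -0.4]
finger_gap: 0.087
```

Run:
```python
from h import *
st(); grab('wrist','w1')
```

```text
t 2.4 pos [ 0.4903 -0.1281  0.2998] rot [-4.44e-02  9.99e-01  3.00e-04  6.00e-04] F [-0.9  0.6 -0.4] gap 0.087
```

View pics/w1.png

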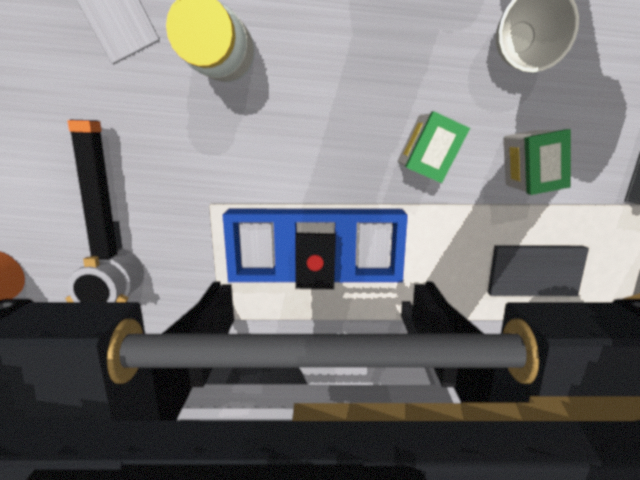

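Run:
```python
from h import *
fn='w1'
i=cv2.imread(f'pics/{fn}.png'); hsv=cv2.cvtColor(i,cv2.COLOR_BGR2HSV); H,S,V=cv2.split(hsv)
print('green'); rect(fn,(H>50)&(H<75)&(S>120),0.064,50)
print('blue'); rect(fn,(H>105)&(H<130)&(S>150)&(V>70),0.045,200)
cs,h=cv2.findContours(((H>105)&(H<130)&(S>150)&(V>70)).astype(np.uint8),cv2.RETR_CCOMP,cv2.CHAIN_APPROX_NONE)
print('red'); rect(fn,((H<5)|(H>174))&(S>170)&(V>110),0.094,4)
print('black'); m=(V<60); m[300:]=0; rect(fn,m,0.094,300)
print('orange'); rect(fn,(H>5)&(H<15)&(S>190)&(V>140),0.043,10)
for p in [(224,211),(407,211),(407,283),(229,283)]: print(cast(fn,*p,.045).round(4))
print('cup',cast(fn,97,283,.068).round(4))
print('handle side pts',[cast(fn,*p,.043).round(4) for p in [(85,135),(103,240),(90,245)]])
```

```text
green
w1 pix [548. 161.] xy 0.4238 0.1197 size 63 x 47 mm long-axis ang 16.2
w1 pix [437. 147.] xy 0.4189 -0.0064 size 63 x 44 mm long-axis ang -17.9
blue
w1 pix [315. 242.] xy 0.5514 -0.1306 size 223 x 93 mm long-axis ang -85.0
red
w1 pix [315. 263.] xy 0.5542 -0.1297 size 18 x 17 mm long-axis ang 5.0
black
w1 pix [427. 293.] xy 0.5769 0.0050 size 35 x 21 mm long-axis ang -85.0
w1 pix [218. 293.] xy 0.5985 -0.2407 size 35 x 21 mm long-axis ang -85.0
w1 pix [ 91. 289.] xy 0.6067 -0.3834 size 39 x 30 mm long-axis ang -85.0
w1 pix [499. 265.] xy 0.5406 0.0731 size 62 x 25 mm long-axis ang -18.8
w1 pix [315. 260.] xy 0.5525 -0.1292 size 66 x 43 mm long-axis ang 3.8
w1 pix [ 95. 194.] xy 0.5015 -0.3649 size 136 x 35 mm long-axis ang 3.2
orange
[ 0.5159 -0.2439  0.045 ]
[ 0.4964 -0.023   0.045 ]
[ 0.5902 -0.0083  0.045 ]
[ 0.6103 -0.2366  0.045 ]
cup [ 0.6138 -0.3916  0.068 ]
handle side pts [array([ 0.4411, -0.4039,  0.043 ]), array([ 0.5666, -0.3943,  0.043 ]), array([ 0.5747, -0.4111,  0.043 ])]
```

Run:
```python
from h import *
plan([.5535,-.130,.14],5); plan([.5535,-.13,.065],5)
```

```text
shift [-62.5  -7.9 160. ] rot [0.03 0.09 0.13]
 shift [-62.4  -7.9 235. ] rot [0.03 0.09 0.13]
```

Call:
{"op": "send_rows", "data": {
  "deltas": [-62.5, -8, 160, 0, 0, 0, 0, -62.5, -8, 160, 0, 0, 0, 0, -62.5, -8, 160, 0, 0, 0, 0, -62.5, -8, 160, 0, 0, 0, 0, -62.5, -8, 180, 0, 0, 0, 0, -62.5, -8, 205, 0, 0, 0, 0, -62.5, -8, 225, 0, 0, 0, 0, -62.5, -8, 235, 0, 0, 0, 0, -62.5, -8, 235, 0, 0, 0, 0.6, -62.5, -8, 235, 0, 0, 0, 0.6, -62.5, -8, 235, 0, 0, 0, 0.6, -62.5, -8, 235, 0, 0, 0, 0.6],
  "force": 15
}}

```text
t: 3.45
position: [0.5549, -0.1301, 0.0666]
ee_rot: [-0.045, 0.999, 0.0, 0.002]
ft_force: [-0.9, -0.2, 1.3]
finger_gap: 0.0683
```

Call:
{"op": "send_rows", "data": {
  "deltas": [0, 0, 0, 0, 0, 0, 0.8, 0, 0, 0, 0, 0, 0, 0.8, 0, 0, 0, 0, 0, 0, 0.8, 0, 0, 0, 0, 0, 0, 0.8, 0, 0, -25, 0, 0, 0, 0.8, 0, 0, -60, 0, 0, 0, 0.8, 0, 0, -100, 0, 0, 0, 0.8, 0, 0, -135, 0, 0, 0, 0.8, 0, 0, -150, 0, 0, 0, 0.8, 0, 0, -150, 0, 0, 0, 0.8]
}}

```text
t: 4.28
position: [0.5565, -0.1311, 0.2209]
ee_rot: [-0.045, 0.999, -0.0, 0.006]
ft_force: [0.2, 0.4, -0.7]
finger_gap: 0.0437
```

Run:
```python
from h import *
st();plan([.42,-0.05,.23],5);plan([.40,0.30,.23],5); plan([.38,.3475,.13],5);plan([.38,.3475,.045],5)
```

```text
t 4.28 pos [ 0.5565 -0.1311  0.2209] rot [-4.49e-02  9.99e-01 -3.00e-04  6.50e-03] F [ 0.2  0.4 -0.7] gap 0.0437
 shift [128.6  93.  -10.9] rot [-0.06  0.74  0.14]
 shift [117.1 443.4 -11.1] rot [-0.06  0.74  0.14]
 shift [134.1 492.6  88.6] rot [-0.06  0.74  0.14]
 shift [135.2 492.7 173.6] rot [-0.06  0.74  0.14]
```

Call:
{"op": "send_rows", "data": {
  "deltas": [129, 93, -10, 0, 0.7, 0, 0.8, 129, 93, -10, 0, 0.7, 0, 0.8, 129, 93, -10, 0, 0.7, 0, 0.8, 129, 93, -10, 0, 0.7, 0, 0.8, 117, 443, -10, 0, 0.7, 0, 0.8, 117, 443, -10, 0, 0.7, 0, 0.8, 117, 443, -10, 0, 0.7, 0, 0.8, 117, 443, -10, 0, 0.7, 0, 0.8, 117, 443, -10, 0, 0.7, 0, 0.8, 117, 443, -10, 0, 0.7, 0, 0.8, 117, 443, -10, 0, 0.7, 0, 0.8, 117, 443, -10, 0, 0.7, 0, 0.8]
}}

```text
t: 5.28
position: [0.3997, 0.2841, 0.2274]
ee_rot: [-0.045, 0.999, -0.001, -0.001]
ft_force: [0.7, 0.3, -1.1]
finger_gap: 0.0439
```

Run:
```python
from h import *
st(); plan([.38,.3475,.13],5);plan([.38,.3475,.045],5)
```

```text
t 5.28 pos [0.3997 0.2841 0.2274] rot [-4.50e-02  9.99e-01 -1.20e-03 -7.00e-04] F [ 0.7  0.3 -1.1] gap 0.0439
 shift [13.8 65.1 97.3] rot [-0.14 -0.09  0.16]
 shift [ 13.6  65.3 182.3] rot [-0.14 -0.09  0.16]
```

Call:
{"op": "send_rows", "data": {
  "deltas": [14, 65, 60, 0, 0, 0, 0.8, 14, 65, 90, 0, 0, 0, 0.8, 14, 65, 120, 0, 0, 0, 0.8, 14, 65, 150, 0, 0, 0, 0.8, 14, 65, 175, 0, 0, 0, 0.8, 14, 65, 182, 0, 0, 0, 0.8, 14, 65, 182, 0, 0, 0, 0.3, 14, 65, 182, 0, 0, 0, 0.3, 14, 65, 182, 0, 0, 0, 0.3, 14, 65, 182, 0, 0, 0, 0.3, 14, 65, 160, 0, 0, 0, 0.3, 14, 65, 125, 0, 0, 0, 0.3]
}}

```text
t: 6.28
position: [0.3782, 0.3456, 0.1013]
ee_rot: [-0.045, 0.999, -0.003, -0.003]
ft_force: [1.3, 0.4, 0.5]
finger_gap: 0.0606
```

Run:
```python
from h import *
st(); plan([.40,.12,.27],16);plan([.38,.3475,.26],16); plan([.40,.09,.26],16)
```

```text
t 6.28 pos [0.3782 0.3456 0.1013] rot [-0.0449  0.999  -0.0032 -0.0026] F [1.3 0.4 0.5] gap 0.0606
 shift [  -0.5 -227.7 -167.3] rot [ -0.32  -0.35 -10.85]
 shift [  -1.1    0.7 -158.7] rot [ -0.32  -0.35 -10.85]
 shift [   2.1 -257.5 -157.1] rot [ -0.32  -0.35 -10.85]
```

Call:
{"op": "send_rows", "data": {
  "deltas": [0, 0, -160, 0, 0, 0, 0.3, 0, 0, -160, 0, 0, 0, 0.3, 0, 0, -160, 0, 0, 0, 0.3, -50, -240, -160, 0, 0, -10.9, 0.3, -50, -240, -160, 0, 0, -10.9, 0.3, -50, -240, -160, 0, 0, -10.9, 0.3, -50, -240, -160, 0, 0, -10.9, 0.3, -50, -240, -160, 0, 0, -10.9, 0.3, -50, -240, -160, 0, 0, -10.9, 0.3, -50, -240, -160, 0, 0, -10.9, 0.3, -50, -240, -160, 0, 0, -10.9, 0.3, -50, -240, -160, 0, 0, -10.9, 0.3]
}}

```text
t: 7.28
position: [0.4503, 0.1126, 0.2632]
ee_rot: [-0.14, 0.99, -0.002, -0.002]
ft_force: [-0.2, 1.2, -0.3]
finger_gap: 0.0609
```

Run:
```python
from h import *
st(); grab('wrist','w2')
fn='w2'
i=cv2.imread(f'pics/{fn}.png'); hsv=cv2.cvtColor(i,cv2.COLOR_BGR2HSV); H,S,V=cv2.split(hsv)
print('green'); rect(fn,(H>50)&(H<75)&(S>120),0.064,50)
```

```text
t 7.28 pos [0.4503 0.1126 0.2632] rot [-0.1395  0.9902 -0.0022 -0.0021] F [-0.2  1.2 -0.3] gap 0.0609
green
w2 pix [337. 186.] xy 0.4235 0.1221 size 63 x 42 mm long-axis ang 16.0
w2 pix [218. 147.] xy 0.4186 -0.0046 size 64 x 44 mm long-axis ang -18.0
```

View pics/w2.png

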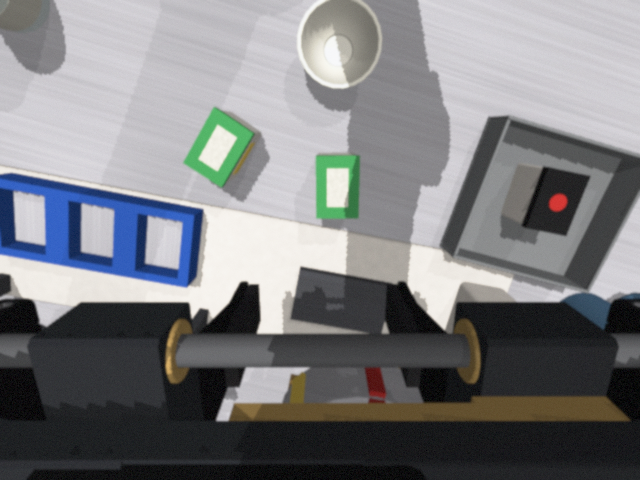

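Run:
```python
from h import *
plan([.426,.1218,.11],16); plan([.426,.1218,.035],16)
```

```text
shift [ 19.9  15.4 153. ] rot [-0.23 -0.32  0.15]
 shift [ 19.5  15.7 228. ] rot [-0.23 -0.32  0.15]
```

Call:
{"op": "send_rows", "data": {
  "deltas": [20, 15.5, 40, 0, 0, 0, 0.25, 20, 15.5, 80, 0, 0, 0, 0.25, 20, 15.5, 120, 0, 0, 0, 0.25, 20, 15.5, 150, 0, 0, 0, 0.25, 20, 15.5, 180, 0, 0, 0, 0.25, 20, 15.5, 205, 0, 0, 0, 0.25, 20, 15.5, 222, 0, 0, 0, 0.25, 20, 15.5, 228, 0, 0, 0, 0.25, 20, 15.5, 228, 0, 0, 0, 0.8, 20, 15.5, 228, 0, 0, 0, 0.8, 20, 15.5, 228, 0, 0, 0, 0.8, 20, 15.5, 228, 0, 0, 0, 0.8]
}}

```text
t: 8.33
position: [0.4265, 0.1221, 0.0362]
ee_rot: [-0.141, 0.99, -0.002, -0.001]
ft_force: [0.9, -0.6, -0.3]
finger_gap: 0.0461
```

Call:
{"op": "send_rows", "data": {
  "deltas": [0, 0, 0, 0, 0, 0, 0.8, 0, 0, 0, 0, 0, 0, 0.8, 0, 0, -30, 0, 0, 0, 0.8, 0, 0, -60, 0, 0, 0, 0.8, 0, 0, -100, 0, 0, 0, 0.8, 0, 0, -130, 0, 0, 0, 0.8, 0, 0, -130, 0, 0, 0, 0.8]
}}

```text
t: 8.92
position: [0.4308, 0.1241, 0.1721]
ee_rot: [-0.141, 0.99, 0.0, 0.005]
ft_force: [0.2, -0.8, -1.3]
finger_gap: 0.0435
```

Run:
```python
from h import *
st();plan([.46,0.02,.165],5); plan([.5469,-.0558,.14],5,label='above p1');plan([.5469,-.0558,.067],5)
```

```text
t 8.92 pos [0.4308 0.1241 0.1721] rot [-1.406e-01  9.901e-01  3.000e-04  4.800e-03] F [ 0.2 -0.8 -1.3] gap 0.0435
 shift [   1.  -108.1    7.2] rot [1.000e-02 5.600e-01 1.117e+01]
above p1 shift [ -61.1 -205.    32.8] rot [1.000e-02 5.600e-01 1.117e+01]
 shift [ -60.4 -205.   105.8] rot [1.000e-02 5.600e-01 1.117e+01]
```

Run:
```python
from h import *
fn='w2'
i=cv2.imread(f'pics/{fn}.png'); hsv=cv2.cvtColor(i,cv2.COLOR_BGR2HSV); H,S,V=cv2.split(hsv)
m=((H>105)&(H<130)&(S>150)).astype(np.uint8)
cv2.imwrite('pics/w2z.png',cv2.resize(i[160:300,0:220],(800,509),interpolation=cv2.INTER_CUBIC))
plan([.550,-.0555,.14],5,label='above p1');plan([.55,-.0555,.085],5)
```

```text
above p1 shift [ -64.1 -205.6   32.9] rot [1.000e-02 5.600e-01 1.117e+01]
 shift [ -63.6 -205.6   87.9] rot [1.000e-02 5.600e-01 1.117e+01]
```

View pics/w2z.png

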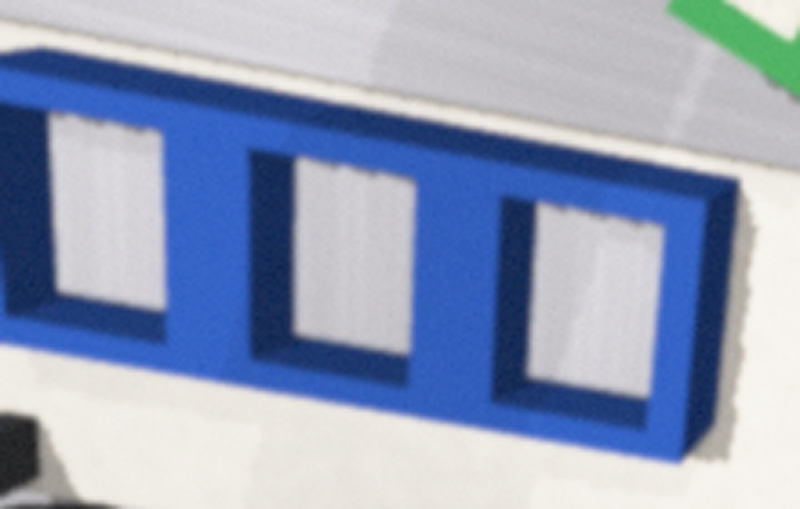

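Run:
```python
from h import *
for Q in [[(502,197),(664,223),(648,430),(492,400)],[(250,151),(416,180),(408,385),(252,357)]]:
    w=np.array([cast('w2',u*220/800,160+v*220/800,.045)[:2] for u,v in Q]); print(w.round(4).tolist(),w.mean(0).round(4))
    print(cv2.minAreaRect((w*1000).astype(np.float32)))
```

```text
[[0.5162, -0.0813], [0.5106, -0.0321], [0.5803, -0.0254], [0.5839, -0.0754]] [ 0.5477 -0.0535]
((547.8408813476562, -53.66967010498047), (70.02590942382812, 50.076942443847656), 5.505731582641602)
[[0.5231, -0.1571], [0.5182, -0.1074], [0.5862, -0.1019], [0.5904, -0.1509]] [ 0.5544 -0.1293]
((554.2848510742188, -129.341064453125), (68.24385833740234, 49.908687591552734), 4.902688026428223)
```

Call:
{"op": "send_rows", "data": {
  "deltas": [0, -110, 5, 0, 0.5, 11.2, 0.8, 0, -110, 5, 0, 0.5, 11.2, 0.8, 0, -110, 5, 0, 0.5, 11.2, 0.8, -64, -204, 25, 0, 0.5, 11.2, 0.8, -64, -204, 25, 0, 0.5, 11.2, 0.8, -64, -204, 25, 0, 0.5, 11.2, 0.8, -64, -204, 25, 0, 0.5, 11.2, 0.8, -64, -204, 40, 0, 0.5, 11.2, 0.8, -64, -204, 60, 0, 0.5, 11.2, 0.8, -64, -204, 78, 0, 0.5, 11.2, 0.8, -64, -204, 85, 0, 0.5, 11.2, 0.8, -64, -204, 85, 0, 0.5, 11.2, 0.8]
}}

```text
t: 9.92
position: [0.5479, -0.0534, 0.0859]
ee_rot: [-0.043, 0.999, 0.0, -0.002]
ft_force: [0.9, 0.5, -1.2]
finger_gap: 0.0436
```

Run:
```python
from h import *
st();plan([.5505,-.0537,.068],5)
```

```text
t 9.92 pos [ 0.5479 -0.0534  0.0859] rot [-4.350e-02  9.991e-01  3.000e-04 -1.900e-03] F [ 0.9  0.5 -1.2] gap 0.0436
 shift [-2.6 -0.5 17.9] rot [ 0.04 -0.21 -0.02]
```

Call:
{"op": "send_rows", "data": {
  "deltas": [-2.5, 0, 0, 0, 0, 0, 0.8, -2.5, 0, 4, 0, 0, 0, 0.8, -2.5, 0, 9, 0, 0, 0, 0.8, -2.5, 0, 14, 0, 0, 0, 0.8, -2.5, 0, 18, 0, 0, 0, 0.8, -2.5, 0, 18, 0, 0, 0, 0.8]
}}

```text
t: 10.42
position: [0.5497, -0.0531, 0.0671]
ee_rot: [-0.043, 0.999, 0.0, -0.003]
ft_force: [0.2, 0.5, -1.0]
finger_gap: 0.0442
```

Call:
{"op": "send_rows", "data": {
  "deltas": [0, 0, 0, 0, 0, 0, 0.3, 0, 0, 0, 0, 0, 0, 0.3, 0, 0, 0, 0, 0, 0, 0.3, 0, 0, -20, 0, 0, 0, 0.3, 0, 0, -55, 0, 0, 0, 0.3, 0, 0, -95, 0, 0, 0, 0.3, 0, 0, -135, 0, 0, 0, 0.3, 0, 0, -170, 0, 0, 0, 0.3]
}}

```text
t: 11.08
position: [0.5508, -0.0535, 0.24]
ee_rot: [-0.043, 0.999, 0.0, -0.002]
ft_force: [1.1, 0.2, 0.3]
finger_gap: 0.0607
```

Run:
```python
from h import *
st();plan([.46,-.03,.25],-18)
```

```text
t 11.08 pos [ 0.5508 -0.0535  0.24  ] rot [-4.320e-02  9.991e-01  4.000e-04 -1.500e-03] F [1.1 0.2 0.3] gap 0.0607
 shift [88.5 31.2 -9.7] rot [ 1.000e-02 -1.800e-01  2.296e+01]
```

Call:
{"op": "send_rows", "data": {
  "deltas": [88, 31, -10, 0, 0, 23, 0.3, 88, 31, -10, 0, 0, 23, 0.3, 88, 31, -10, 0, 0, 23, 0.3, 88, 31, -10, 0, 0, 23, 0.3, 88, 31, -10, 0, 0, 23, 0.3]
}}

```text
t: 11.5
position: [0.4599, -0.0299, 0.2512]
ee_rot: [0.157, 0.988, 0.001, -0.001]
ft_force: [0.4, 0.7, -0.4]
finger_gap: 0.0611
```

Run:
```python
from h import *
st(); grab('wrist','w3')
fn='w3'
i=cv2.imread(f'pics/{fn}.png'); hsv=cv2.cvtColor(i,cv2.COLOR_BGR2HSV); H,S,V=cv2.split(hsv)
for z in (.064,.094): rect(fn,(H>50)&(H<75)&(S>120),z,50)
```

```text
t 11.5 pos [ 0.4599 -0.0299  0.2512] rot [ 1.566e-01  9.877e-01  1.000e-03 -8.000e-04] F [ 0.4  0.7 -0.4] gap 0.0611
w3 pix [326. 301.] xy 0.5593 -0.0568 size 72 x 48 mm long-axis ang 4.8
w3 pix [332. 165.] xy 0.4191 -0.0050 size 62 x 43 mm long-axis ang -18.2
w3 pix [326. 301.] xy 0.5449 -0.0525 size 66 x 44 mm long-axis ang 4.8
w3 pix [332. 165.] xy 0.4160 -0.0049 size 57 x 39 mm long-axis ang -18.2
```

View pics/w3.png

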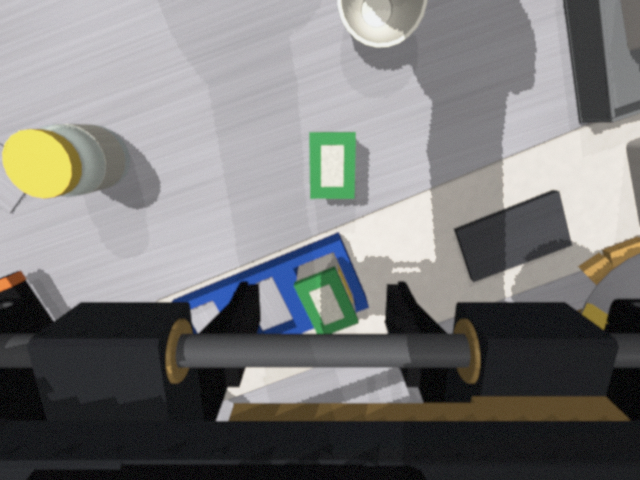

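Run:
```python
from h import *
plan([.4266,-.0075,.036],-18)
```

```text
shift [ 38.9  10.8 215.1] rot [ 0.05 -0.1   0.03]
```

Call:
{"op": "send_rows", "data": {
  "deltas": [39, 11, 40, 0, 0, 0, 0.25, 39, 11, 80, 0, 0, 0, 0.25, 39, 11, 115, 0, 0, 0, 0.25, 39, 11, 145, 0, 0, 0, 0.25, 39, 11, 175, 0, 0, 0, 0.25, 39, 11, 200, 0, 0, 0, 0.25, 39, 11, 211, 0, 0, 0, 0.25, 39, 11, 215, 0, 0, 0, 0.25, 39, 11, 215, 0, 0, 0, 0.8, 39, 11, 215, 0, 0, 0, 0.8, 39, 11, 215, 0, 0, 0, 0.8, 39, 11, 215, 0, 0, 0, 0.8]
}}

```text
t: 12.55
position: [0.4275, -0.0072, 0.037]
ee_rot: [0.156, 0.988, 0.001, 0.0]
ft_force: [0.1, -0.1, 0.9]
finger_gap: 0.0458
```

Call:
{"op": "send_rows", "data": {
  "deltas": [0, 0, 0, 0, 0, 0, 0.8, 0, 0, 0, 0, 0, 0, 0.8, 0, 0, -30, 0, 0, 0, 0.8, 0, 0, -60, 0, 0, 0, 0.8, 0, 0, -100, 0, 0, 0, 0.8, 0, 0, -130, 0, 0, 0, 0.8, 0, 0, -130, 0, 0, 0, 0.8]
}}

```text
t: 13.13
position: [0.4317, -0.0073, 0.1726]
ee_rot: [0.156, 0.988, 0.004, 0.006]
ft_force: [0.5, 0.1, -0.3]
finger_gap: 0.0437
```

Run:
```python
from h import *
st();plan([.569,-.2054,.15],5)
```

```text
t 13.13 pos [ 0.4317 -0.0073  0.1726] rot [0.156  0.9877 0.0038 0.0059] F [ 0.5  0.1 -0.3] gap 0.0437
 shift [-191.5 -146.4   23.3] rot [  0.4    0.7  -22.95]
```

Call:
{"op": "send_rows", "data": {
  "deltas": [-192, -145, 0, 0.4, 0.7, -23, 0.8, -192, -145, 0, 0.4, 0.7, -23, 0.8, -192, -145, 0, 0.4, 0.7, -23, 0.8, -192, -145, 0, 0.4, 0.7, -23, 0.8, -192, -145, 0, 0.4, 0.7, -23, 0.8, -192, -145, 0, 0.4, 0.7, -23, 0.8, -192, -145, 0, 0.4, 0.7, -23, 0.8, -192, -145, 20, 0.4, 0.7, -23, 0.8, -192, -145, 40, 0.4, 0.7, -23, 0.8, -192, -145, 60, 0.4, 0.7, -23, 0.8, -192, -145, 80, 0.4, 0.7, -23, 0.8, -192, -145, 84, 0.4, 0.7, -23, 0.8]
}}

```text
t: 14.13
position: [0.568, -0.2025, 0.0853]
ee_rot: [-0.044, 0.999, 0.001, -0.003]
ft_force: [-0.6, 0.7, -0.0]
finger_gap: 0.0438
```

Run:
```python
from h import *
st();plan([.5696,-.2043,.068],5)
```

```text
t 14.13 pos [ 0.568  -0.2025  0.0853] rot [-0.0441  0.999   0.0012 -0.0034] F [-0.6  0.7 -0. ] gap 0.0438
 shift [-1.6 -1.9 17.3] rot [ 0.15 -0.38  0.06]
```

Call:
{"op": "send_rows", "data": {
  "deltas": [-1.6, -1.9, 0, 0, 0, 0, 0.8, -1.6, -1.9, 4, 0, -0.4, 0, 0.8, -1.6, -1.9, 9, 0, -0.4, 0, 0.8, -1.6, -1.9, 14, 0, -0.4, 0, 0.8, -1.6, -1.9, 17, 0, -0.4, 0, 0.8, -1.6, -1.9, 17, 0, -0.4, 0, 0.8]
}}

```text
t: 14.63
position: [0.5694, -0.2041, 0.068]
ee_rot: [-0.044, 0.999, 0.001, -0.0]
ft_force: [-1.2, 0.1, -0.9]
finger_gap: 0.0439
```

Call:
{"op": "send_rows", "data": {
  "deltas": [0, 0, 0, 0, 0, 0, 0.3, 0, 0, 0, 0, 0, 0, 0.3, 0, 0, 0, 0, 0, 0, 0.3, 0, 0, -20, 0, 0, 0, 0.3, 0, 0, -55, 0, 0, 0, 0.3, 0, 0, -95, 0, 0, 0, 0.3, 0, 0, -135, 0, 0, 0, 0.3, 100, 70, -170, 0, 0, 0, 0.3, 100, 70, -200, 0, 0, 0, 0.3, 100, 70, -230, 0, 0, 0, 0.3, 100, 70, -230, 0, 0, 0, 0.3, 100, 70, -230, 0, 0, 0, 0.3]
}}

```text
t: 15.63
position: [0.4636, -0.1434, 0.304]
ee_rot: [-0.045, 0.999, 0.003, 0.005]
ft_force: [0.1, -0.6, -0.4]
finger_gap: 0.0606
```

Run:
```python
from h import *
st(); grab('wrist','w4'); grab('scene','scene4'); grab('top','top4')
fn='w4'
for fn in ('w4','top4'):
    i=cv2.imread(f'pics/{fn}.png'); hsv=cv2.cvtColor(i,cv2.COLOR_BGR2HSV); H,S,V=cv2.split(hsv)
    rect(fn,(H>50)&(H<75)&(S>120),.094,50)
```

```text
t 15.63 pos [ 0.4636 -0.1434  0.304 ] rot [-0.0449  0.999   0.0027  0.005 ] F [ 0.1 -0.6 -0.4] gap 0.0606
w4 pix [263. 277.] xy 0.5595 -0.2047 size 64 x 44 mm long-axis ang 5.0
w4 pix [389. 275.] xy 0.5451 -0.0537 size 64 x 44 mm long-axis ang 5.0
top4 pix [342. 232.] xy 0.5463 -0.0543 size 62 x 42 mm long-axis ang 4.0
```

View pics/w4.png

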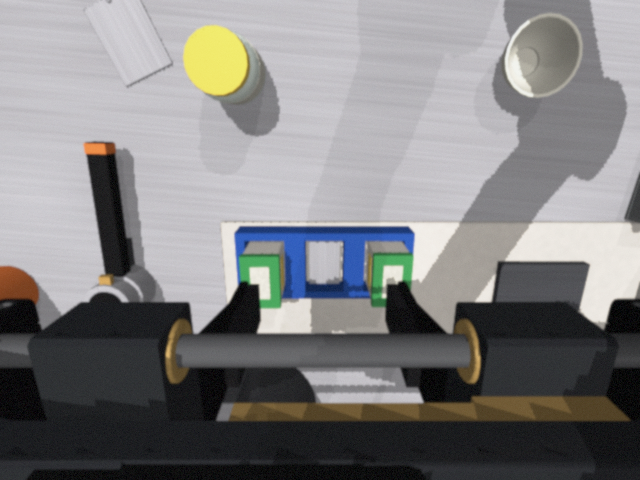

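View pics/scene4.png

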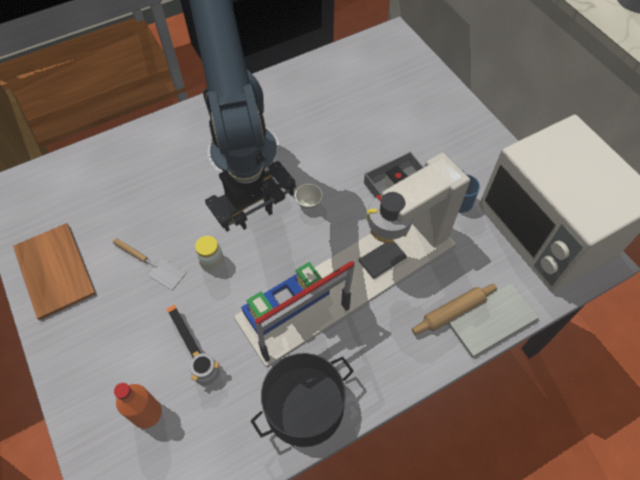

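Run:
```python
from h import *
E={}
for fn in ('top4','scene4'):
    i=cv2.imread(f'pics/{fn}.png'); H,S,V=cv2.split(cv2.cvtColor(i,cv2.COLOR_BGR2HSV))
    m=((H<6)|(H>172))&(S>140)&(V>70)
    n,l,s,c=cv2.connectedComponentsWithStats(cv2.dilate(m.astype(np.uint8),np.ones((3,3))))
    k=[j for j in range(1,n) if 230<c[j][0]<425 and 150<c[j][1]<310 and s[j][4]>60]
    pts=np.argwhere(np.isin(l,k)&m)[:,::-1].astype(np.float32)
    vx,vy,x0,y0=cv2.fitLine(pts,cv2.DIST_HUBER,0,.01,.01).ravel()
    t=(pts-[x0,y0])@[vx,vy]; e=[(x0+vx*q,y0+vy*q) for q in (t.min(),t.max())]; print(fn,e); E[fn]=e
# find z s.t. both give the same line x at mid
for z in (.25,.26,.265,.27,.275,.28,.29):
    out=[]
    for fn in E:
        a,b=[cast(fn,*p,z)[:2] for p in E[fn]]; mid=(a+b)/2; n=np.array([np.cos(np.radians(5)),np.sin(np.radians(5))]); out+= [mid.round(4),round(np.linalg.norm(a-b),3),round(float(mid@n),4)]
    print(z,out)
print(r.state()['joint_pos'])
```

```text
top4 [(np.float32(323.9707), np.float32(183.61919)), (np.float32(419.02332), np.float32(176.30307))]
scene4 [(np.float32(255.80154), np.float32(321.67532)), (np.float32(352.6737), np.float32(262.46616))]
0.25 [array([ 0.6718, -0.1257]), np.float64(0.268), 0.6582, array([ 0.6556, -0.1171]), np.float64(0.268), 0.6429]
0.26 [array([ 0.6691, -0.1247]), np.float64(0.266), 0.6557, array([ 0.6599, -0.1191]), np.float64(0.265), 0.647]
0.265 [array([ 0.6678, -0.1242]), np.float64(0.265), 0.6545, array([ 0.662 , -0.1201]), np.float64(0.264), 0.649]
0.27 [array([ 0.6665, -0.1237]), np.float64(0.264), 0.6532, array([ 0.6642, -0.1211]), np.float64(0.263), 0.6511]
0.275 [array([ 0.6652, -0.1231]), np.float64(0.263), 0.652, array([ 0.6663, -0.1221]), np.float64(0.262), 0.6531]
0.28 [array([ 0.6639, -0.1226]), np.float64(0.263), 0.6507, array([ 0.6684, -0.1231]), np.float64(0.261), 0.6551]
0.29 [array([ 0.6613, -0.1216]), np.float64(0.261), 0.6482, array([ 0.6727, -0.1251]), np.float64(0.259), 0.6592]
[-0.36190287  0.06658083  0.62110666  1.8592857  -0.04518983  1.22821482
  1.93282369]
```

Run:
```python
from h import *
d,rv=plan([.6655,-.1225,.36],-85)
```

```text
shift [-202.9    3.5  -61.1] rot [ 2.300e-01 -9.000e-02  9.008e+01]
```

Call:
{"op": "send_rows", "data": {
  "deltas": [0, 0, -61, 0, 0, 20, 0, -50, 0, -61, 0, 0, 30, 0, -100, 2, -61, 0, 0, 45, 0, -150, 3.5, -61, 0, 0, 60, 0, -203, 3.5, -61, 0, 0, 75, 0, -203, 3.5, -61, 0, 0, 90, 0, -203, 3.5, -61, 0, 0, 90, 0, -203, 3.5, -61, 0, 0, 90, 0, -203, 3.5, -61, 0, 0, 90, 0, -203, 3.5, -61, 0, 0, 90, 0, -203, 3.5, -61, 0, 0, 90, 0, -203, 3.5, -61, 0, 0, 90, 0]
}}

```text
t: 16.78
position: [0.6658, -0.1229, 0.3574]
ee_rot: [0.651, 0.759, 0.0, -0.002]
ft_force: [0.4, 0.6, -0.6]
finger_gap: 0.0867
```

Run:
```python
from h import *
s=st(); plan([.6655,-.1225,.36],-85);plan([.6655,-.1225,.263],-85); print(np.round(s['joint_pos'],2)); grab('wrist','w5')
```

```text
t 16.78 pos [ 0.6658 -0.1229  0.3574] rot [ 6.513e-01  7.588e-01  1.000e-04 -1.700e-03] F [ 0.4  0.6 -0.6] gap 0.0867
 shift [ 0.5 -0.2 -2.6] rot [-0.12 -0.15  3.71]
 shift [ 0.2 -0.  94.4] rot [-0.12 -0.15  3.71]
[-0.42  0.49  0.88  1.33 -0.37  1.49  0.58]
```

View pics/w5.png

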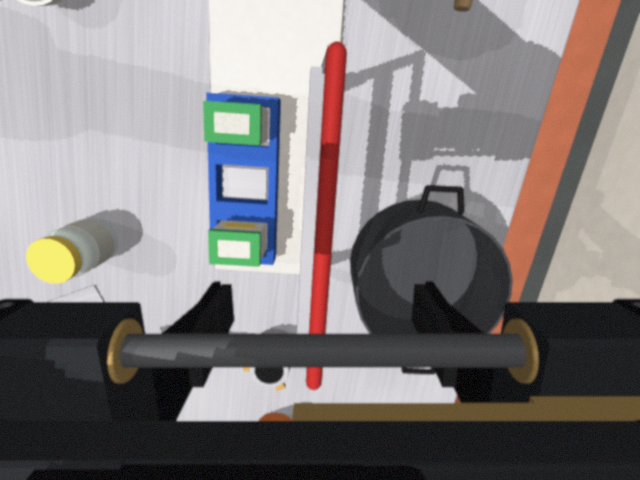

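Call:
{"op": "send_rows", "data": {
  "deltas": [0, 0, 30, 0, 0, 3.7, 0.3, 0, 0, 60, 0, 0, 3.7, 0.3, 0, 0, 80, 0, 0, 3.7, 0.3, 0, 0, 94, 0, 0, 3.7, 0.3, 0, 0, 94, 0, 0, 3.7, 0.9, 0, 0, 94, 0, 0, 3.7, 0.9, 0, 0, 94, 0, 0, 3.7, 0.9, 0, 0, 94, 0, 0, 3.7, 0.9, 0, 0, 94, 0, 0, 3.7, 0.9, 0, 0, 94, 0, 0, 3.7, 0.9, 0, 0, 94, 0, 0, 3.7, 0.9, 0, 0, 94, 0, 0, 3.7, 0.9],
  "force": 40
}}

```text
t: 17.83
position: [0.6657, -0.1226, 0.2636]
ee_rot: [0.677, 0.736, 0.0, -0.001]
ft_force: [-0.1, -0.6, 0.9]
finger_gap: 0.0159
```

Run:
```python
from h import *
s=st(); print(R.from_quat(s['ee_rot']).as_matrix().round(3))
p0=s['position']; a0=1.5; R0=R.from_quat(s['ee_rot']).as_matrix()
ex=np.array([np.cos(np.radians(5)),np.sin(np.radians(5)),0])
for a in [1.4,1.2,1.0,.8,.6,.4,.2,.1,0,-.03]:
    d=.175*((-np.cos(a)+np.cos(a0))*ex+np.array([0,0,np.sin(a)-np.sin(a0)])); print(a,(R0.T@d*1000).round(1))
```

```text
t 17.83 pos [ 0.6657 -0.1226  0.2636] rot [ 6.768e-01  7.362e-01  1.000e-04 -1.500e-03] F [-0.1 -0.6  0.9] gap 0.0159
[[-0.084  0.996 -0.002]
 [ 0.996  0.084  0.002]
 [ 0.002 -0.002 -1.   ]]
1.4 [ -0.1 -17.4   2.1]
1.2 [ -0.2 -51.   11.5]
1.0 [ -0.3 -82.1  27.5]
0.8 [  -0.5 -109.5   49.2]
0.6 [  -0.6 -131.9   76. ]
0.4 [  -0.7 -148.6  106.7]
0.2 [  -0.9 -158.9  140.1]
0.1 [  -0.9 -161.5  157.4]
0 [  -0.9 -162.3  174.8]
-0.03 [  -1.  -162.2  180.1]
```

Call:
{"op": "send_rows", "data": {
  "deltas": [0, 0, 0, 0, 0, 0, 0.95, 0, -9, 1, 0, 0, 0, 0.95, 0, -17.4, 2, 0, 0, 0, 0.95, 0, -34, 6, 0, 0, 0, 0.95, 0, -51, 11.5, 0, 0, 0, 0.95, 0, -67, 19, 0, 0, 0, 0.95, 0, -82, 27.5, 0, 0, 0, 0.95, 0, -82, 27.5, 0, 0, 0, 0.95]
}}

```text
t: 18.5
position: [0.5793, -0.13, 0.235]
ee_rot: [0.678, 0.735, -0.0, -0.004]
ft_force: [-0.8, -1.1, -0.1]
finger_gap: 0.0043
```

Run:
```python
from h import *
grab('scene','scene6');grab('wrist','w6');grab('top','top6')
i=cv2.imread('pics/scene6.png'); cv2.imwrite('pics/scene6z.png',cv2.resize(i[130:400,150:490],(755,600),interpolation=cv2.INTER_CUBIC))
```

```text
(no output)
```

View pics/scene6z.png

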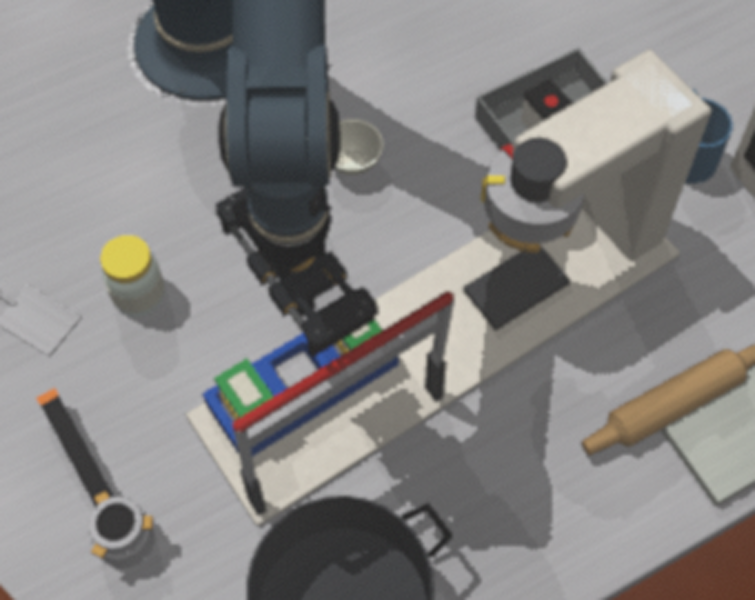

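View pics/w6.png

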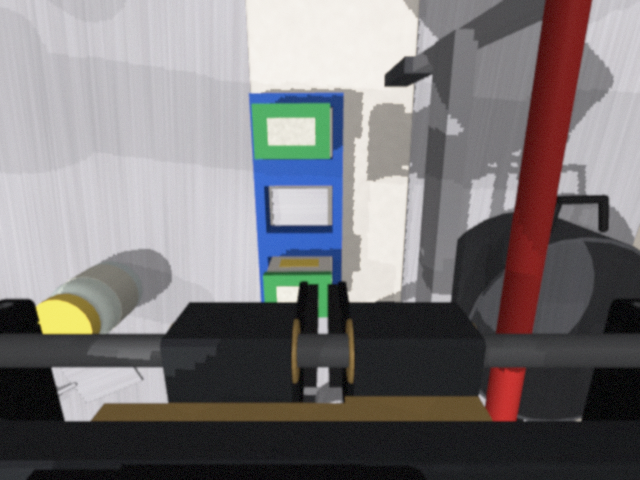

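Run:
```python
from h import *
n=np.array([np.cos(np.radians(5)),np.sin(np.radians(5))])
L={}
for fn in ('top6','scene6','w6','w5','w1'):
    try: i=cv2.imread(f'pics/{fn}.png'); H,S,V=cv2.split(cv2.cvtColor(i,cv2.COLOR_BGR2HSV))
    except Exception as e: continue
    m=((H<6)|(H>172))&(S>140)&(V>70)
    m2=cv2.dilate(m.astype(np.uint8),np.ones((3,3)))
    k,l,s,c=cv2.connectedComponentsWithStats(m2)
    if fn in('top6','scene6'): ks=[j for j in range(1,k) if 230<c[j][0]<425 and 150<c[j][1]<310 and s[j][4]>60]
    elif fn!='w1': ks=[1+int(np.argmax(s[1:,4]))]
    else: continue
    pts=np.argwhere(np.isin(l,ks)&m)[:,::-1].astype(np.float32)
    vx,vy,x0,y0=cv2.fitLine(pts,cv2.DIST_HUBER,0,.01,.01).ravel(); t=(pts-[x0,y0])@[vx,vy]
    L[fn]=[(x0+vx*q,y0+vy*q) for q in (t.min(),t.max())]
for z in (.2,.22,.23,.24,.25,.26,.27,.28):
    o=[]
    for fn in L:
        a,b=[cast(fn,*p,z)[:2] for p in L[fn]]; o.append((fn,round(float(a@n),4),round(float(b@n),4),'len',round(float(np.linalg.norm(a-b)),3)))
    print(z,o)
```

```text
0.2 [('top6', 0.6726, 0.6718, 'len', 0.107), ('scene6', 0.6219, 0.6239, 'len', 0.277), ('w6', 0.6944, 0.6951, 'len', 0.198), ('w5', 0.6524, 0.6528, 'len', 0.275)]
0.22 [('top6', 0.6675, 0.6668, 'len', 0.106), ('scene6', 0.63, 0.632, 'len', 0.273), ('w6', 0.6829, 0.6835, 'len', 0.18), ('w5', 0.652, 0.6524, 'len', 0.258)]
0.23 [('top6', 0.665, 0.6642, 'len', 0.105), ('scene6', 0.6341, 0.6361, 'len', 0.271), ('w6', 0.6772, 0.6778, 'len', 0.171), ('w5', 0.6519, 0.6523, 'len', 0.25)]
0.24 [('top6', 0.6625, 0.6617, 'len', 0.105), ('scene6', 0.6381, 0.6402, 'len', 0.268), ('w6', 0.6714, 0.672, 'len', 0.162), ('w5', 0.6517, 0.6521, 'len', 0.242)]
0.25 [('top6', 0.6599, 0.6592, 'len', 0.104), ('scene6', 0.6422, 0.6442, 'len', 0.266), ('w6', 0.6657, 0.6662, 'len', 0.153), ('w5', 0.6515, 0.6519, 'len', 0.234)]
0.26 [('top6', 0.6574, 0.6567, 'len', 0.104), ('scene6', 0.6463, 0.6483, 'len', 0.264), ('w6', 0.6599, 0.6604, 'len', 0.144), ('w5', 0.6514, 0.6517, 'len', 0.226)]
0.27 [('top6', 0.6549, 0.6541, 'len', 0.103), ('scene6', 0.6504, 0.6523, 'len', 0.262), ('w6', 0.6542, 0.6546, 'len', 0.135), ('w5', 0.6512, 0.6515, 'len', 0.218)]
0.28 [('top6', 0.6523, 0.6516, 'len', 0.102), ('scene6', 0.6544, 0.6564, 'len', 0.26), ('w6', 0.6484, 0.6489, 'len', 0.126), ('w5', 0.651, 0.6513, 'len', 0.21)]
```

View pics/top6.png

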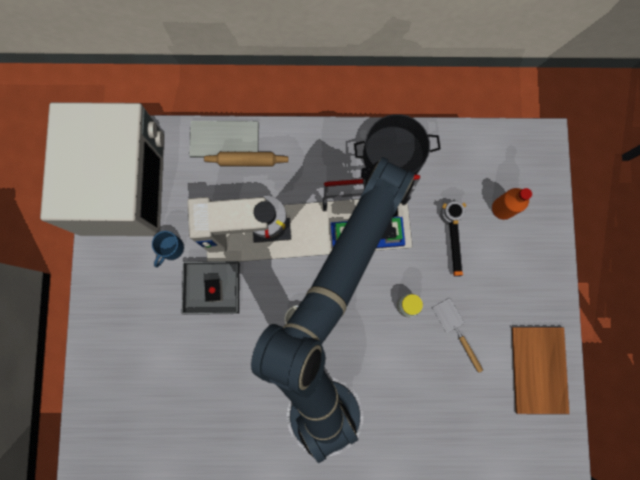

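Call:
{"op": "send_rows", "data": {
  "deltas": [0, 0, -40, 0, 0, 0, 0.3, 0, 0, -80, 0, 0, 0, 0.3, 0, 0, -120, 0, 0, 0, 0.3, 0, 20, -125, 0, 0, 0, 0.3, 0, 50, -125, 0, 0, 0, 0.3, 0, 87, -125, 0, 0, 0, 0.3, 0, 87, -125, 0, 0, 0, 0.3, 0, 87, -125, 0, 0, 0, 0.3]
}}

```text
t: 19.32
position: [0.6735, -0.1208, 0.3599]
ee_rot: [0.676, 0.737, -0.001, -0.001]
ft_force: [-0.5, 0.5, -0.0]
finger_gap: 0.0496
```

Run:
```python
from h import *
s=st(); plan([.6665,-.1225,.255],-85); grab('wrist','w7')
```

```text
t 19.32 pos [ 0.6735 -0.1208  0.3599] rot [ 0.6755  0.7373 -0.0009 -0.0012] F [-0.5  0.5 -0. ] gap 0.0496
 shift [ -1.2  -6.8 105. ] rot [-0.17 -0.03  0.01]
```

View pics/w7.png

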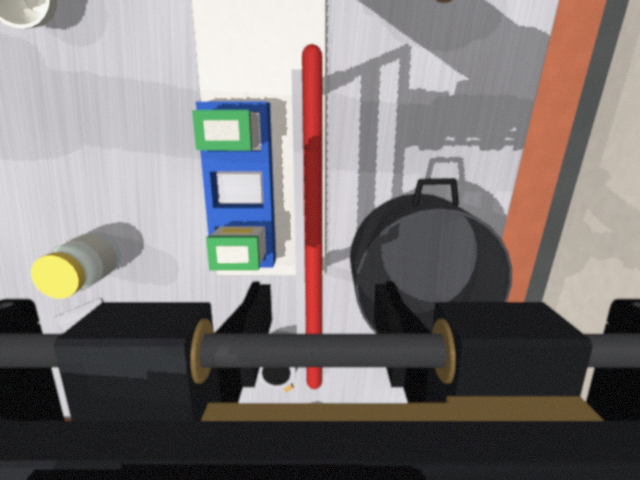

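Run:
```python
from h import *
n=np.array([np.cos(np.radians(5)),np.sin(np.radians(5))]); t=np.array([-n[1],n[0]])
for z in (.2,.22,.24,.26,.274):
    a,b=[cast('w7',*p,z)[:2] for p in [(312,45),(314,388)]]; w=[cast('w7',*p,z)[:2] for p in [(303,200),(323,200)]]
    print(z,a.round(3),b.round(3),'len',np.linalg.norm(a-b).round(3),'dia',np.linalg.norm(w[0]-w[1]).round(4),'mid y',((a+b)/2@t).round(4),'x',((a+b)/2@n).round(4))
E0=np.load('pics/w7.npz'); T=E0['T']; print('cam',T.round(3))
for fn in ('top4','scene4'):
  for P in ([.6655,-.1225,.274],): print(fn,proj(fn,P))
s=r.state(); p=np.array(s['position']);
for dz in (0.008,0,-.011): print('tool',dz,proj('w7',p+[0,0,-dz]))
for fn,P in (('top4',[(324,183.6),(419,176.3)]),('scene4',[(255.8,321.7),(352.7,262.5)])):
    for q in P: print(fn,[cast(fn,*q,z).round(3).tolist() for z in (.23,.274)])
```

```text
0.2 [0.65  0.026] [ 0.679 -0.315] len 0.343 dia 0.0188 mid y -0.2021 x 0.6491
0.22 [0.651 0.022] [ 0.678 -0.299] len 0.323 dia 0.0177 mid y -0.1959 x 0.6497
0.24 [0.652 0.018] [ 0.677 -0.283] len 0.303 dia 0.0166 mid y -0.1897 x 0.6503
0.26 [0.653 0.015] [ 0.676 -0.267] len 0.283 dia 0.0155 mid y -0.1835 x 0.6509
0.274 [0.653 0.012] [ 0.676 -0.256] len 0.269 dia 0.0148 mid y -0.1792 x 0.6514
cam [[ 0.996 -0.084 -0.021  0.666]
 [ 0.086  0.952  0.294 -0.038]
 [-0.004 -0.295  0.956  0.543]
 [ 0.     0.     0.     1.   ]]
top4 [371.31480977 179.94504411]
scene4 [305.33000254 291.20715771]
tool 0.008 [322.48549887 283.93775122]
tool 0 [322.42279869 289.98647551]
tool -0.011 [322.32828804 299.10397536]
top4 [[0.665, 0.007, 0.23], [0.654, 0.008, 0.274]]
top4 [[0.689, -0.263, 0.23], [0.677, -0.254, 0.274]]
scene4 [[0.659, -0.249, 0.23], [0.677, -0.253, 0.274]]
scene4 [[0.636, 0.022, 0.23], [0.655, 0.009, 0.274]]
```

Call:
{"op": "send_rows", "data": {
  "deltas": [-1, -7, 40, 0, 0, 0, 0.4, -1, -7, 75, 0, 0, 0, 0.4, -1, -7, 100, 0, 0, 0, 0.4, -1, -7, 105, 0, 0, 0, 0.4, -1, -7, 105, 0, 0, 0, 0.4, -1, -7, 105, 0, 0, 0, 0.95, -1, -7, 105, 0, 0, 0, 0.95, -1, -7, 105, 0, 0, 0, 0.95, -1, -7, 105, 0, 0, 0, 0.95, -1, -7, 105, 0, 0, 0, 0.95, -1, -7, 105, 0, 0, 0, 0.95, -1, -7, 105, 0, 0, 0, 0.95]
}}

```text
t: 20.37
position: [0.6654, -0.1236, 0.2563]
ee_rot: [0.676, 0.737, -0.0, -0.0]
ft_force: [4.9, 0.2, 0.6]
finger_gap: 0.0139
```

Call:
{"op": "send_rows", "data": {
  "deltas": [0, 0, 0, 0, 0, 0, 0.95, 0, 0, 0, 0, 0, 0, 0.95, 0, 0, 0, 0, 0, 0, 0.95]
}}

```text
t: 20.62
position: [0.6658, -0.1235, 0.2563]
ee_rot: [0.676, 0.737, 0.0, -0.0]
ft_force: [2.1, 0.1, -0.9]
finger_gap: 0.0103
```

Run:
```python
from h import *
s=st(); grab('wrist','w8')
```

```text
t 20.62 pos [ 0.6658 -0.1235  0.2563] rot [ 6.763e-01  7.367e-01  1.000e-04 -1.000e-04] F [ 2.1  0.1 -0.9] gap 0.0103
```

View pics/w8.png

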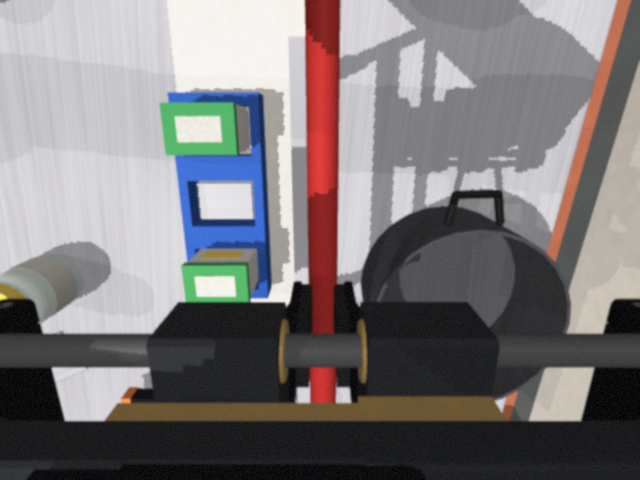

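Call:
{"op": "send_rows", "data": {
  "deltas": [0, 0, 0, 0, 0, 0, 0.78, 0, 0, 0, 0, 0, 0, 0.78, 0, -9, 1, 0, 0, 0, 0.78, 0, -17.4, 2, 0, 0, 0, 0.78, 0, -26, 4, 0, 0, 0, 0.78, 0, -34, 6, 0, 0, 0, 0.78],
  "force": 20
}}

```text
t: 21.17
position: [0.634, -0.1264, 0.2525]
ee_rot: [0.676, 0.737, 0.003, 0.003]
ft_force: [4.6, 0.9, 4.4]
finger_gap: 0.019
```

Run:
```python
from h import *
s=st(); grab('wrist','w9')
```

```text
t 21.17 pos [ 0.634  -0.1264  0.2525] rot [0.6759 0.737  0.0025 0.0028] F [4.6 0.9 4.4] gap 0.019
```

View pics/w9.png

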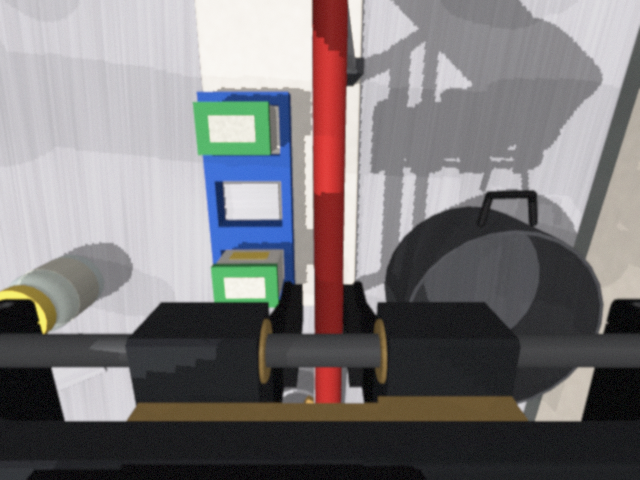

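Call:
{"op": "send_rows", "data": {
  "deltas": [0, -11, 3.5, 0, 0, 0, 0.78, 0, -22, 8, 0, 0, 0, 0.78, 0, -37, 15, 0, 0, 0, 0.78, 0, -53, 24, 0, 0, 0, 0.78, 0, -67, 34, 0, 0, 0, 0.78, 0, -81, 45.5, 0, 0, 0, 0.78, 0, -92, 58, 0, 0, 0, 0.78, 0, -103, 72, 0, 0, 0, 0.78]
}}

```text
t: 21.88
position: [0.5298, -0.1355, 0.1797]
ee_rot: [0.676, 0.737, 0.003, 0.002]
ft_force: [4.9, -0.4, 2.6]
finger_gap: 0.0193
```

Run:
```python
from h import *
s=st(); grab('wrist','w10'); grab('scene','scene10')
i=cv2.imread('pics/scene10.png'); cv2.imwrite('pics/scene10z.png',cv2.resize(i[130:400,150:490],(755,600),interpolation=cv2.INTER_CUBIC))
```

```text
t 21.88 pos [ 0.5298 -0.1355  0.1797] rot [0.6763 0.7366 0.0029 0.0023] F [ 4.9 -0.4  2.6] gap 0.0193
```

View pics/scene10z.png

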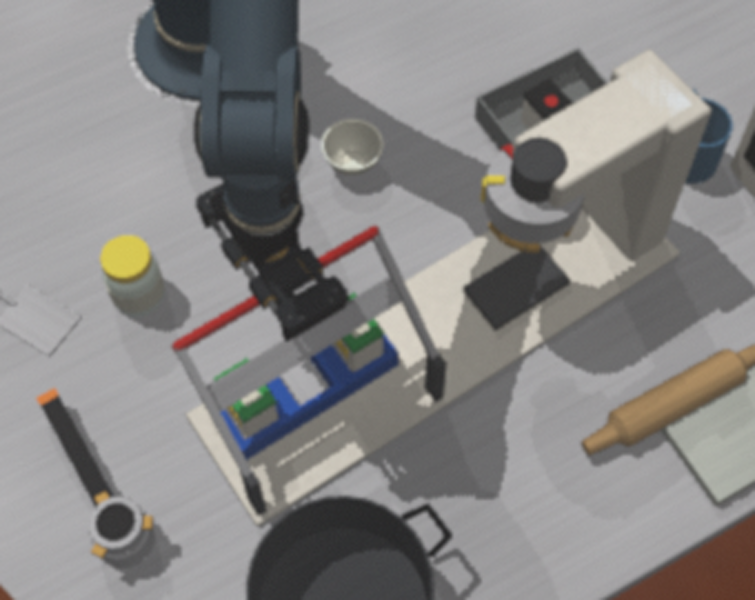

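View pics/w10.png

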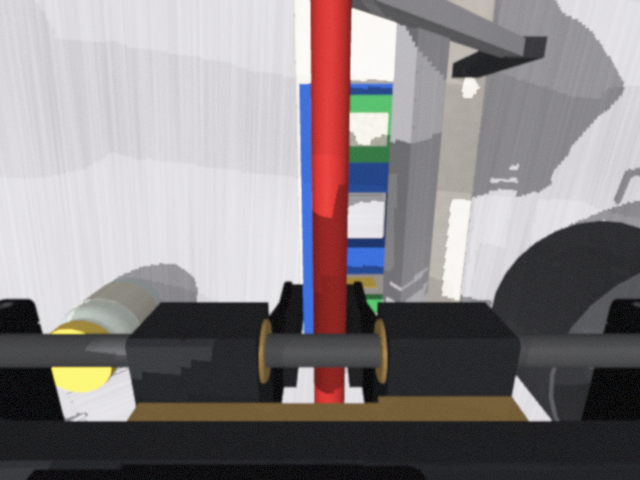

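Call:
{"op": "send_rows", "data": {
  "deltas": [0, 0, -30, 0, 0, 0, 0.7, 0, 0, -70, 0, 0, 0, 0.8, 0, 0, -70, 0, 0, 0, 1, 0, 0, -70, 0, 0, 0, 1, 0, 0, -70, 0, 0, 0, 1, 0, 0, -70, 0, 0, 0, 1]
}}

```text
t: 22.48
position: [0.5256, -0.1349, 0.2466]
ee_rot: [0.677, 0.736, 0.0, -0.002]
ft_force: [-0.3, -0.7, -0.3]
finger_gap: 0.003
```

Run:
```python
from h import *
s=st(); c,n=np.cos(np.radians(5)),np.sin(np.radians(5))
for a in (.6,.58,.5,.4,.3,.2,.1,.05,0,-.03):
    X=.6649-.175*np.cos(a); Z=.1+.175*np.sin(a)+.014; Y=-.1812
    plan([X*c-Y*n,X*n+Y*c,Z],-85,s,a)
```

```text
t 22.48 pos [ 0.5256 -0.1349  0.2466] rot [ 0.6768  0.7361  0.     -0.0019] F [-0.3 -0.7 -0.3] gap 0.003
0.6 shift [-1.   8.7 33.8] rot [-0.14 -0.16 -0.19]
0.58 shift [-1.   6.8 36.7] rot [-0.14 -0.16 -0.19]
0.5 shift [-1.1 -0.4 48.7] rot [-0.14 -0.16 -0.19]
0.4 shift [-1.2 -8.  64.5] rot [-0.14 -0.16 -0.19]
0.3 shift [ -1.2 -13.9  81. ] rot [-0.14 -0.16 -0.19]
0.2 shift [ -1.3 -18.2  97.9] rot [-0.14 -0.16 -0.19]
0.1 shift [ -1.4 -20.8 115.2] rot [-0.14 -0.16 -0.19]
0.05 shift [ -1.4 -21.4 123.9] rot [-0.14 -0.16 -0.19]
0 shift [ -1.4 -21.6 132.7] rot [-0.14 -0.16 -0.19]
-0.03 shift [ -1.4 -21.5 137.9] rot [-0.14 -0.16 -0.19]
```

Call:
{"op": "send_rows", "data": {
  "deltas": [-1, 7, 15, 0, 0, 0, 1, -1, 7, 33, 0, 0, 0, 1, -1, 3, 42, 0, 0, 0, 1, -1, 0, 49, 0, 0, 0, 1, -1, -4, 57, 0, 0, 0, 1, -1, -8, 65, 0, 0, 0, 1, -1, -11, 73, 0, 0, 0, 1, -1, -14, 81, 0, 0, 0, 1]
}}

```text
t: 23.15
position: [0.5093, -0.1374, 0.1652]
ee_rot: [0.677, 0.736, -0.001, -0.004]
ft_force: [-2.6, -0.9, 6.1]
finger_gap: 0.0005
```

Run:
```python
from h import *
s=st(); c,n=np.cos(np.radians(5)),np.sin(np.radians(5)); grab('wrist','w11'); grab('scene','scene11')
for a in (.3,.2,.1,.05,0,-.03):
    X=.6649-.175*np.cos(a); Z=.1+.175*np.sin(a)+.014; Y=-.1812
    plan([X*c-Y*n,X*n+Y*c,Z],-85,s,a)
i=cv2.imread('pics/scene11.png'); cv2.imwrite('pics/scene11z.png',cv2.resize(i[130:400,150:490],(755,600),interpolation=cv2.INTER_CUBIC))
```

```text
t 23.15 pos [ 0.5093 -0.1374  0.1652] rot [ 0.6772  0.7357 -0.0009 -0.0035] F [-2.6 -0.9  6.1] gap 0.0005
0.3 shift [ 0.   2.3 -0.6] rot [-0.35 -0.23 -0.26]
0.2 shift [-0.  -1.9 16.4] rot [-0.35 -0.23 -0.26]
0.1 shift [-0.1 -4.4 33.7] rot [-0.35 -0.23 -0.26]
0.05 shift [-0.2 -5.  42.4] rot [-0.35 -0.23 -0.26]
0 shift [-0.2 -5.2 51.2] rot [-0.35 -0.23 -0.26]
-0.03 shift [-0.2 -5.1 56.4] rot [-0.35 -0.23 -0.26]
```

View pics/scene11z.png

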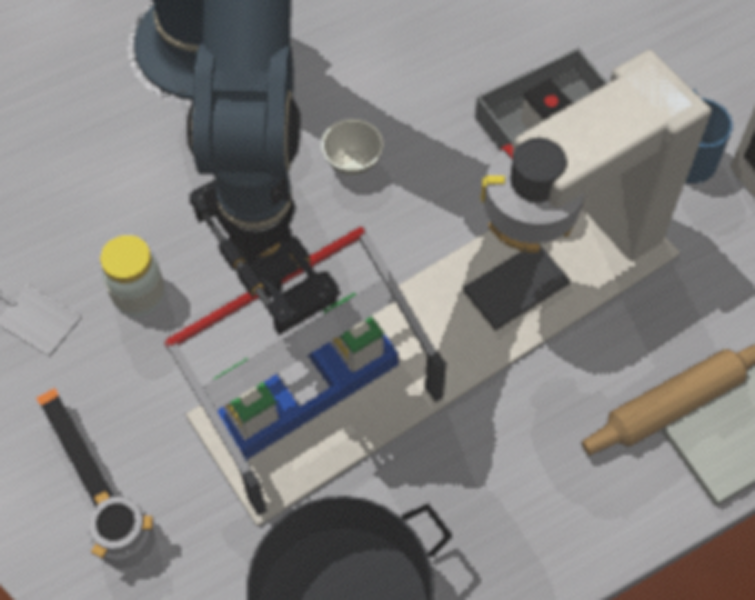

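View pics/w11.png

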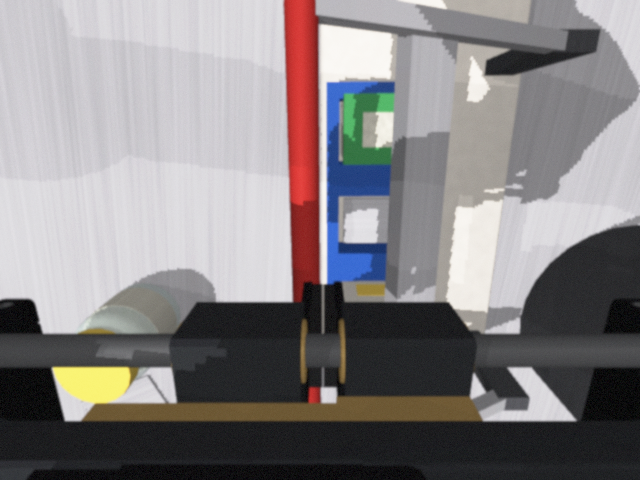

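Run:
```python
from h import *
n=np.array([np.cos(np.radians(5)),np.sin(np.radians(5))])
from scipy.optimize import brentq
f=lambda a: cast('w11',303,200,.1+.175*np.sin(a))[:2]@n-(.6649-.175*np.cos(a))
for a in np.arange(0,.9,.1): print(round(a,1),round(f(a)*1000,1), (cast('w11',303,200,.1+.175*np.sin(a))[:2]@n).round(4))
s=r.state(); print('tcp depx',np.array(s['position'])[:2]@n)
```

```text
0.0 -9.6 0.4803
0.1 -9.4 0.4814
0.2 -10.9 0.4825
0.3 -14.2 0.4835
0.4 -19.2 0.4845
0.5 -25.8 0.4855
0.6 -34.0 0.4864
0.7 -43.8 0.4873
0.8 -54.9 0.4881
tcp depx 0.49538621417073825
```

Call:
{"op": "send_rows", "data": {
  "deltas": [0, 0, -15, 0, 0, 0, 1, 0, 0, -30, 0, 0, 0, 1, 0, -11, -30, 0, 0, 0, 1, 0, -11, -30, 0, 0, 0, 1]
}}

```text
t: 23.58
position: [0.4967, -0.1386, 0.1945]
ee_rot: [0.678, 0.735, -0.001, -0.004]
ft_force: [-0.3, -0.0, -1.1]
finger_gap: 0.0004
```

Run:
```python
from h import *
n=np.array([np.cos(np.radians(5)),np.sin(np.radians(5))])
s=st();grab('wrist','w12'); fn='w12'
i=cv2.imread('pics/w12.png'); H,S,V=cv2.split(cv2.cvtColor(i,cv2.COLOR_BGR2HSV)); m=((H<6)|(H>172))&(S>140)&(V>70)
for row in (60,150,250):
    u=np.where(m[row])[0]; u=u[(u>200)&(u<420)]; print(row,u.min(),u.max(),[(z,(cast(fn,(u.min()+u.max())/2,row,z)[:2]@n).round(4), np.linalg.norm(cast(fn,u.min()-.5,row,z)-cast(fn,u.max()+.5,row,z)).round(4)) for z in (.12,.14,.16,.18)])
print(np.array(s['position'])[:2]@n)
for a in (.4,.3,.2,.1,.05,0,-.03):
    X=.650-.175*np.cos(a); Z=.1+.175*np.sin(a)+.014; Y=-.1812
    plan([X*n[0]-Y*n[1],X*n[1]+Y*n[0],Z],-85,s,a)
```

```text
t 23.58 pos [ 0.4967 -0.1386  0.1945] rot [ 0.6778  0.7353 -0.0011 -0.0042] F [-0.3 -0.  -1.1] gap 0.0004
60 317 341 [(0.12, np.float64(0.4856), np.float64(0.0159)), (0.14, np.float64(0.4854), np.float64(0.0147)), (0.16, np.float64(0.4852), np.float64(0.0134)), (0.18, np.float64(0.485), np.float64(0.0122))]
150 317 341 [(0.12, np.float64(0.4855), np.float64(0.017)), (0.14, np.float64(0.4853), np.float64(0.0157)), (0.16, np.float64(0.4851), np.float64(0.0144)), (0.18, np.float64(0.485), np.float64(0.0131))]
250 319 339 [(0.12, np.float64(0.4853), np.float64(0.0155)), (0.14, np.float64(0.4852), np.float64(0.0143)), (0.16, np.float64(0.485), np.float64(0.0131)), (0.18, np.float64(0.4849), np.float64(0.0119))]
0.4827119250940798
0.4 shift [ 0.1  6.2 12.3] rot [-0.41 -0.27 -0.34]
0.3 shift [ 0.   0.3 28.8] rot [-0.41 -0.27 -0.34]
0.2 shift [-0.1 -3.9 45.8] rot [-0.41 -0.27 -0.34]
0.1 shift [-0.2 -6.4 63.1] rot [-0.41 -0.27 -0.34]
0.05 shift [-0.2 -7.  71.8] rot [-0.41 -0.27 -0.34]
0 shift [-0.3 -7.1 80.6] rot [-0.41 -0.27 -0.34]
-0.03 shift [-0.3 -7.  85.8] rot [-0.41 -0.27 -0.34]
```

View pics/w12.png

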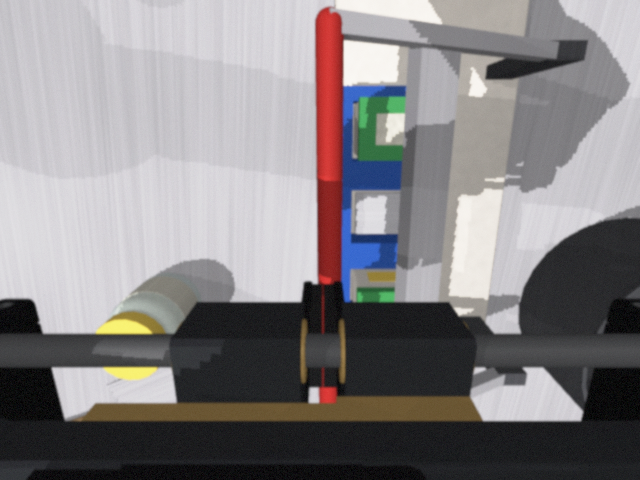

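Call:
{"op": "send_rows", "data": {
  "deltas": [0, 2.5, 15, 0, 0, 0, 1, 0, 1, 25, 0, 0, 0, 1, 0, 0, 32, 0, 0, 0, 1, 0, -2, 40, 0, 0, 0, 1, 0, -3.5, 48, 0, 0, 0, 1, 0, -5, 56, 0, 0, 0, 1, 0, -6, 63, 0, 0, 0, 1, 0, -6.5, 68, 0, 0, 0, 1, 0, -7, 73, 0, 0, 0, 1, 0, -7, 77, 0, 0, 0, 1, 0, -7, 80, 0, 0, 0, 1, 0, -7, 80, 0, 0, 0, 1]
}}

```text
t: 24.63
position: [0.4898, -0.1383, 0.1136]
ee_rot: [0.678, 0.735, -0.001, -0.004]
ft_force: [-0.1, 0.1, 0.4]
finger_gap: 0.0
```

Run:
```python
from h import *
s=st();grab('wrist','w13');grab('scene','scene13')
i=cv2.imread('pics/scene13.png'); cv2.imwrite('pics/scene13z.png',cv2.resize(i[130:400,150:490],(755,600),interpolation=cv2.INTER_CUBIC))
```

```text
t 24.63 pos [ 0.4898 -0.1383  0.1136] rot [ 0.6776  0.7354 -0.001  -0.004 ] F [-0.1  0.1  0.4] gap 0.0
```

View pics/w13.png

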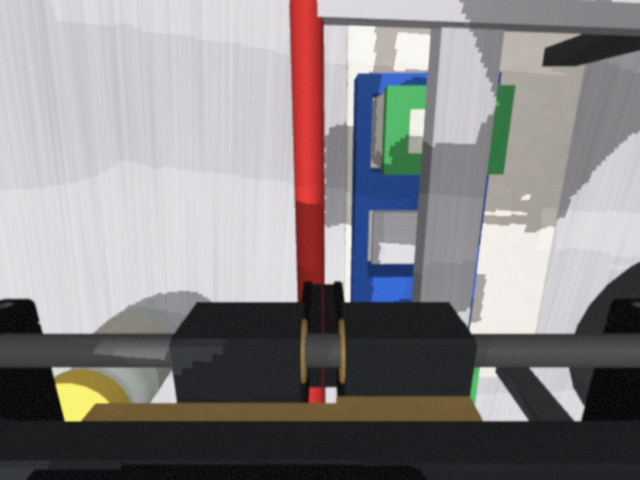

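View pics/scene13z.png

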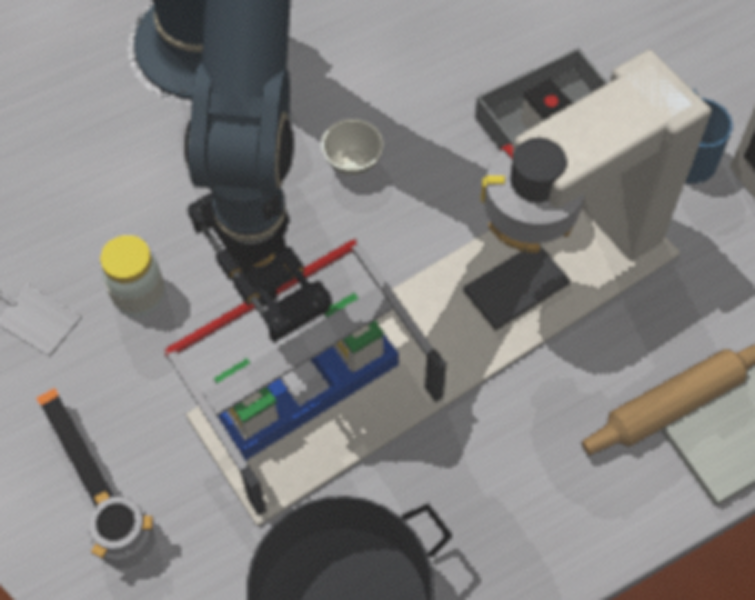

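```bash
cat >> h.py <<'E'
nx=np.array([np.cos(np.radians(5)),np.sin(np.radians(5))])
def bar(fn):
    i=cv2.imread(f'pics/{fn}.png'); H,S,V=cv2.split(cv2.cvtColor(i,cv2.COLOR_BGR2HSV)); m=((H<6)|(H>172))&(S>140)&(V>70)
    for row in (30,100,180,250):
        u=np.where(m[row])[0]; u=u[(u>150)&(u<450)]
        if len(u)==0: continue
        print(row,u.min(),u.max(),[(z,(cast(fn,(u.min()+u.max())/2,row,z)[:2]@nx).round(4), np.linalg.norm(cast(fn,u.min()-.5,row,z)-cast(fn,u.max()+.5,row,z)).round(4)) for z in (.10,.12,.14,.16)])
E
python3 - <<'E'
from h import *
bar('w13'); print(np.array(r.state()['position'])[:2]@nx)
E
```

```text
30 291 321 [(0.1, np.float64(0.4672), np.float64(0.0148)), (0.12, np.float64(0.4682), np.float64(0.0133)), (0.14, np.float64(0.4691), np.float64(0.0118)), (0.16, np.float64(0.47), np.float64(0.0103))]
100 293 322 [(0.1, np.float64(0.4674), np.float64(0.015)), (0.12, np.float64(0.4683), np.float64(0.0135)), (0.14, np.float64(0.4692), np.float64(0.012)), (0.16, np.float64(0.4701), np.float64(0.0105))]
180 295 322 [(0.1, np.float64(0.4672), np.float64(0.0149)), (0.12, np.float64(0.4681), np.float64(0.0134)), (0.14, np.float64(0.469), np.float64(0.0119)), (0.16, np.float64(0.47), np.float64(0.0104))]
250 298 322 [(0.1, np.float64(0.4673), np.float64(0.0141)), (0.12, np.float64(0.4682), np.float64(0.0127)), (0.14, np.float64(0.4692), np.float64(0.0112)), (0.16, np.float64(0.4701), np.float64(0.0098))]
0.4764132216604019
```

Call:
{"op": "send_rows", "data": {
  "deltas": [0, 3, -20, 0, 0, 0, 1, 0, 3, -60, 0, 0, 0, 1, 0, 3, -100, 0, 0, 0, 1, 0, 3, -140, 0, 0, 0, 1, 0, -20, -180, 0, 0, 0, 1, 0, -20, -180, 0, 0, 0, 1, 0, -20, -180, 0, 0, 0, 1]
}}

```text
t: 25.32
position: [0.4727, -0.1409, 0.2966]
ee_rot: [0.677, 0.736, 0.003, -0.002]
ft_force: [-0.3, 0.3, -0.7]
finger_gap: 0.0002
```

Run:
```python
from h import *
s=st();grab('wrist','w14');grab('scene','scene14');grab('top','top14')
```

```text
t 25.32 pos [ 0.4727 -0.1409  0.2966] rot [ 0.6775  0.7356  0.0028 -0.002 ] F [-0.3  0.3 -0.7] gap 0.0002
```

View pics/w14.png

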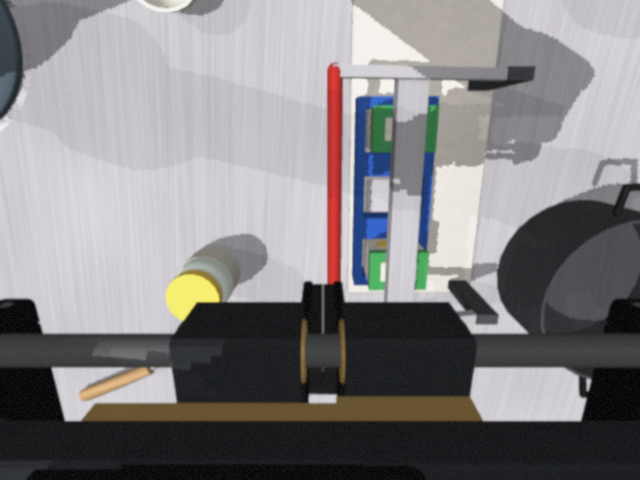

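View pics/scene14.png

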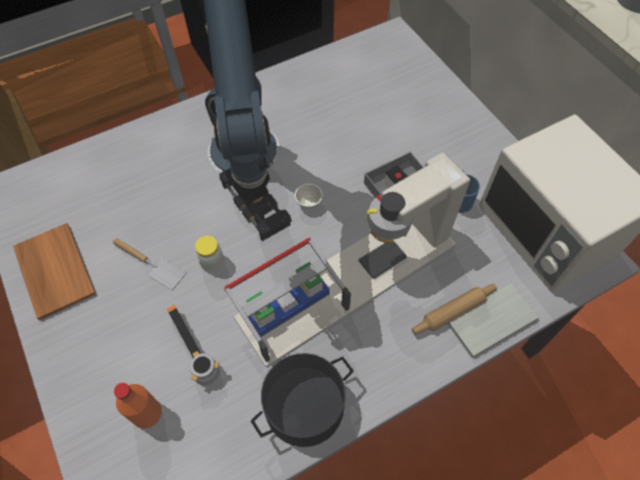

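```bash
cat >> h.py <<'E'
def barz(wf,sf,zs=(.10,.11,.12,.13,.14,.15,.16,.18)):
    L={}
    for fn in (wf,sf):
        i=cv2.imread(f'pics/{fn}.png'); H,S,V=cv2.split(cv2.cvtColor(i,cv2.COLOR_BGR2HSV)); m=((H<6)|(H>172))&(S>140)&(V>70)
        if fn==sf: k=np.zeros(m.shape,bool); k[225:330,215:345]=1; m&=k
        l=cv2.connectedComponentsWithStats(cv2.dilate(m.astype(np.uint8),np.ones((3,3))))
        j=1+int(np.argmax(l[2][1:,4])); pts=np.argwhere((l[1]==j)&m)[:,::-1].astype(np.float32)
        vx,vy,x0,y0=cv2.fitLine(pts,cv2.DIST_HUBER,0,.01,.01).ravel(); t=(pts-[x0,y0])@[vx,vy]
        L[fn]=[(x0+vx*q,y0+vy*q) for q in (t.min(),t.max())]
    for z in zs: print(z,[(fn,[(cast(fn,*p,z)[:2]@nx).round(4) for p in L[fn]]) for fn in L])
E
python3 - <<'E'
from h import *
barz('w14','scene14')
E
```

```text
0.1 [('w14', [np.float64(0.4692), np.float64(0.4689)]), ('scene14', [np.float64(0.456), np.float64(0.4567)])]
0.11 [('w14', [np.float64(0.4689), np.float64(0.4686)]), ('scene14', [np.float64(0.461), np.float64(0.4617)])]
0.12 [('w14', [np.float64(0.4686), np.float64(0.4683)]), ('scene14', [np.float64(0.466), np.float64(0.4667)])]
0.13 [('w14', [np.float64(0.4683), np.float64(0.468)]), ('scene14', [np.float64(0.471), np.float64(0.4717)])]
0.14 [('w14', [np.float64(0.468), np.float64(0.4677)]), ('scene14', [np.float64(0.476), np.float64(0.4767)])]
0.15 [('w14', [np.float64(0.4677), np.float64(0.4674)]), ('scene14', [np.float64(0.481), np.float64(0.4817)])]
0.16 [('w14', [np.float64(0.4674), np.float64(0.4671)]), ('scene14', [np.float64(0.486), np.float64(0.4867)])]
0.18 [('w14', [np.float64(0.4668), np.float64(0.4665)]), ('scene14', [np.float64(0.496), np.float64(0.4967)])]
```

Run:
```python
from h import *
Y=-.1812; X=.4670
for Z in (.15,.135,.115,.11): plan([X*nx[0]-Y*nx[1],X*nx[1]+Y*nx[0],Z],-85,label=Z)
```

```text
0.15 shift [ -1.8  10.8 142.8] rot [-0.44 -0.29 -0.25]
0.135 shift [ -1.9  10.9 157.8] rot [-0.44 -0.29 -0.25]
0.115 shift [ -2.   11.  177.8] rot [-0.44 -0.29 -0.25]
0.11 shift [ -2.   11.1 182.8] rot [-0.44 -0.29 -0.25]
```

Call:
{"op": "send_rows", "data": {
  "deltas": [-2, 11, 40, 0, 0, 0, 1, -2, 11, 80, 0, 0, 0, 1, -2, 11, 115, 0, 0, 0, 1, -2, 11, 140, 0, 0, 0, 1, -2, 11, 152, 0, 0, 0, 1, -2, 11, 158, 0, 0, 0, 1, -2, 11, 163, 0, 0, 0, 1, -2, 11, 168, 0, 0, 0, 1, -2, 11, 173, 0, 0, 0, 1, -2, 11, 178, 0, 0, 0, 1, -2, 11, 178, 0, 0, 0, 1]
}}

```text
t: 26.38
position: [0.481, -0.1395, 0.1147]
ee_rot: [0.677, 0.736, -0.001, -0.005]
ft_force: [-0.2, 0.1, -0.6]
finger_gap: 0.0005
```

Run:
```python
from h import *
s=st();grab('wrist','w15');bar('w15'); print(np.array(s['position'])[:2]@nx)
grab('scene','scene15'); barz('w15','scene15')
```

```text
t 26.38 pos [ 0.481  -0.1395  0.1147] rot [ 0.677   0.736  -0.0009 -0.0045] F [-0.2  0.1 -0.6] gap 0.0005
30 313 344 [(0.1, np.float64(0.4689), np.float64(0.0153)), (0.12, np.float64(0.4687), np.float64(0.0138)), (0.14, np.float64(0.4686), np.float64(0.0122)), (0.16, np.float64(0.4684), np.float64(0.0107))]
100 314 343 [(0.1, np.float64(0.4689), np.float64(0.0151)), (0.12, np.float64(0.4687), np.float64(0.0136)), (0.14, np.float64(0.4686), np.float64(0.0121)), (0.16, np.float64(0.4684), np.float64(0.0105))]
180 315 342 [(0.1, np.float64(0.4688), np.float64(0.015)), (0.12, np.float64(0.4687), np.float64(0.0135)), (0.14, np.float64(0.4686), np.float64(0.012)), (0.16, np.float64(0.4684), np.float64(0.0105))]
250 316 341 [(0.1, np.float64(0.4688), np.float64(0.0147)), (0.12, np.float64(0.4687), np.float64(0.0132)), (0.14, np.float64(0.4686), np.float64(0.0118)), (0.16, np.float64(0.4684), np.float64(0.0103))]
0.46699606144713873
0.1 [('w15', [np.float64(0.4686), np.float64(0.4688)]), ('scene15', [np.float64(0.4554), np.float64(0.4571)])]
0.11 [('w15', [np.float64(0.4685), np.float64(0.4688)]), ('scene15', [np.float64(0.4604), np.float64(0.462)])]
0.12 [('w15', [np.float64(0.4685), np.float64(0.4687)]), ('scene15', [np.float64(0.4654), np.float64(0.467)])]
0.13 [('w15', [np.float64(0.4684), np.float64(0.4686)]), ('scene15', [np.float64(0.4704), np.float64(0.472)])]
0.14 [('w15', [np.float64(0.4684), np.float64(0.4686)]), ('scene15', [np.float64(0.4754), np.float64(0.477)])]
0.15 [('w15', [np.float64(0.4683), np.float64(0.4685)]), ('scene15', [np.float64(0.4804), np.float64(0.482)])]
0.16 [('w15', [np.float64(0.4683), np.float64(0.4684)]), ('scene15', [np.float64(0.4854), np.float64(0.487)])]
0.18 [('w15', [np.float64(0.4681), np.float64(0.4683)]), ('scene15', [np.float64(0.4954), np.float64(0.497)])]
```

View pics/w15.png

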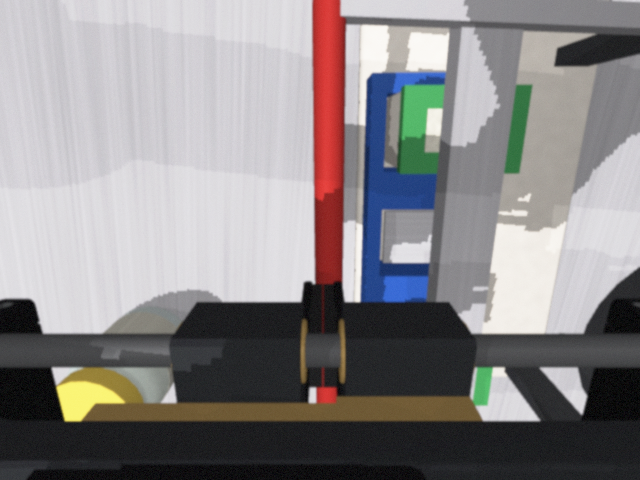

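Call:
{"op": "send_rows", "data": {
  "deltas": [0, 0, 2, 0, 0, 0, 1, 0, 0, 4, 0, 0, 0, 1, 0, 0, 6, 0, 0, 0, 1, 0, 0, 6, 0, 0, 0, 1]
}}

```text
t: 26.82
position: [0.481, -0.1399, 0.1091]
ee_rot: [0.677, 0.736, -0.001, -0.004]
ft_force: [-1.2, 0.3, 2.3]
finger_gap: 0.0008
```

Run:
```python
from h import *
s=st();grab('wrist','w16');bar('w16')
i=cv2.imread('pics/w16.png'); cv2.imwrite('pics/w16z.png',cv2.resize(i[200:430,200:480],(730,600),interpolation=cv2.INTER_CUBIC))
```

```text
t 26.82 pos [ 0.481  -0.1399  0.1091] rot [ 0.6772  0.7358 -0.0009 -0.0043] F [-1.2  0.3  2.3] gap 0.0008
30 312 342 [(0.1, np.float64(0.4682), np.float64(0.0144)), (0.12, np.float64(0.4681), np.float64(0.0129)), (0.14, np.float64(0.468), np.float64(0.0114)), (0.16, np.float64(0.468), np.float64(0.0099))]
100 312 341 [(0.1, np.float64(0.4679), np.float64(0.0147)), (0.12, np.float64(0.4679), np.float64(0.0132)), (0.14, np.float64(0.4678), np.float64(0.0116)), (0.16, np.float64(0.4678), np.float64(0.0101))]
180 313 341 [(0.1, np.float64(0.4681), np.float64(0.0151)), (0.12, np.float64(0.468), np.float64(0.0135)), (0.14, np.float64(0.468), np.float64(0.012)), (0.16, np.float64(0.4679), np.float64(0.0104))]
250 315 339 [(0.1, np.float64(0.468), np.float64(0.0138)), (0.12, np.float64(0.468), np.float64(0.0123)), (0.14, np.float64(0.4679), np.float64(0.0109)), (0.16, np.float64(0.4678), np.float64(0.0095))]
```

View pics/w16z.png

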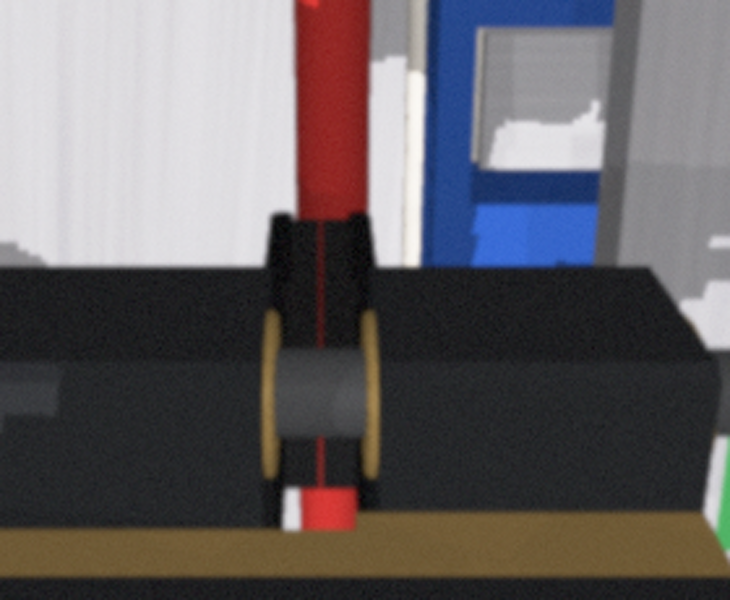

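Call:
{"op": "send_rows", "data": {
  "deltas": [0, 0, 3, 0, 0, 0, 1, 0, 0, 6, 0, 0, 0, 1, 0, 0, 8, 0, 0, 0, 1, 0, 0, 8, 0, 0, 0, 1]
}}

```text
t: 27.2
position: [0.4806, -0.1399, 0.1006]
ee_rot: [0.677, 0.736, -0.001, -0.004]
ft_force: [-0.8, 0.5, 0.5]
finger_gap: 0.0002
```

Run:
```python
from h import *
s=st();grab('wrist','w17');bar('w17');grab('scene','scene17'); barz('w17','scene17')
```

```text
t 27.2 pos [ 0.4806 -0.1399  0.1006] rot [ 0.6773  0.7357 -0.0012 -0.0044] F [-0.8  0.5  0.5] gap 0.0002
30 310 341 [(0.1, np.float64(0.4671), np.float64(0.0142)), (0.12, np.float64(0.4671), np.float64(0.0127)), (0.14, np.float64(0.4672), np.float64(0.0111)), (0.16, np.float64(0.4672), np.float64(0.0096))]
100 311 340 [(0.1, np.float64(0.467), np.float64(0.014)), (0.12, np.float64(0.4671), np.float64(0.0125)), (0.14, np.float64(0.4671), np.float64(0.011)), (0.16, np.float64(0.4671), np.float64(0.0095))]
180 312 340 [(0.1, np.float64(0.4672), np.float64(0.0144)), (0.12, np.float64(0.4672), np.float64(0.0129)), (0.14, np.float64(0.4672), np.float64(0.0113)), (0.16, np.float64(0.4672), np.float64(0.0097))]
250 314 338 [(0.1, np.float64(0.467), np.float64(0.0131)), (0.12, np.float64(0.4671), np.float64(0.0117)), (0.14, np.float64(0.4671), np.float64(0.0103)), (0.16, np.float64(0.4671), np.float64(0.0089))]
0.1 [('w17', [np.float64(0.4668), np.float64(0.4671)]), ('scene17', [np.float64(0.4604), np.float64(0.4622)])]
0.11 [('w17', [np.float64(0.4669), np.float64(0.4671)]), ('scene17', [np.float64(0.4654), np.float64(0.4672)])]
0.12 [('w17', [np.float64(0.4669), np.float64(0.4671)]), ('scene17', [np.float64(0.4703), np.float64(0.4721)])]
0.13 [('w17', [np.float64(0.4669), np.float64(0.4671)]), ('scene17', [np.float64(0.4753), np.float64(0.4771)])]
0.14 [('w17', [np.float64(0.4669), np.float64(0.4671)]), ('scene17', [np.float64(0.4803), np.float64(0.482)])]
0.15 [('w17', [np.float64(0.4669), np.float64(0.4671)]), ('scene17', [np.float64(0.4852), np.float64(0.487)])]
0.16 [('w17', [np.float64(0.467), np.float64(0.4671)]), ('scene17', [np.float64(0.4902), np.float64(0.4919)])]
0.18 [('w17', [np.float64(0.467), np.float64(0.4671)]), ('scene17', [np.float64(0.5001), np.float64(0.5018)])]
```

Run:
```python
from h import *
i=cv2.imread('pics/scene17.png'); cv2.imwrite('pics/scene17z.png',cv2.resize(i[180:360,200:380],(600,600),interpolation=cv2.INTER_CUBIC))
p=np.array(r.state()['position'])
print('tip proj',proj('scene17',p-[0,0,.008]),'tcp',proj('scene17',p))
for z in(.1,.11): 
  for Y in (-.30,-.05): print(z,Y,proj('scene17',[.467*nx[0]-Y*nx[1],.467*nx[1]+Y*nx[0],z]))
```

```text
tip proj [268.64564493 268.49661666] tcp [268.39874741 267.10988828]
0.1 -0.3 [229.41416744 290.03733163]
0.1 -0.05 [309.29112298 243.00330014]
0.11 -0.3 [228.86903451 288.38041897]
0.11 -0.05 [309.21364532 241.16187237]
```

View pics/scene17z.png

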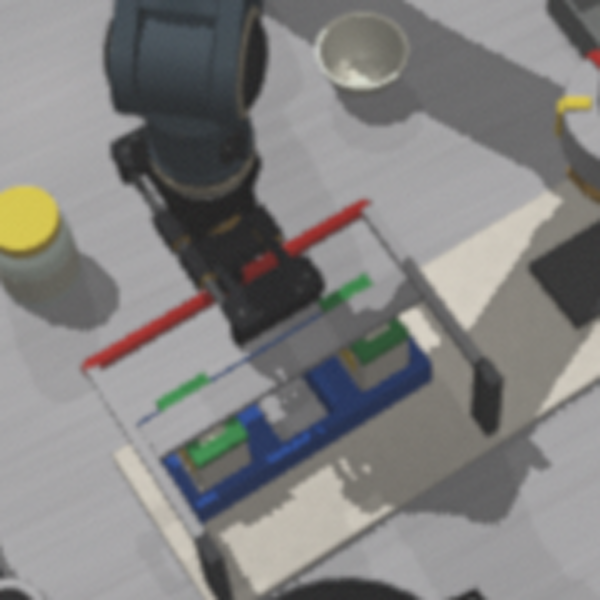

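Call:
{"op": "send_rows", "data": {
  "deltas": [0, 0, 3, 0, 0, 0, 1, 0, 0, 5, 0, 0, 0, 1, 0, 0, 5, 0, 0, 0, 1]
}}

```text
t: 27.55
position: [0.4815, -0.1397, 0.0956]
ee_rot: [0.677, 0.736, -0.001, -0.004]
ft_force: [0.2, -1.3, 2.1]
finger_gap: 0.0003
```

Run:
```python
from h import *
s=st();grab('wrist','w18');grab('scene','scene18'); barz('w18','scene18',(.09,.1,.11,.12))
```

```text
t 27.55 pos [ 0.4815 -0.1397  0.0956] rot [ 0.6772  0.7358 -0.0008 -0.0037] F [ 0.2 -1.3  2.1] gap 0.0003
0.09 [('w18', [np.float64(0.4663), np.float64(0.4668)]), ('scene18', [np.float64(0.4576), np.float64(0.4592)])]
0.1 [('w18', [np.float64(0.4664), np.float64(0.4668)]), ('scene18', [np.float64(0.4625), np.float64(0.4641)])]
0.11 [('w18', [np.float64(0.4665), np.float64(0.4669)]), ('scene18', [np.float64(0.4675), np.float64(0.469)])]
0.12 [('w18', [np.float64(0.4666), np.float64(0.4669)]), ('scene18', [np.float64(0.4724), np.float64(0.474)])]
```

Call:
{"op": "send_rows", "data": {
  "deltas": [0, 0, 3, 0, 0, 0, 1, 0, 0, 5, 0, 0, 0, 1, 0, 0, 6, 0, 0, 0, 1]
}}

```text
t: 27.9
position: [0.4816, -0.1395, 0.0895]
ee_rot: [0.677, 0.736, -0.001, -0.004]
ft_force: [-2.6, 0.5, 4.8]
finger_gap: 0.0007
```

Run:
```python
from h import *
s=st();grab('wrist','w19');grab('scene','scene19'); barz('w19','scene19',(.09,.1,.11,.12))
```

```text
t 27.9 pos [ 0.4816 -0.1395  0.0895] rot [ 6.772e-01  7.358e-01 -6.000e-04 -3.800e-03] F [-2.6  0.5  4.8] gap 0.0007
0.09 [('w19', [np.float64(0.4661), np.float64(0.4666)]), ('scene19', [np.float64(0.4612), np.float64(0.4613)])]
0.1 [('w19', [np.float64(0.4662), np.float64(0.4667)]), ('scene19', [np.float64(0.4662), np.float64(0.4662)])]
0.11 [('w19', [np.float64(0.4663), np.float64(0.4667)]), ('scene19', [np.float64(0.4711), np.float64(0.4711)])]
0.12 [('w19', [np.float64(0.4664), np.float64(0.4668)]), ('scene19', [np.float64(0.476), np.float64(0.476)])]
```

Call:
{"op": "send_rows", "data": {
  "deltas": [0, 0, 2, 0, 0, 0, 1, 0, 0, 4, 0, 0, 0, 1, 0, 0, 4, 0, 0, 0, 1, 0, 0, 4, 0, 0, 0, 1]
}}

```text
t: 28.33
position: [0.4816, -0.1395, 0.0859]
ee_rot: [0.677, 0.736, -0.0, -0.004]
ft_force: [-4.1, 1.4, 10.2]
finger_gap: 0.0003
```

Run:
```python
from h import *
s=st();grab('wrist','w20');grab('scene','scene20'); barz('w20','scene20',(.09,.1,.11,.12))
```

```text
t 28.33 pos [ 0.4816 -0.1395  0.0859] rot [ 6.773e-01  7.357e-01 -4.000e-04 -4.000e-03] F [-4.1  1.4 10.2] gap 0.0003
0.09 [('w20', [np.float64(0.4661), np.float64(0.4666)]), ('scene20', [np.float64(0.4625), np.float64(0.4632)])]
0.1 [('w20', [np.float64(0.4662), np.float64(0.4667)]), ('scene20', [np.float64(0.4674), np.float64(0.4681)])]
0.11 [('w20', [np.float64(0.4663), np.float64(0.4667)]), ('scene20', [np.float64(0.4723), np.float64(0.473)])]
0.12 [('w20', [np.float64(0.4664), np.float64(0.4668)]), ('scene20', [np.float64(0.4773), np.float64(0.4779)])]
```

View pics/w20.png

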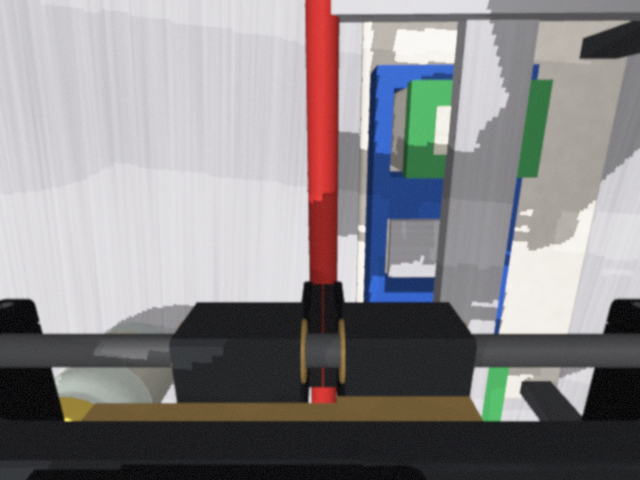

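Call:
{"op": "send_rows", "data": {
  "deltas": [0, 0, 2, 0, 0, 0, 1, 0, 0, 4, 0, 0, 0, 1, 0, 0, 5, 0, 0, 0, 1, 0, 0, 5, 0, 0, 0, 1, 0, 0, 5, 0, 0, 0, 1]
}}

```text
t: 28.85
position: [0.4817, -0.1395, 0.0852]
ee_rot: [0.678, 0.735, 0.002, -0.006]
ft_force: [-14.9, 5.5, 49.6]
finger_gap: 0.0005
```

Run:
```python
from h import *
s=st();grab('wrist','w21');grab('scene','scene21'); barz('w21','scene21',(.09,.1,.11))
```

```text
t 28.85 pos [ 0.4817 -0.1395  0.0852] rot [ 0.6775  0.7355  0.0019 -0.006 ] F [-14.9   5.5  49.6] gap 0.0005
0.09 [('w21', [np.float64(0.4661), np.float64(0.4666)]), ('scene21', [np.float64(0.4642), np.float64(0.4626)])]
0.1 [('w21', [np.float64(0.4662), np.float64(0.4667)]), ('scene21', [np.float64(0.4691), np.float64(0.4675)])]
0.11 [('w21', [np.float64(0.4663), np.float64(0.4667)]), ('scene21', [np.float64(0.474), np.float64(0.4724)])]
```

Call:
{"op": "send_rows", "data": {
  "deltas": [0, 0, -8, 0, 0, 0, 1, 0, 0, -20, 0, 0, 0, 1, 0, 0, -50, 0, 0, 0, 1, 0, 0, -90, 0, 0, 0, 1, 0, 0, -130, 0, 0, 0, 1, 0, -60, -170, 0, 0, 0, 1, 0, -60, -190, 0, 0, 0, 1, 0, -60, -190, 0, 0, 0, 1]
}}

```text
t: 29.62
position: [0.4227, -0.1492, 0.2807]
ee_rot: [0.678, 0.735, 0.01, -0.004]
ft_force: [0.5, -1.7, -0.4]
finger_gap: 0.0003
```

Run:
```python
from h import *
s=st();grab('wrist','w22');grab('scene','scene22'); barz('w22','scene22',(.09,.1,.11)); grab('top','top22')
i=cv2.imread('pics/scene22.png'); cv2.imwrite('pics/scene22z.png',cv2.resize(i[180:380,160:400],(720,600),interpolation=cv2.INTER_CUBIC))
```

```text
t 29.62 pos [ 0.4227 -0.1492  0.2807] rot [ 0.6783  0.7347  0.01   -0.0044] F [ 0.5 -1.7 -0.4] gap 0.0003
0.09 [('w22', [np.float64(0.4679), np.float64(0.4681)]), ('scene22', [np.float64(0.4624), np.float64(0.4636)])]
0.1 [('w22', [np.float64(0.4662), np.float64(0.4664)]), ('scene22', [np.float64(0.4674), np.float64(0.4685)])]
0.11 [('w22', [np.float64(0.4646), np.float64(0.4647)]), ('scene22', [np.float64(0.4723), np.float64(0.4734)])]
```

View pics/scene22z.png

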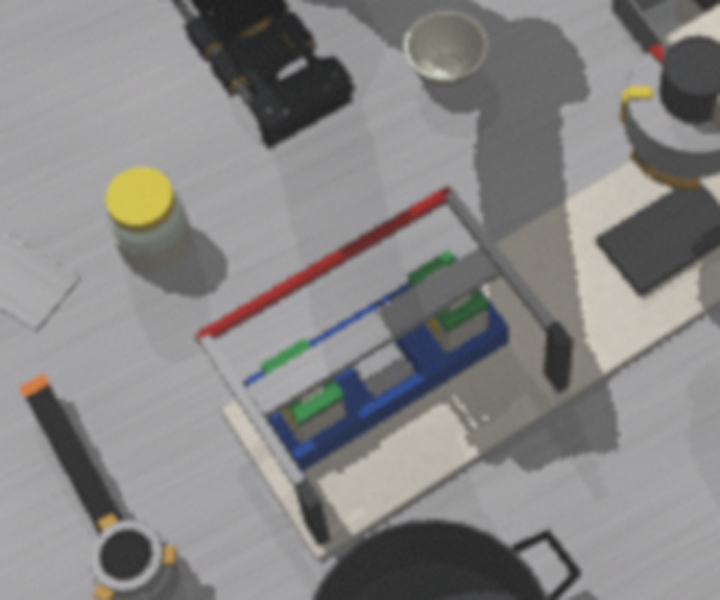

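View pics/w22.png

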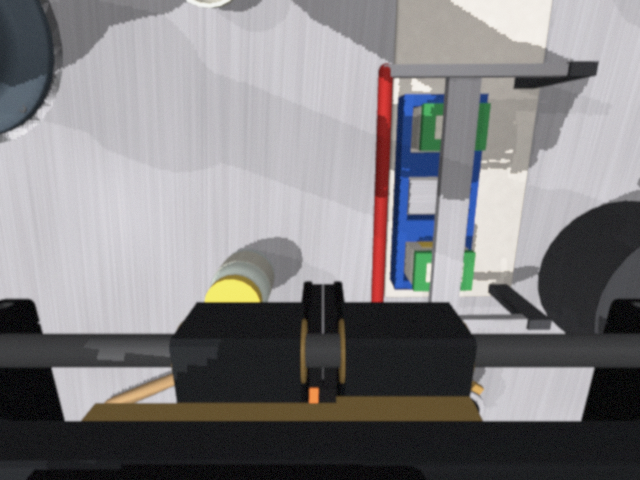

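Run:
```python
from h import *
plan([.47,-.0,.43],-130); plan([.50,.17,.44],-175)
for p in [(421,102),(489,102),(489,151),(412,291),(473,291)]: print(cast('w22',*p,.084)[:2].round(4))
print(np.round(r.state()['joint_pos'],2))
```

```text
shift [ 143.1   58.  -152.5] rot [-0.42 -0.7  44.8 ]
 shift [ 310.1  102.2 -160.3] rot [-0.71 -0.52 89.8 ]
[ 0.5095 -0.0323]
[ 0.5757 -0.027 ]
[ 0.5851 -0.0729]
[ 0.5298 -0.2305]
[ 0.5983 -0.2253]
[-0.82 -0.02  1.08  1.98  0.    1.18  0.34]
```

Call:
{"op": "send_rows", "data": {
  "deltas": [0, 0, -80, 0, 0, 7, 1, 30, 10, -150, 0, 0, 14, 1, 70, 25, -160, 0, 0, 21, 1, 110, 37, -160, 0, 0, 28, 1, 150, 50, -160, 0, 0, 35, 1, 190, 63, -160, 0, 0, 43, 1, 230, 76, -160, 0, 0, 50, 1, 270, 90, -160, 0, 0, 57, 1, 310, 102, -160, 0, 0, 64, 1, 310, 102, -160, 0, 0, 71, 0.5, 310, 102, -160, 0, 0, 78, 0.5, 310, 102, -160, -0.7, -0.5, 90, 0.5]
}}

```text
t: 30.77
position: [0.5004, 0.177, 0.4344]
ee_rot: [0.996, 0.091, -0.004, 0.0]
ft_force: [-0.6, 0.4, -0.5]
finger_gap: 0.0131
```

Run:
```python
from h import *
s=st(); plan([.50,.17,.44],-175); print(np.round(s['joint_pos'],2)); grab('wrist','w23')
```

```text
t 30.77 pos [0.5004 0.177  0.4344] rot [ 9.958e-01  9.120e-02 -3.800e-03  1.000e-04] F [-0.6  0.4 -0.5] gap 0.0131
 shift [-1.7  6.8 -5.6] rot [-0.01  0.44  5.46]
[-0.99  0.12  0.66  1.52 -0.07  1.54 -1.72]
```

View pics/w23.png

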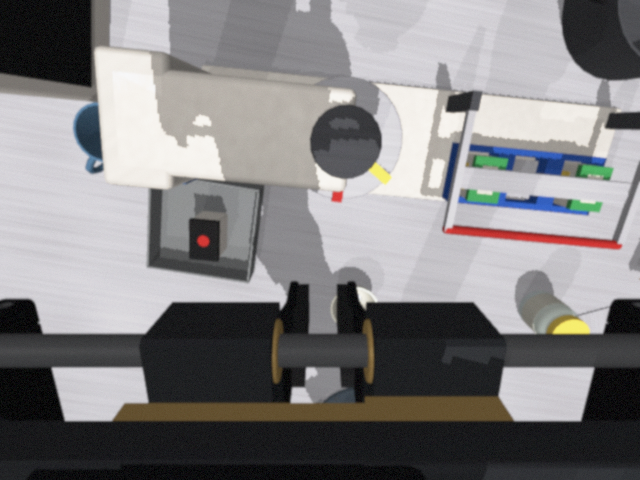

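Run:
```python
from h import *
i=cv2.imread('pics/w23.png'); cv2.imwrite('pics/w23z.png',cv2.resize(i[55:215,260:430],(638,600),interpolation=cv2.INTER_CUBIC))
H,S,V=cv2.split(cv2.cvtColor(i,cv2.COLOR_BGR2HSV))
m=((H<6)|(H>172))&(S>140)&(V>70); m[:, :320]=0; m[:, 400:]=0; print(np.argwhere(m).mean(0)[::-1], m.sum())
y=(H>20)&(H<33)&(S>150)&(V>110); y[:, :320]=0;y[:,420:]=0; y[230:]=0; print(np.argwhere(y).mean(0)[::-1],y.sum())
```

```text
[336.7972973  196.18918919] 74
[nan nan] 0<stdin>:5: RuntimeWarning: Mean of empty slice.
  ret = um.true_divide(
```

View pics/w23z.png

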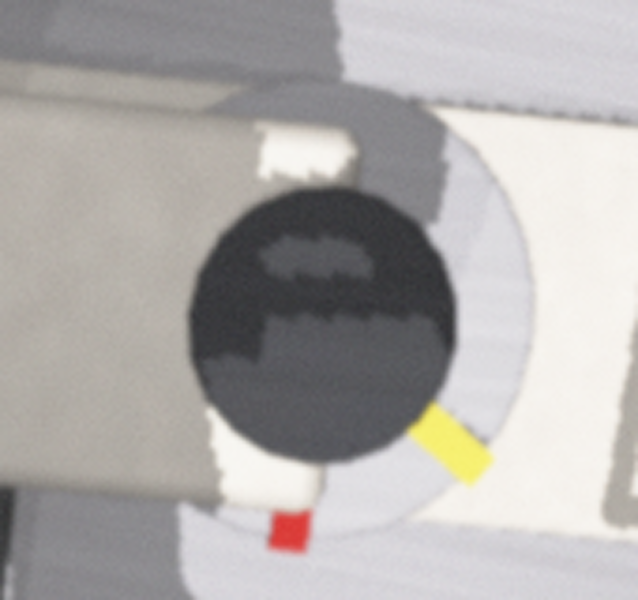

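Run:
```python
from h import *
from scipy.optimize import least_squares
P=[(534,300),(527,250),(503,192),(455,128),(405,97),(345,82),(300,84),(250,95),(532,345),(518,400),(415,522),(355,541),(250,535),(195,507)]
for z in (.25,.26,.262):
    W=np.array([cast('w23',260+u/3.753,55+v/3.75,z)[:2] for u,v in P])
    f=lambda p:np.linalg.norm(W-p[:2],axis=1)-p[2]
    q=least_squares(f,[.57,.16,.056],loss='soft_l1',f_scale=.001); print(z,q.x.round(4),(f(q.x)*1000).round(1))
c=q.x[:2]
for nm,p in (('red',(290,532)),('yellow',(455,445))):
    w=cast('w23',260+p[0]/3.753,55+p[1]/3.75,.26)[:2]; d=w-least_squares(f,[.57,.16,.056]).x[:2]; print(nm,w.round(4),np.degrees(np.arctan2(d[1],d[0])).round(1),np.linalg.norm(d).round(4))
```

```text
0.25 [0.5671 0.1709 0.0571] [-0.5 -0.4 -0.4  0.8  0.9  0.5 -0.2 -0.4 -0.4 -0.1  1.3  0.6 -0.1 -0.8]
0.26 [0.5674 0.1715 0.0555] [-0.5 -0.4 -0.4  0.8  0.8  0.5 -0.2 -0.4 -0.4 -0.1  1.3  0.6 -0.1 -0.8]
0.262 [0.5675 0.1716 0.0552] [-0.5 -0.4 -0.4  0.8  0.8  0.5 -0.2 -0.4 -0.4 -0.1  1.3  0.6 -0.1 -0.8]
red [0.515  0.1671] -175.1 0.0527
yellow [0.5447 0.1299] -118.7 0.0475
```

Run:
```python
from h import *
for fn in ('top22','scene22'):
    i=cv2.imread(f'pics/{fn}.png'); c=np.array([.5674,.1715])
    for z,col in((.26,(0,255,0)),):
        pts=np.array([proj(fn,[c[0]+.056*np.cos(a),c[1]+.056*np.sin(a),z]) for a in np.linspace(0,6.28,60)])
    u,v=pts.mean(0); x0,y0=int(u)-50,int(v)-40
    cr=cv2.resize(i[y0:y0+80,x0:x0+100],(500,400),interpolation=cv2.INTER_CUBIC); cv2.polylines(cr,[((pts-[x0,y0])*5+2).astype(int)],True,(0,255,0),1); cv2.imwrite(f'pics/{fn}c.png',cr)
a=np.hstack([cv2.resize(cv2.imread('pics/top22c.png'),(390,312)),cv2.resize(cv2.imread('pics/scene22c.png'),(390,312))]); cv2.imwrite('pics/cmp22.png',a)
```

View pics/cmp22.png

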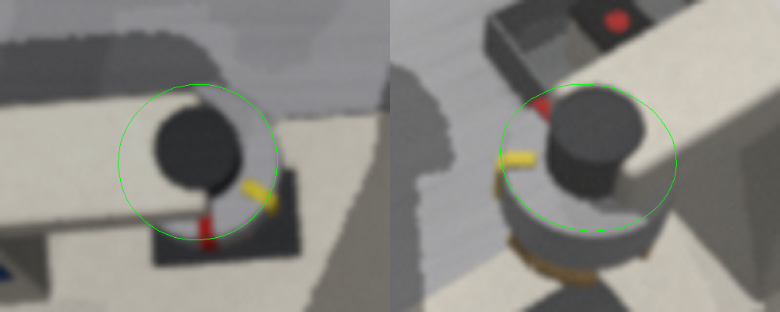

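Run:
```python
from h import *
plan([.48,-.15,.40],-90)
```

```text
shift [-76.6 315.9  35.4] rot [ -0.28   0.36 -79.92]
```

Call:
{"op": "send_rows", "data": {
  "deltas": [-8, 35, 10, 0, 0, -7, 0, -16, 70, 20, 0, 0, -14, 0, -24, 105, 30, 0, 0, -21, 0, -32, 140, 35, 0, 0, -28, 0, -40, 175, 35, 0, 0, -35, 0, -48, 210, 35, 0, 0, -42, 0, -56, 245, 35, 0, 0, -49, 0, -64, 280, 35, 0, 0, -56, 0, -76, 316, 35, 0, 0, -63, 0, -76, 316, 35, 0, 0, -70, 0, -76, 316, 35, 0, 0, -77, 0, -76, 316, 35, 0, 0, -84, 0]
}}

```text
t: 31.82
position: [0.4806, -0.1511, 0.3981]
ee_rot: [0.701, 0.713, -0.005, -0.003]
ft_force: [0.3, 0.8, -0.9]
finger_gap: 0.0864
```

Run:
```python
from h import *
s=st();plan([.46,-.38,.30],-1)
print(np.round(s['joint_pos'],2))
```

```text
t 31.82 pos [ 0.4806 -0.1511  0.3981] rot [ 0.701   0.7131 -0.0052 -0.0031] F [ 0.3  0.8 -0.9] gap 0.0864
 shift [-228.2  -23.3   99. ] rot [ -0.67  -0.38 -88.02]
[-0.58  0.07  0.87  1.65 -0.04  1.46  0.31]
```

Call:
{"op": "send_rows", "data": {
  "deltas": [-25, -3, 0, 0, 0, -8, 0, -60, -6, 10, 0, 0, -16, 0, -95, -10, 30, 0, 0, -24, 0, -130, -13, 50, 0, 0, -32, 0, -165, -17, 70, 0, 0, -40, 0, -200, -20, 90, 0, 0, -48, 0, -228, -23, 99, 0, 0, -56, 0, -228, -23, 99, 0, 0, -64, 0, -228, -23, 99, 0, 0, -72, 0, -228, -23, 99, 0, 0, -80, 0, -228, -23, 99, 0, 0, -90, 0, -228, -23, 99, 0, 0, -90, 0]
}}

```text
t: 32.82
position: [0.46, -0.3803, 0.2963]
ee_rot: [0.093, 0.996, -0.002, -0.009]
ft_force: [0.6, 0.2, -0.4]
finger_gap: 0.0871
```

Run:
```python
from h import *
s=st();plan([.46,-.38,.30],5); grab('wrist','w24')
print(np.round(s['joint_pos'],2))
```

```text
t 32.82 pos [ 0.46   -0.3803  0.2963] rot [ 0.0928  0.9956 -0.0015 -0.0086] F [ 0.6  0.2 -0.4] gap 0.0871
 shift [ 0.1  0.3 -3.7] rot [ -0.13  -1.   -15.65]
[ 0.06  0.33  0.73  1.62 -0.21  1.29  2.21]
```

View pics/w24.png

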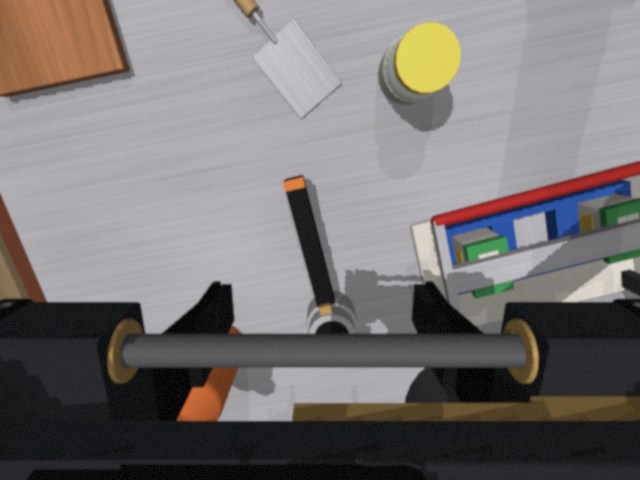

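Run:
```python
from h import *
fn='w24'; i=cv2.imread('pics/w24.png'); H,S,V=cv2.split(cv2.cvtColor(i,cv2.COLOR_BGR2HSV))
m=(V<70); m[:,:270]=0;m[:,345:]=0;m[305:]=0
L=[];C=[]
for r_ in range(200,300,5):
    u=np.where(m[r_])[0]
    if len(u)<8: continue
    a,b=cast(fn,u.min()-.5,r_,.043)[:2],cast(fn,u.max()+.5,r_,.043)[:2]; C.append((a+b)/2); L.append(np.linalg.norm(a-b))
C=np.array(C,np.float32); vx,vy,x0,y0=cv2.fitLine(C,cv2.DIST_HUBER,0,.01,.01).ravel(); print('angle',np.degrees(np.arctan2(vy,vx)),(np.array(L)*1000).round(1)); print(C[::4])
w=C-[x0,y0]; print('resid mm',(w@[-vy,vx]*1000).round(1))
o=(H>5)&(H<15)&(S>170)&(V>120); o[:150]=0;o[220:]=0
ys,xs=np.where(o); print('orange',xs.min(),xs.max(),ys.min(),ys.max(),cast(fn,xs.mean(),ys.min(),.043).round(4))
for u,v in ((327,302),(326,308)): print('lug',cast(fn,u,v,.064).round(4))
```

```text
angle 3.1715071 [25.2 25.3 24.1 24.2 24.3 24.4 24.5 24.6 24.7 24.8 24.9 25.  25.1 23.9
 25.3 24.1 24.2 24.3 24.4 25.8]
[[ 0.451356   -0.40733588]
 [ 0.47662482 -0.40574437]
 [ 0.50256693 -0.40471047]
 [ 0.52933025 -0.40364382]
 [ 0.55707145 -0.4019162 ]]
resid mm [ 0.2 -0.2  0.  -0.4  0.4  0.  -0.4  0.4  0.  -0.4  0.4  0.  -0.4 -0.2
  0.   0.2 -0.2 -0.6  0.2  0.4]
orange 285 304 177 191 [ 0.4236 -0.4072  0.043 ]
lug [ 0.5789 -0.397   0.064 ]
lug [ 0.5867 -0.3997  0.064 ]
```

Run:
```python
from h import *
plan([.56,-.39,.25],3.2)
```

```text
shift [-100.9    8.6   44.9] rot [ -0.15  -0.97 -13.62]
```

Call:
{"op": "send_rows", "data": {
  "deltas": [-40, 3, 10, 0, -1, -7, 0.4, -80, 6, 30, 0, -1, -13.6, 0.4, -101, 8.5, 45, 0, -1, -13.6, 0.4, -101, 8.5, 45, 0, -1, -13.6, 0.4, -101, 8.5, 45, 0, -1, -13.6, 0.4]
}}

```text
t: 33.28
position: [0.5603, -0.3892, 0.2446]
ee_rot: [-0.028, 1.0, 0.0, -0.004]
ft_force: [-0.3, -0.6, -0.5]
finger_gap: 0.0619
```

Run:
```python
from h import *
s=st(); grab('wrist','w25')
print(np.round(s['joint_pos'],2))
i=cv2.imread('pics/w25.png'); cv2.imwrite('pics/w25z.png',cv2.resize(i[120:320,200:420],(660,600),interpolation=cv2.INTER_CUBIC))
```

```text
t 33.28 pos [ 0.5603 -0.3892  0.2446] rot [-2.810e-02  9.996e-01  2.000e-04 -3.600e-03] F [-0.3 -0.6 -0.5] gap 0.0619
[ 0.13  0.51  0.63  1.48 -0.3   1.26  2.42]
```

View pics/w25z.png

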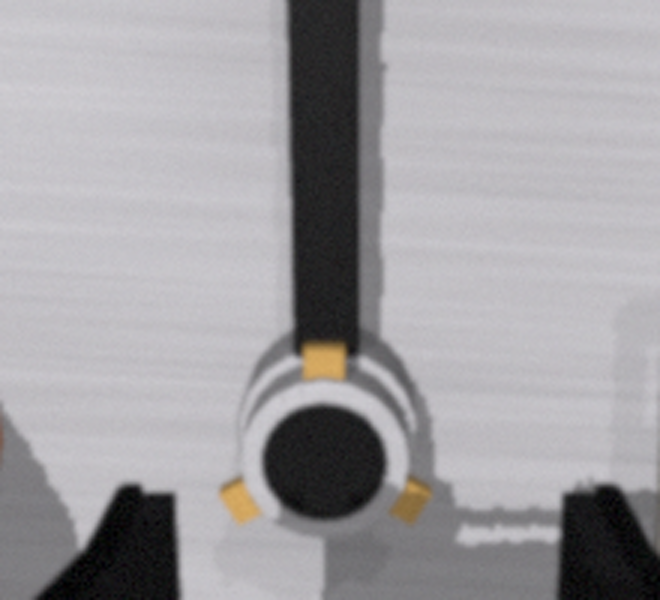

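Run:
```python
from h import *
from scipy.optimize import least_squares
fn='w25'
P=[(243,457),(408,457),(325,379),(268,399),(382,399),(290,528),(255,505),(395,505)]
W=np.array([cast(fn,200+u/3,120+v/3,.068)[:2] for u,v in P])
f=lambda p:np.linalg.norm(W-p[:2],axis=1)-p[2]
q=least_squares(f,[.62,-.4,.03],loss='soft_l1',f_scale=.001).x; print(q.round(4),(f(q)*1000).round(1))
for u,v in((325,345),(227,498),(422,497)):
    w=cast(fn,200+u/3,120+v/3,.064)[:2]; d=w-q[:2]; print(w.round(4),np.linalg.norm(d).round(4),np.degrees(np.arctan2(d[1],d[0])).round(1))
a=np.array([cast(fn,200+324.5/3,120+50/3,.043)[:2],cast(fn,200+326/3,120+320/3,.043)[:2]]);print(a.round(4),np.degrees(np.arctan2(*(a[1]-a[0])[::-1])))
```

```text
[ 0.6236 -0.3987  0.0295] [-0.7 -0.7  0.   0.1  0.3 -0.4  0.9  0.4]
[ 0.5832 -0.4008] 0.0405 -177.0
[ 0.6418 -0.4332] 0.039 -62.2
[ 0.6376 -0.3637] 0.0377 68.2
[[ 0.4865 -0.406 ]
 [ 0.5799 -0.4013]] 2.8540533293749197
```

Run:
```python
from h import *
plan([.5088,-.4047,.10],3); plan([.5088,-.4047,.021],3)
```

```text
shift [ 50.4 -11.2 147.1] rot [-0.07 -0.28  0.11]
 shift [ 50.1 -11.1 226.1] rot [-0.07 -0.28  0.11]
```

Call:
{"op": "send_rows", "data": {
  "deltas": [50, -11, 40, 0, -0.3, 0, 0.4, 50, -11, 80, 0, -0.3, 0, 0.4, 50, -11, 115, 0, -0.3, 0, 0.4, 50, -11, 147, 0, -0.3, 0, 0.4, 50, -11, 180, 0, -0.3, 0, 0.4, 50, -11, 205, 0, -0.3, 0, 0.4, 50, -11, 220, 0, -0.3, 0, 0.4, 50, -11, 226, 0, -0.3, 0, 0.4, 50, -11, 226, 0, -0.3, 0, 0.95, 50, -11, 226, 0, -0.3, 0, 0.95, 50, -11, 226, 0, -0.3, 0, 0.95, 50, -11, 226, 0, -0.3, 0, 0.95],
  "force": 60
}}

```text
t: 34.33
position: [0.5096, -0.4055, 0.0228]
ee_rot: [-0.027, 1.0, -0.002, 0.001]
ft_force: [-0.1, -0.3, 0.7]
finger_gap: 0.0329
```

Call:
{"op": "send_rows", "data": {
  "deltas": [0, 0, 0, 0, 0, 0, 0.95, 0, 0, 0, 0, 0, 0, 0.95, 0, 0, 0, 0, 0, 0, 0.95, 0, 0, 0, 0, 0, 0, 0.95]
}}

```text
t: 34.67
position: [0.5098, -0.4056, 0.0231]
ee_rot: [-0.027, 1.0, -0.002, 0.002]
ft_force: [0.9, 0.1, 0.9]
finger_gap: 0.0089
```

Run:
```python
from h import *
s=st();plan([.5088,-.4047,.021],3);print(np.round(s['joint_pos'],2))
```

```text
t 34.67 pos [ 0.5098 -0.4056  0.0231] rot [-0.0271  0.9996 -0.0017  0.0016] F [0.9 0.1 0.9] gap 0.0089
 shift [0.9 0.9 2.1] rot [-0.2   0.18  0.1 ]
[ 0.26  0.67  0.51  1.77 -0.43  0.81  2.59]
```

Run:
```python
from h import *
grab('wrist','w26');grab('scene','scene26')
i=cv2.imread('pics/scene26.png'); cv2.imwrite('pics/scene26z.png',cv2.resize(i[270:410,100:270],(728,600),interpolation=cv2.INTER_CUBIC))
```

```text
(no output)
```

View pics/w26.png

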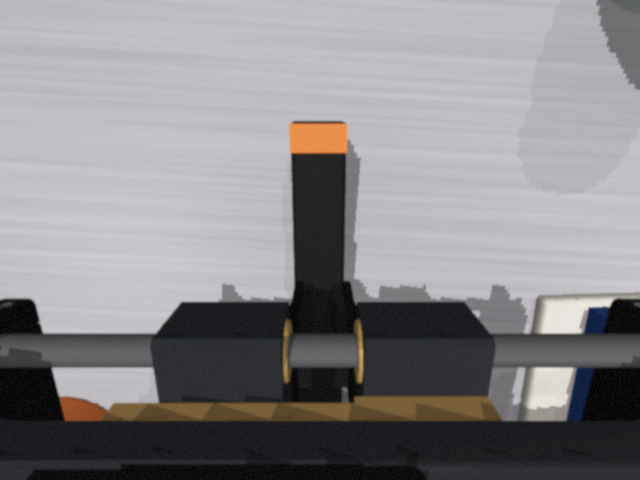

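View pics/scene26z.png

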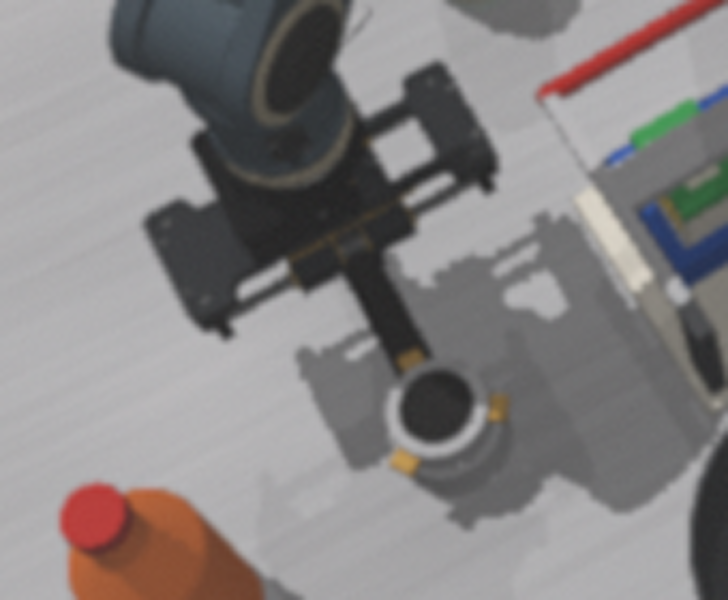

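Call:
{"op": "send_rows", "data": {
  "deltas": [0, 0, 0, 0, 0, 0, 0.45, 0, 0, 0, 0, 0, 0, 0.45, 0, 0, 0, 0, 0, 0, 0.45, 0, 0, 0, 0, 0, 0, 0.45, 0, 0, 0, 0, 0, 0, 0.45, 0, 0, 0, 0, 0, 0, 0.45, 0, 0, 0, 0, 0, 0, 0.45, 0, 0, 8, 0, 0, 0, 0.45, 0, 0, 16, 0, 0, 0, 0.45, 0, 0, 16, 0, 0, 0, 0.45]
}}

```text
t: 35.6
position: [0.5086, -0.4043, 0.0047]
ee_rot: [-0.027, 1.0, -0.0, 0.0]
ft_force: [0.3, 1.6, 0.6]
finger_gap: 0.0474
```

Run:
```python
from h import *
s=st(); grab('wrist','w27')
p=np.array(s['position']); Rm=R.from_quat(s['ee_rot']).as_matrix()
for x in (9.5,-9.5):
  for dz in (8,-18): print(x,dz,proj('w27',p+Rm@np.array([x,25,dz])/1000).round(0))
```

```text
t 35.6 pos [ 0.5086 -0.4043  0.0047] rot [-2.710e-02  9.996e-01 -4.000e-04  0.000e+00] F [0.3 1.6 0.6] gap 0.0474
9.5 8 [365. 265.]
9.5 -18 [370. 284.]
-9.5 8 [363. 296.]
-9.5 -18 [369. 319.]
```

View pics/w27.png

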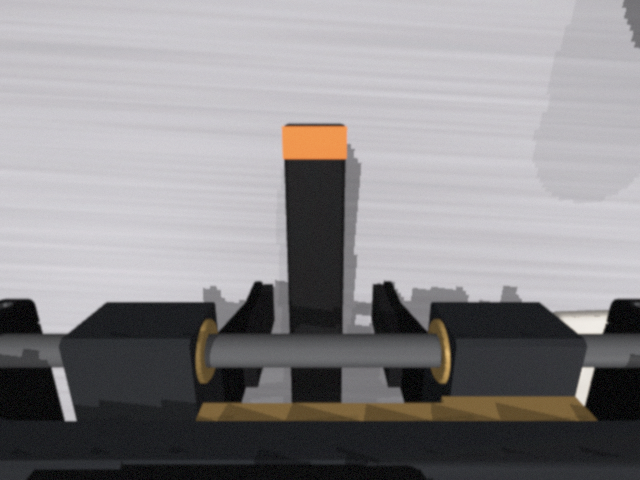

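Call:
{"op": "send_rows", "data": {
  "deltas": [0, 0, 5, 0, 0, 0, 0.45, 0, 0, 9.5, 0, 0, 0, 0.45, 0, 0, 9.5, 0, 0, 0, 0.9, 0, 0, 9.5, 0, 0, 0, 0.9, 0, 0, 9.5, 0, 0, 0, 0.9, 0, 0, 9.5, 0, 0, 0, 0.9, 0, 0, 9.5, 0, 0, 0, 0.9, 0, 0, 9.5, 0, 0, 0, 0.9, 0, 0, 9.5, 0, 0, 0, 0.9],
  "force": 60
}}

```text
t: 36.4
position: [0.5089, -0.405, -0.0039]
ee_rot: [-0.027, 1.0, -0.001, 0.001]
ft_force: [0.3, -0.2, 0.5]
finger_gap: 0.0233
```

Run:
```python
from h import *
s=st(); print(np.round(s['joint_pos'],2)); plan([.5,-.36,.20],3)
```

```text
t 36.4 pos [ 0.5089 -0.405  -0.0039] rot [-2.700e-02  9.996e-01 -9.000e-04  5.000e-04] F [ 0.3 -0.2  0.5] gap 0.0233
[ 0.28  0.7   0.48  1.78 -0.44  0.77  2.6 ]
 shift [   6.3   45.  -204. ] rot [-0.1   0.05  0.09]
```

Call:
{"op": "send_rows", "data": {
  "deltas": [0, 0, -10, 0, 0, 0, 0.9, 0, 0, -25, 0, 0, 0, 0.9, 0, 0, -50, 0, 0, 0, 0.9, 0, 0, -80, 0, 0, 0, 0.9, 0, 0, -115, 0, 0, 0, 0.9, 0, 0, -150, 0, 0, 0, 0.9, 0, 0, -190, 0, 0, 0, 0.9, 0, 0, -220, 0, 0, 0, 0.9, 0, 0, -225, 0, 0, 0, 0.9]
}}

```text
t: 37.15
position: [0.5105, -0.4073, 0.2291]
ee_rot: [-0.027, 1.0, -0.004, 0.005]
ft_force: [1.0, -1.4, -1.7]
finger_gap: 0.0233
```

Run:
```python
from h import *
s=st(); grab('wrist','w28'); grab('scene','scene28')
print(np.round(s['joint_pos'],2)); plan([.4,-.2,.22],30);plan([.5077,-.052,.22],60)
i=cv2.imread('pics/scene28.png'); cv2.imwrite('pics/scene28z.png',cv2.resize(i[250:410,80:270],(712,600),interpolation=cv2.INTER_CUBIC))
```

```text
t 37.15 pos [ 0.5105 -0.4073  0.2291] rot [-0.0267  0.9996 -0.0044  0.0053] F [ 1.  -1.4 -1.7] gap 0.0233
[ 0.18  0.45  0.61  1.6  -0.28  1.17  2.47]
 shift [ 97.7 210.7   2.4] rot [ -0.27   0.18 -26.91]
 shift [-17.8 352.7   2.4] rot [ -0.32   0.11 -56.91]
```

View pics/w28.png

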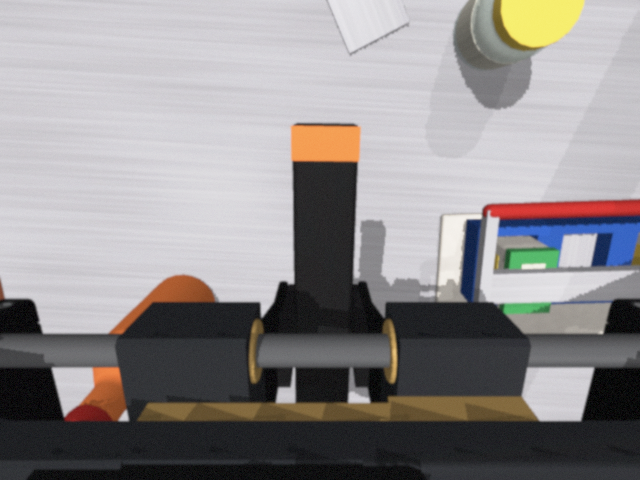

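View pics/scene28z.png

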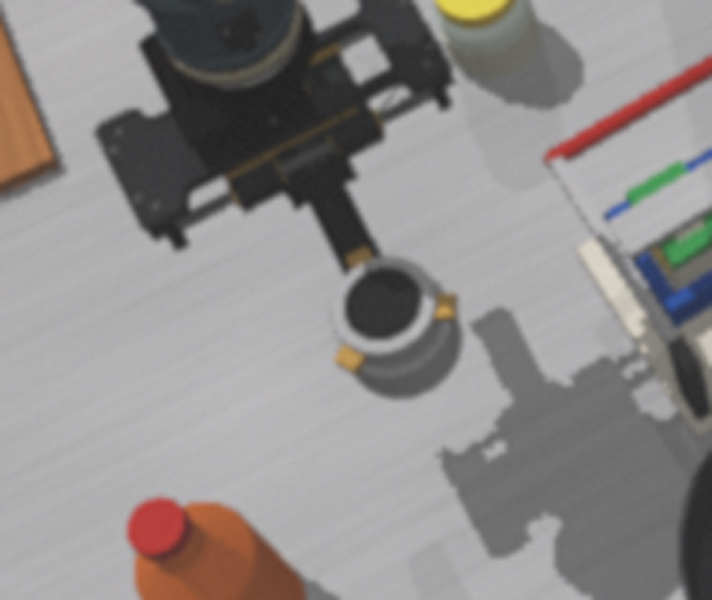

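Run:
```python
from h import *
P=np.array([.5105+.115*.9986,-.4073+.115*.053,0])
for z in (.281,.291,.301,.311): print(z,proj('scene28',P+[0,0,z]).round(1))
p=np.array([80+383/3.75,250+304/3.75]); print(p)
print('handle end expected',proj('w28',[.5105-.085*.9986,-.4073-.085*.053,.229+.004+.043]))
```

```text
0.281 [183.3 332.6]
0.291 [182.3 330.9]
0.301 [181.3 329.2]
0.311 [180.3 327.4]
[182.13333333 331.06666667]
handle end expected [316.30010216 121.10274909]
```

Call:
{"op": "send_rows", "data": {
  "deltas": [0, 30, 2, 0, 0, -5, 0.9, 0, 65, 2, 0, 0, -10, 0.9, -2, 100, 2, 0, 0, -15, 0.9, -5, 135, 2, 0, 0, -20, 0.9, -7, 170, 2, 0, 0, -26, 0.9, -9, 205, 2, 0, 0, -31, 0.9, -11, 240, 2, 0, 0, -37, 0.9, -13, 275, 2, 0, 0, -42, 0.9, -15, 310, 2, 0, 0, -48, 0.9, -17, 340, 2, 0, 0, -54, 0.9, -18, 352, 2, 0, 0, -57, 0.9, -18, 352, 2, 0, 0, -57, 0.9]
}}

```text
t: 38.25
position: [0.5062, -0.0468, 0.2183]
ee_rot: [-0.505, 0.863, -0.0, -0.0]
ft_force: [-0.7, 0.4, -2.8]
finger_gap: 0.0236
```

Run:
```python
from h import *
s=st(); print(np.round(s['joint_pos'],2)); plan([.5077,-.052,.22],60); grab('wrist','w29'); grab('scene','scene29'); grab('top','top29')
i=cv2.imread('pics/scene29.png'); cv2.imwrite('pics/scene29z.png',cv2.resize(i[130:350,200:480],(760,597),interpolation=cv2.INTER_CUBIC))
```

```text
t 38.25 pos [ 0.5062 -0.0468  0.2183] rot [-5.053e-01  8.629e-01 -1.000e-04 -2.000e-04] F [-0.7  0.4 -2.8] gap 0.0236
[-0.06  0.18  0.08  1.91 -0.02  1.06  2.66]
 shift [ 3.8 -3.9 -1.7] rot [ 0.   -0.03  0.71]
```

View pics/scene29z.png

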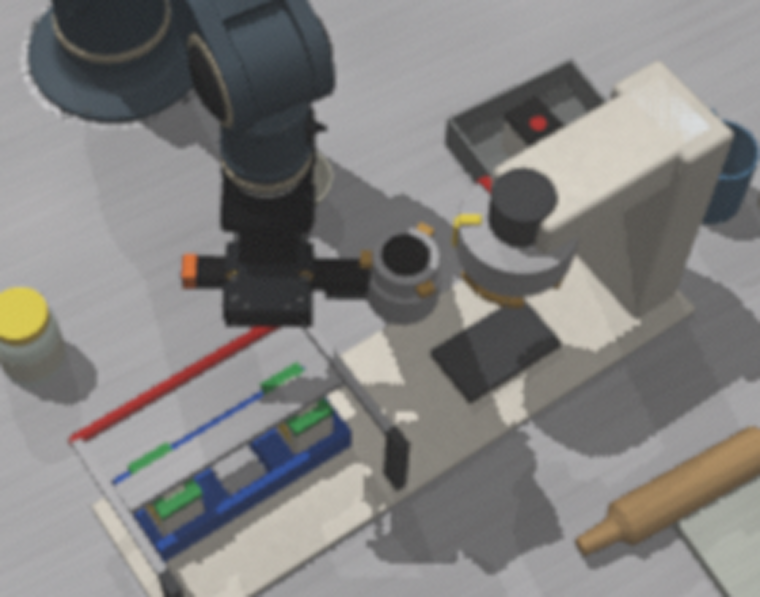

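View pics/w29.png

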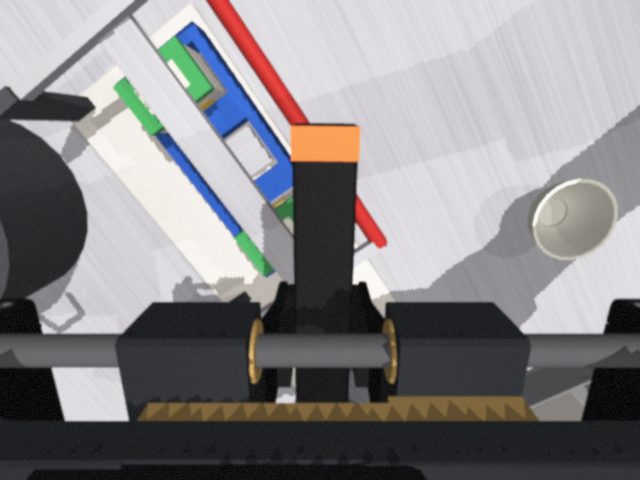

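Run:
```python
from h import *
plan([.5027,-.0435,.218],56);plan([.5027,-.0435,.108],56)
```

```text
shift [-7.6  9.   0.9] rot [-0.2  -0.19  3.89]
 shift [ -8.    9.4 110.9] rot [-0.2  -0.19  3.89]
```

Call:
{"op": "send_rows", "data": {
  "deltas": [-8, 9, 0, 0, 0, 3.9, 0.9, -8, 9, 30, 0, 0, 3.9, 0.9, -8, 9, 60, 0, 0, 3.9, 0.9, -8, 9, 90, 0, 0, 3.9, 0.9, -8, 9, 108, 0, 0, 3.9, 0.9, -8, 9, 111, 0, 0, 3.9, 0.9, -8, 9, 111, 0, 0, 3.9, 0.9]
}}

```text
t: 38.98
position: [0.5018, -0.0454, 0.1066]
ee_rot: [-0.468, 0.884, -0.002, -0.002]
ft_force: [0.5, -0.4, -2.1]
finger_gap: 0.0233
```

Run:
```python
from h import *
s=st(); print(np.round(s['joint_pos'],2)); a=[.5677-.115*np.cos(np.radians(58)),.1710-.115*np.sin(np.radians(58)),.108]; plan([a[0],a[1]-.06,.108],57);plan([.5102,.0714,.108],60)
grab('scene','scene30'); i=cv2.imread('pics/scene30.png'); cv2.imwrite('pics/scene30z.png',cv2.resize(i[150:330,260:480],(733,600),interpolation=cv2.INTER_CUBIC))
```

```text
t 38.98 pos [ 0.5018 -0.0454  0.1066] rot [-0.468   0.8837 -0.002  -0.0025] F [ 0.5 -0.4 -2.1] gap 0.0233
[-0.07  0.3   0.08  2.04 -0.03  0.81  2.58]
 shift [-51.4  29.   -1.7] rot [-0.07 -0.36 -1.19]
 shift [-101.3   58.7   -2.1] rot [-0.06 -0.36 -4.19]
```

View pics/scene30z.png

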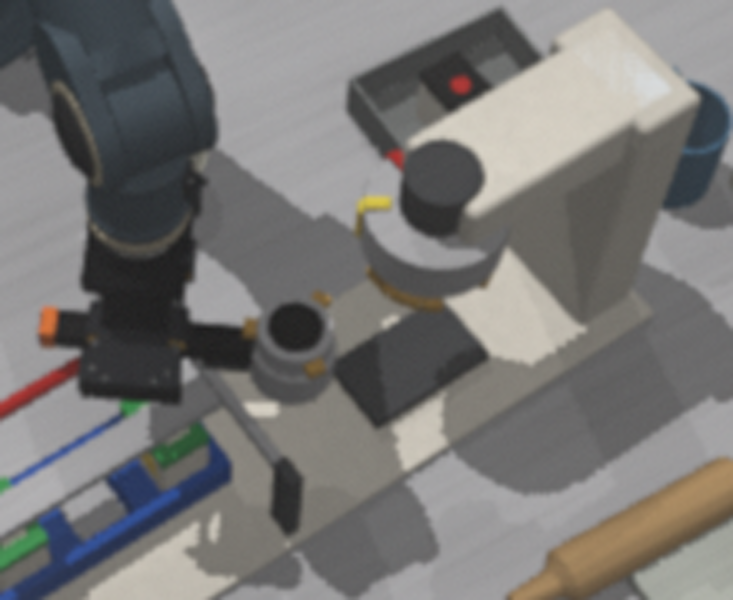

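Run:
```python
from h import *
for z in (.166,.172,.1786): print(z,proj('scene30',[.5664,.0497,z]).round(1))
print(260+296/3.332,150+325/3.333)
```

```text
0.166 [346.8 248.8]
0.172 [346.9 247.7]
0.1786 [347.  246.4]
348.8355342136855 247.50975097509752
```

Call:
{"op": "send_rows", "data": {
  "deltas": [-25, 15, -1, 0, 0, 0, 0.9, -50, 29, -2, 0, 0, -1, 0.9, -70, 40, -2, 0, 0, -2, 0.9, -90, 52, -2, 0, 0, -3, 0.9, -101, 58.5, -2, 0, 0, -4.2, 0.9, -101, 58.5, -2, 0, -0.4, -4.2, 0.9, -101, 58.5, -2, 0, -0.4, -4.2, 0.9]
}}

```text
t: 39.62
position: [0.5121, 0.071, 0.1104]
ee_rot: [-0.5, 0.866, -0.002, 0.003]
ft_force: [-0.1, 0.1, -2.7]
finger_gap: 0.0233
```

Run:
```python
from h import *
s=st(); print(np.round(s['joint_pos'],2)); plan([.5102,.0714,.126],60)
grab('scene','scene31'); i=cv2.imread('pics/scene31.png'); cv2.imwrite('pics/scene31z.png',cv2.resize(i[150:330,260:480],(733,600),interpolation=cv2.INTER_CUBIC))
```

```text
t 39.62 pos [0.5121 0.071  0.1104] rot [-0.5005  0.8658 -0.0016  0.0028] F [-0.1  0.1 -2.7] gap 0.0233
[-0.24  0.31  0.02  2.01 -0.01  0.81  2.41]
 shift [  0.5   1.8 -15.6] rot [-0.31  0.19  0.06]
```

View pics/scene31z.png

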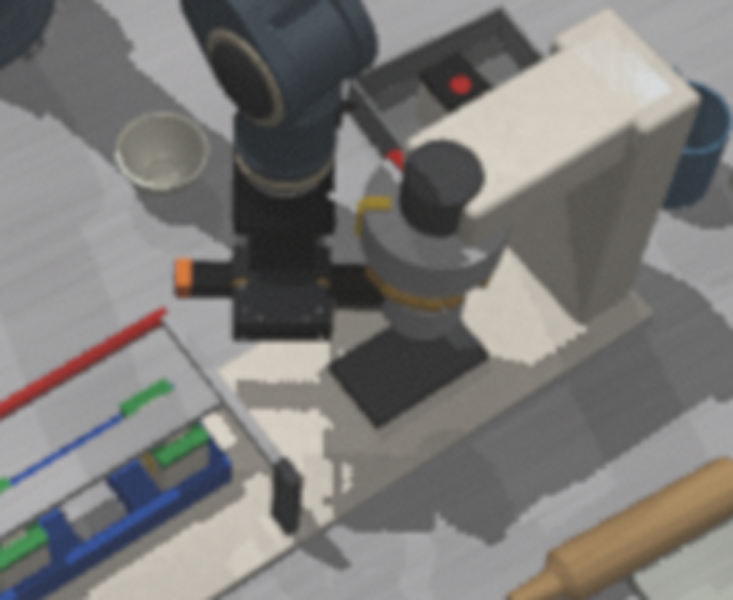

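Call:
{"op": "send_rows", "data": {
  "deltas": [0.5, 1.8, -4, 0, 0, 0, 0.9, 0.5, 1.8, -8, 0, 0, 0, 0.9, 0.5, 1.8, -11, 0, 0, 0, 0.9, 0.5, 1.8, -11, 0, 0, 0, 0.9]
}}

```text
t: 40.0
position: [0.5108, 0.0697, 0.1222]
ee_rot: [-0.499, 0.867, -0.002, 0.003]
ft_force: [-0.2, 0.4, -2.8]
finger_gap: 0.0235
```

Run:
```python
from h import *
s=st(); plan([.5102,.0714,.14],60)
```

```text
t 40.0 pos [0.5108 0.0697 0.1222] rot [-0.499   0.8666 -0.0021  0.0033] F [-0.2  0.4 -2.8] gap 0.0235
 shift [ -1.2   1.3 -17.8] rot [-0.39  0.21 -0.13]
```

Call:
{"op": "send_rows", "data": {
  "deltas": [-1.2, 1.3, -3, 0, 0, 0, 0.9, -1.2, 1.3, -6, 0, 0, 0, 0.9, -1.2, 1.3, -8, 0, 0, 0, 0.9, -1.2, 1.3, -10, 0, 0, 0, 0.9, -1.2, 1.3, -10, 0, 0, 0, 0.9]
}}

```text
t: 40.42
position: [0.5105, 0.0715, 0.1326]
ee_rot: [-0.499, 0.867, -0.002, 0.004]
ft_force: [-0.8, -1.2, -2.8]
finger_gap: 0.0236
```

Call:
{"op": "send_rows", "data": {
  "deltas": [0, 0, -3, 0, 0, 0, 0.9, 0, 0, -5, 0, 0, 0, 0.9, 0, 0, -7, 0, 0, 0, 0.9, 0, 0, -8.5, 0, 0, 0, 0.9, 0, 0, -8.5, 0, 0, 0, 0.9]
}}

```text
t: 40.83
position: [0.5107, 0.0715, 0.1415]
ee_rot: [-0.499, 0.867, -0.002, 0.004]
ft_force: [0.6, -0.8, -3.3]
finger_gap: 0.0236
```

Call:
{"op": "send_rows", "data": {
  "deltas": [0, 0, -1.5, 0, 0, 0, 0.9, 0, 0, -3, 0, 0, 0, 0.9, 0, 0, -3, 0, 0, 0, 0.9]
}}

```text
t: 41.08
position: [0.5105, 0.0713, 0.1443]
ee_rot: [-0.499, 0.867, -0.002, 0.004]
ft_force: [0.1, 0.1, -5.8]
finger_gap: 0.0238
```

Run:
```python
from h import *
s=st(); grab('scene','scene32'); i=cv2.imread('pics/scene32.png'); cv2.imwrite('pics/scene32z.png',cv2.resize(i[150:330,260:480],(733,600),interpolation=cv2.INTER_CUBIC))
p0=np.array(s['position']); 
m=np.array([.5677,.1710])
# current holder yaw = tool yaw; compute arc targets about axis implied by pose
q=R.from_quat(s['ee_rot']).as_matrix(); yaw0=np.degrees(np.arctan2(-q[0,1],q[1,1])); ax=p0[:2]+.115*np.array([np.cos(np.radians(yaw0)),np.sin(np.radians(yaw0))]); print('yaw',yaw0,'axis',ax)
for yaw in (58,55,50,45,40,35,30,25,20,15,10,5,4):
    a=np.radians(yaw); plan([m[0]-.115*np.cos(a),m[1]-.115*np.sin(a),p0[2]],yaw,s,yaw)
```

```text
t 41.08 pos [0.5105 0.0713 0.1443] rot [-0.4989  0.8666 -0.0024  0.0037] F [ 0.1  0.1 -5.8] gap 0.0238
yaw 59.85821643209097 axis [0.56821187 0.17072023]
58 shift [-0.   4.3 -0. ] rot [-0.44  0.24  1.86]
55 shift [-0.4 10.3 -0.1] rot [-0.44  0.25  4.86]
50 shift [-1.7 20.3 -0.2] rot [-0.43  0.27  9.86]
45 shift [-3.8 30.1 -0.2] rot [-0.41  0.29 14.86]
40 shift [-6.8 39.6 -0.3] rot [-0.4   0.31 19.86]
35 shift [-10.6  48.9  -0.3] rot [-0.39  0.32 24.86]
30 shift [-15.3  57.8  -0.4] rot [-0.38  0.34 29.86]
25 shift [-20.6  66.3  -0.4] rot [-0.36  0.36 34.86]
20 shift [-26.7  74.3  -0.5] rot [-0.35  0.38 39.86]
15 shift [-33.5  81.7  -0.5] rot [-0.33  0.39 44.86]
10 shift [-40.8  88.5  -0.5] rot [-0.32  0.41 49.86]
5 shift [-48.8  94.6  -0.5] rot [-0.3   0.43 54.86]
4 shift [-50.4  95.8  -0.5] rot [-0.3   0.43 55.86]
```

View pics/scene32z.png

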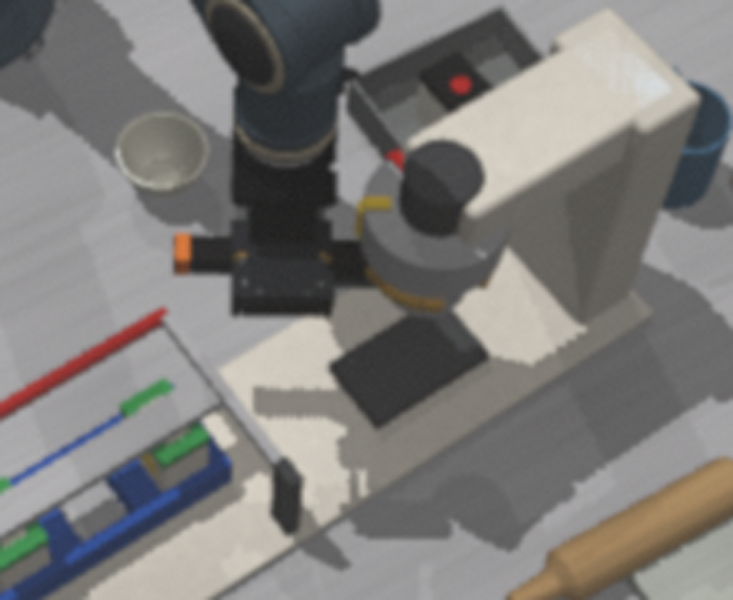

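Call:
{"op": "send_rows", "data": {
  "deltas": [0, 2, 1, 0, 0, 1, 0.9, 0, 5, 1, 0, 0, 2.4, 0.9, -0.4, 10, 1, 0, 0, 4.9, 0.9, -1, 15, 1, 0, 0, 7.4, 0.9, -1.7, 20.3, 1, 0, 0, 9.9, 0.9, -2.8, 25, 1, 0, 0, 12.4, 0.9, -3.8, 30, 1, 0, 0, 14.9, 0.9, -3.8, 30, 1, 0, 0, 14.9, 0.9]
}}

```text
t: 41.8
position: [0.4856, 0.0906, 0.143]
ee_rot: [-0.382, 0.924, -0.001, 0.004]
ft_force: [-0.5, 0.3, -2.9]
finger_gap: 0.0235
```

Run:
```python
from h import *
s=st(); p0=np.array(s['position']); m=np.array([.5679,.1709])
q=R.from_quat(s['ee_rot']).as_matrix(); yaw0=np.degrees(np.arctan2(-q[0,1],q[1,1])); ax=p0[:2]+.115*np.array([np.cos(np.radians(yaw0)),np.sin(np.radians(yaw0))]); print('yaw',yaw0,'axis',ax, s['wrist_torque'])
for yaw in (40,35,30,25,20,15,10,5,4):
    a=np.radians(yaw); plan([m[0]-.115*np.cos(a),m[1]-.115*np.sin(a),.1433],yaw,s,yaw)
```

```text
t 41.8 pos [0.4856 0.0906 0.143 ] rot [-0.3824  0.924  -0.0014  0.0038] F [-0.5  0.3 -2.9] gap 0.0235
yaw 44.95856511999015 axis [0.56694702 0.17190782] [-0.16997397  0.38319552  0.03715997]
40 shift [-0.4  8.6 -0.3] rot [-0.3   0.35  4.96]
35 shift [-1.7 18.5 -0.3] rot [-0.28  0.36  9.96]
30 shift [-3.9 28.3 -0.4] rot [-0.27  0.38 14.96]
25 shift [-6.9 37.9 -0.4] rot [-0.25  0.39 19.96]
20 shift [-10.7  47.1  -0.5] rot [-0.24  0.4  24.96]
15 shift [-15.3  56.   -0.5] rot [-0.22  0.41 29.96]
10 shift [-20.7  64.5  -0.5] rot [-0.2   0.42 34.96]
5 shift [-26.8  72.5  -0.5] rot [-0.18  0.43 39.96]
4 shift [-28.1  74.   -0.5] rot [-0.18  0.43 40.96]
```

Call:
{"op": "send_rows", "data": {
  "deltas": [0, 4.5, 0, 0, 0, 2.5, 0.9, -0.4, 9, 0, 0, 0, 5, 0.9, -1, 14, 0, 0, 0, 7.5, 0.9, -1.7, 18.7, 0, 0, 0, 10, 0.9, -2.8, 23.5, 0, 0, 0, 12.5, 0.9, -3.9, 28.3, 0, 0, 0, 15, 0.9, -5.4, 33, 0, 0, 0, 17.5, 0.9, -6.9, 37.9, 0, 0, 0, 20, 0.9, -8.8, 42.5, 0, 0, 0, 22.5, 0.9, -10.7, 47, 0, 0, 0, 25, 0.9, -13, 51.5, 0, 0, 0, 27.5, 0.9, -15.3, 56, 0, 0, 0, 30, 0.9]
}}

```text
t: 42.8
position: [0.4569, 0.1414, 0.143]
ee_rot: [-0.129, 0.992, -0.0, 0.004]
ft_force: [1.1, 0.4, -3.6]
finger_gap: 0.0235
```

Run:
```python
from h import *
s=st(); p0=np.array(s['position']); m=np.array([.5677,.1712])
q=R.from_quat(s['ee_rot']).as_matrix(); yaw0=np.degrees(np.arctan2(-q[0,1],q[1,1])); ax=p0[:2]+.115*np.array([np.cos(np.radians(yaw0)),np.sin(np.radians(yaw0))]); print('yaw',yaw0,'axis',ax, s['wrist_torque'])
for yaw in (10,7,5,4):
    a=np.radians(yaw); plan([m[0]-.115*np.cos(a),m[1]-.115*np.sin(a),.143],yaw,s,yaw)
```

```text
t 42.8 pos [0.4569 0.1414 0.143 ] rot [-1.293e-01  9.916e-01 -2.000e-04  4.200e-03] F [ 1.1  0.4 -3.6] gap 0.0235
yaw 14.856138101825335 axis [0.5680927  0.17087571] [-0.02188018  0.34009281 -0.05147269]
10 shift [-0.1 10.1 -0. ] rot [-0.06  0.47  4.86]
7 shift [-0.8 16.1 -0. ] rot [-0.05  0.47  7.86]
5 shift [-1.4 20.1 -0. ] rot [-0.04  0.48  9.86]
4 shift [-1.8 22.1 -0. ] rot [-0.03  0.48 10.86]
```

Finish the twist to yaw 4°, lower 2 mm so the lugs sit on the ledges.

Call:
{"op": "send_rows", "data": {
  "deltas": [0, 5, 0, 0, 0, 2.4, 0.9, -0.1, 10, 0, 0, 0, 4.9, 0.9, -0.8, 16, 0, 0, 0, 7.9, 0.9, -1.4, 20, 0, 0, 0, 9.9, 0.9, -1.8, 21, 0, 0, 0, 10.4, 0.9, -1.8, 21, 1, 0, 0, 10.4, 0.9, -1.8, 21, 2.5, 0, 0, 10.4, 0.9, -1.8, 21, 2.5, 0, 0, 10.4, 0.9]
}}

```text
t: 43.47
position: [0.4537, 0.1621, 0.1405]
ee_rot: [-0.039, 0.999, 0.0, 0.005]
ft_force: [0.1, 0.5, -1.0]
finger_gap: 0.0234
```

Run:
```python
from h import *
s=st(); p0=np.array(s['position'])
q=R.from_quat(s['ee_rot']).as_matrix(); yaw0=np.degrees(np.arctan2(-q[0,1],q[1,1])); ax=p0[:2]+.115*np.array([np.cos(np.radians(yaw0)),np.sin(np.radians(yaw0))]); print('yaw',yaw0,'axis',ax, s['wrist_torque'])
grab('wrist','w33');grab('scene','scene33'); i=cv2.imread('pics/scene33.png'); cv2.imwrite('pics/scene33z.png',cv2.resize(i[150:330,260:480],(733,600),interpolation=cv2.INTER_CUBIC))
```

```text
t 43.47 pos [0.4537 0.1621 0.1405] rot [-3.910e-02  9.992e-01  4.000e-04  4.500e-03] F [ 0.1  0.5 -1. ] gap 0.0234
yaw 4.486186479444669 axis [0.56834227 0.17110904] [0.14483027 0.15786505 0.0431887 ]
```

View pics/scene33z.png

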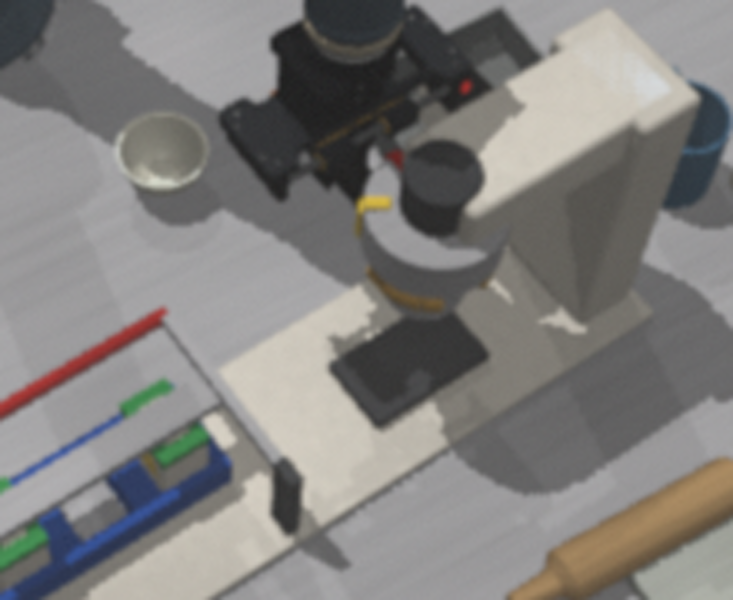

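View pics/w33.png

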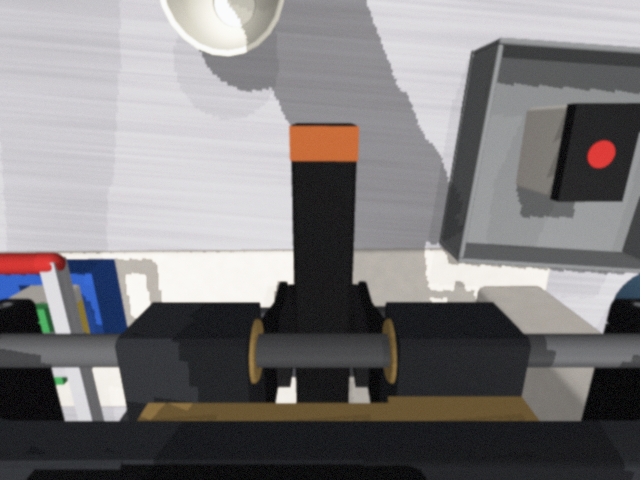

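Call:
{"op": "send_rows", "data": {
  "deltas": [0, 0, 0, 0, 0, 0, 0.7, 0, 0, 0, 0, 0, 0, 0.6, 0, 0, 0, 0, 0, 0, 0.5, 0, 0, 0, 0, 0, 0, 0.4, 0, 0, 0, 0, 0, 0, 0.4, 0, 0, 0, 0, 0, 0, 0.4, 0, 0, 0, 0, 0, 0, 0.4]
}}

```text
t: 44.15
position: [0.4537, 0.1621, 0.1407]
ee_rot: [-0.039, 0.999, 0.0, 0.005]
ft_force: [0.2, 0.2, 0.5]
finger_gap: 0.051
```

Run:
```python
from h import *
st(); grab('wrist','w34')
```

```text
t 44.15 pos [0.4537 0.1621 0.1407] rot [-3.900e-02  9.992e-01  4.000e-04  4.600e-03] F [0.2 0.2 0.5] gap 0.051
```

View pics/w34.png

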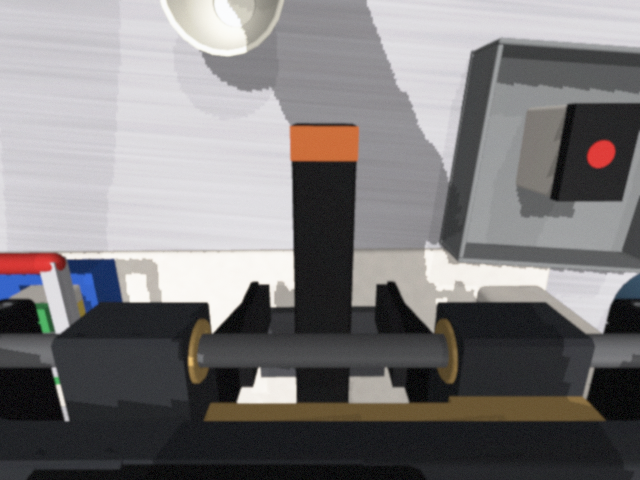

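Handle did not move on release. Retreat upward and towards the robot.

Call:
{"op": "send_rows", "data": {
  "deltas": [0, 0, -10, 0, 0, 0, 0.4, 0, 0, -35, 0, 0, 0, 0.4, 0, 0, -70, 0, 0, 0, 0.4, 0, 0, -110, 0, 0, 0, 0.4, 0, 0, -150, 0, 0, 0, 0.4, 0, 0, -190, 0, 0, 0, 0.4, 0, -60, -230, 0, 0, 0, 0.4, 0, -100, -260, 0, 0, 0, 0.4, 0, -140, -260, 0, 0, 0, 0.4, 0, -140, -260, 0, 0, 0, 0.4]
}}

```text
t: 45.03
position: [0.4624, 0.0193, 0.4036]
ee_rot: [-0.038, 0.999, 0.001, 0.007]
ft_force: [1.0, 0.3, 0.3]
finger_gap: 0.0521
```

Run:
```python
from h import *
st(); grab('wrist','w35');grab('scene','scene35');grab('top','top35')
barz('w35','scene35',(.09,.1,.11))
i=cv2.imread('pics/scene35.png'); cv2.imwrite('pics/scene35z.png',cv2.resize(i[150:380,200:480],(730,600),interpolation=cv2.INTER_CUBIC))
i=cv2.imread('pics/top35.png'); cv2.imwrite('pics/top35z.png',cv2.resize(i[150:330,170:480],(800,465),interpolation=cv2.INTER_CUBIC))
```

```text
t 45.03 pos [0.4624 0.0193 0.4036] rot [-3.830e-02  9.992e-01  5.000e-04  6.600e-03] F [1.  0.3 0.3] gap 0.0521
0.09 [('w35', [np.float64(0.4676), np.float64(0.4676)]), ('scene35', [np.float64(0.4624), np.float64(0.4633)])]
0.1 [('w35', [np.float64(0.4658), np.float64(0.4658)]), ('scene35', [np.float64(0.4673), np.float64(0.4682)])]
0.11 [('w35', [np.float64(0.464), np.float64(0.4639)]), ('scene35', [np.float64(0.4722), np.float64(0.4731)])]
```

View pics/scene35z.png

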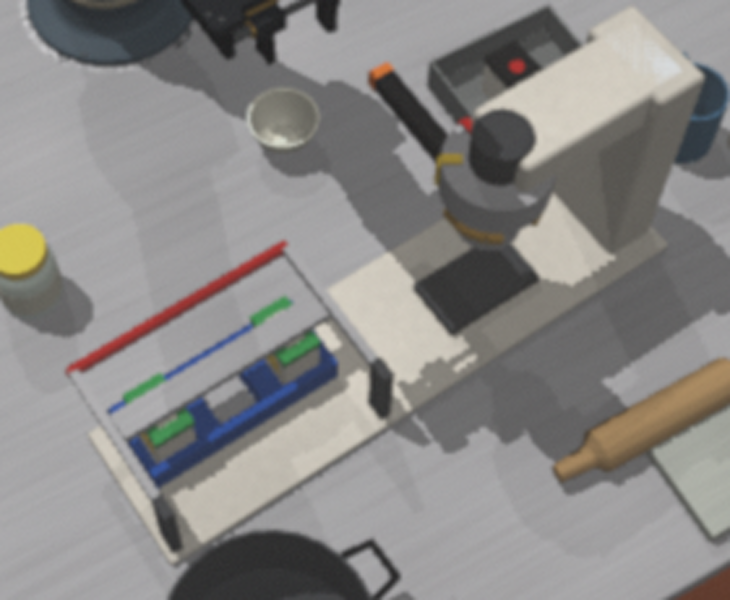

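View pics/w35.png

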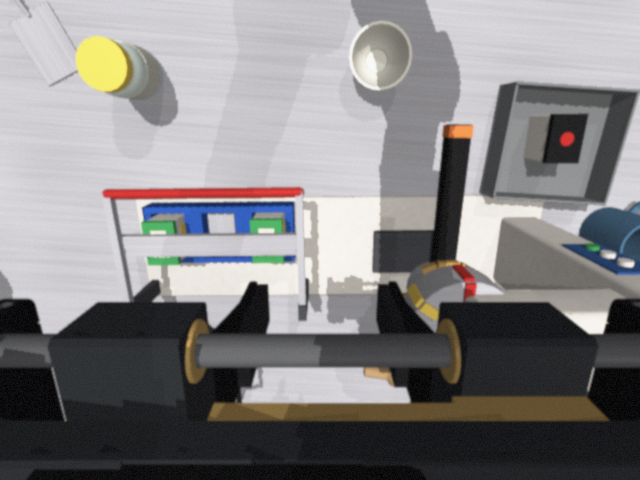

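View pics/top35z.png

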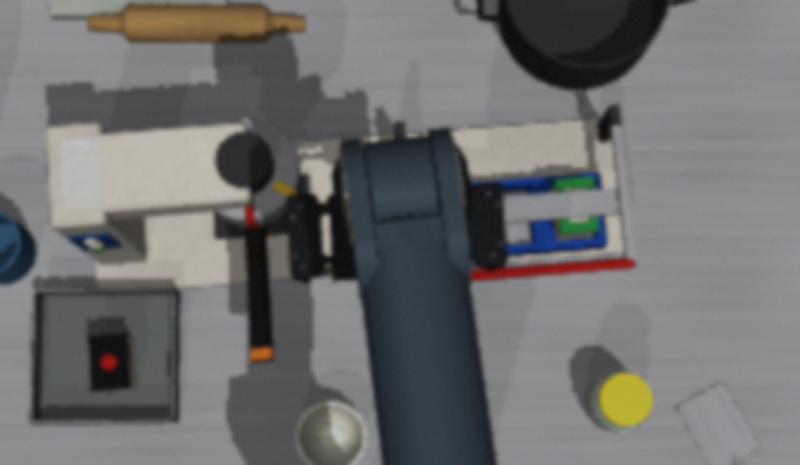

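Run:
```python
from h import *
fn='w35'; i=cv2.imread('pics/w35.png'); H,S,V=cv2.split(cv2.cvtColor(i,cv2.COLOR_BGR2HSV))
g=((H>50)&(H<75)&(S>110)).astype(np.uint8); g[:, :100]=0; g[300:]=0
for x0,x1 in((120,215),(230,310)):
    ys,xs=np.where(g[:,x0:x1]); xs=xs+x0; print(xs.min(),xs.max(),ys.min(),ys.max())
    for z in (.084,.094):
        c=[cast(fn,u,v,z)[:2] for u,v in ((xs.min(),ys.min()),(xs.max(),ys.min()),(xs.max(),ys.max()),(xs.min(),ys.max()))]; c=np.array(c); print(z,'w',np.linalg.norm(c[0]-c[1]).round(4),'l',np.linalg.norm(c[1]-c[2]).round(4),'ctr',c.mean(0).round(4))
e=cast(fn,458,126,.187)[:2]; d=e-np.array([.5677,.171]); print('handle end',e.round(4),np.linalg.norm(d).round(4),np.degrees(np.arctan2(d[1],d[0])).round(1))
e=cast('top35',170+260/2.581,150+356/2.583,.187)[:2]; d=e-np.array([.5677,.171]); print('top handle end',e.round(4),np.linalg.norm(d).round(4),np.degrees(np.arctan2(d[1],d[0])).round(1))
```

```text
142 179 221 264
0.084 w 0.052 l 0.0652 ctr [ 0.5601 -0.204 ]
0.094 w 0.0509 l 0.0639 ctr [ 0.5565 -0.1996]
247 283 219 297
0.084 w 0.0505 l 0.1209 ctr [ 0.574  -0.0542]
0.094 w 0.0495 l 0.1185 ctr [ 0.5701 -0.0528]
handle end [0.3715 0.1545] 0.1969 -175.2
top handle end [0.3729 0.1555] 0.1954 -175.5
```

```bash
python3 -c "
from cell import r
print(r.close_job())"
```

```text
the job is handed in; nothing more can be done
None
```

The job is done and handed in at about 45 s of the 210 s. There was one spent cartridge and two fresh ones.

**What I did**
- The spent cartridge is in the bin.
- The fresh cartridges stand in the two outer pockets of the bay.
- I shut the clamp to its hard stop.
- I lifted the holder into the head at the yellow mark and twisted it clockwise to the red mark.
- I released everything and moved the arm clear. I saw no other kitchen things moved in the pictures.

**Last checks**
- **Clamp:** the handle bar is at about 98 mm by two views (100 mm is shut). It did not rise when I let go.
- **Cartridges:** the fresh lid I could measure is centred within about 2 mm of its pocket at driven-home height. For the other I have only the shut clamp, because its lid outline was not clean in the last picture. Both were within 3 mm of centre before shutting.
- **Holder:** the handle points at -175.2° and -175.5° in two views; the red mark is at about -175°. It did not move when released. I did not measure its height or tilt separately after release.

**What went wrong or disagreed**
- **Fingertips:** the real fingertips sit about 26 mm further back than the interface states. My first grips on the clamp bar and the holder handle therefore slid off; I corrected the depth and repeated them.
- **Clamp pressing:** I first misjudged the hinge position and pressed off-centre on the bar.
- **Stop force:** it reached about 50 N at the fingertips when the clamp hit its stop. The arm and gripper body limit is 40 N, but only the fingertips were touching.

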